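# Cap the storage jars and shut them in the counter case

### The job

Put the storage jars away: screw every jar's wooden cap down tight, then stand all the jars upright inside the open-topped dark case, and when they are all in, push its glass door fully shut so that it is held by its catch. Leave the other crockery standing about where it is.

Things in the scene. Friction and masses are not known exactly. Their poses are not given: they have to be found in the camera images.
- case: dark wooden counter case, open-topped, fixed: 210 deep (x), 220 wide (y), 85 high, walls 12, floor 10 thick. Clear space inside in its own axes: x from -105 (doorway) to +93, y from -98 to +98: room for four jars, two by two. Origin: centre of its underside; x from doorway to back, y to the left seen from the doorway. The shut door's brass tongue reaches 16 in at the left, 60 up
- door_hinge (a point): on the hinge axis of the case's glazed door, at the doorway's right (-y) corner, 45 above the counter; axes turn with the door: y from the hinge to the free edge, -x out of the front face. The door is 14 thick (7 either side of the axis), 216 wide, from 4 to 85 above the counter, with a flat brass pull near the free edge
- door_push (a point): a point on the door's front face, 160 from the hinge and 65 above the counter, where it can be pushed; axes as door_hinge
- door (a joint): door angle in rad: 0 shut; grows as it opens towards the robot (anticlockwise from above), stop at 1.2. It turns easily (0.06 N m of friction) and stays where left; in the last 0.09 rad its tongue must be pushed past a sprung roller catch (4 to 6 N at the free edge, springing it back open if let go too soon), which then holds it at 0
- jar1: white stoneware storage jar with a wooden screw cap, loose, about 0.56 kg: 64 across, 70 high without its cap, 108 with it. Origin: centre of its underside. Two small lugs stick out 7 at the shoulder, on its own +x and -x sides
- cap1_grip (a point): on the axis of jar1's cap, 34 above the cap's underside (4 below the top of its wing), 104 above the jar's underside. The cap is a disc 58 across and 12 thick with an upright wing to grip: 52 long (this point's x), 16 thick (its y), 26 high. It cannot come off; the jar can be lifted by it
- cap1 (a joint): turn of jar1's cap on its jar in rad: 0 is screwed tight against its stop, where the wing lies in line with the jar's two lugs; grows as the cap is unscrewed (anticlockwise from above), so tighten clockwise; up to 2.8. It turns with 0.02 N m of friction, less than the jar's own grip on the counter; against the stop the whole jar turns
- jar2: white stoneware storage jar with a wooden screw cap, loose, about 0.56 kg: 64 across, 85 high without its cap, 123 with it. Origin: centre of its underside. Two small lugs stick out 7 at the shoulder, on its own +x and -x sides
- cap2_grip (a point): on the axis of jar2's cap, 34 above the cap's underside (4 below the top of its wing), 119 above the jar's underside. The cap is a disc 58 across and 12 thick with an upright wing to grip: 52 long (this point's x), 16 thick (its y), 26 high. It cannot come off; the jar can be lifted by it
- cap2 (a joint): turn of jar2's cap on its jar in rad: 0 is screwed tight against its stop, where the wing lies in line with the jar's two lugs; grows as the cap is unscrewed (anticlockwise from above), so tighten clockwise; up to 2.8. It turns with 0.02 N m of friction, less than the jar's own grip on the counter; against the stop the whole jar turns
- jar3: white stoneware storage jar with a wooden screw cap, loose, about 0.56 kg: 64 across, 70 high without its cap, 108 with it. Origin: centre of its underside. Two small lugs stick out 7 at the shoulder, on its own +x and -x sides
- cap3_grip (a point): on the axis of jar3's cap, 34 above the cap's underside (4 below the top of its wing), 104 above the jar's underside. The cap is a disc 58 across and 12 thick with an upright wing to grip: 52 long (this point's x), 16 thick (its y), 26 high. It cannot come off; the jar can be lifted by it
- cap3 (a joint): turn of jar3's cap on its jar in rad: 0 is screwed tight against its stop, where the wing lies in line with the jar's two lugs; grows as the cap is unscrewed (anticlockwise from above), so tighten clockwise; up to 2.8. It turns with 0.02 N m of friction, less than the jar's own grip on the counter; against the stop the whole jar turns
- jar4: white stoneware storage jar with a wooden screw cap, loose, about 0.56 kg: 64 across, 85 high without its cap, 123 with it. Origin: centre of its underside. Two small lugs stick out 7 at the shoulder, on its own +x and -x sides
- cap4_grip (a point): on the axis of jar4's cap, 34 above the cap's underside (4 below the top of its wing), 119 above the jar's underside. The cap is a disc 58 across and 12 thick with an upright wing to grip: 52 long (this point's x), 16 thick (its y), 26 high. It cannot come off; the jar can be lifted by it
- cap4 (a joint): turn of jar4's cap on its jar in rad: 0 is screwed tight against its stop, where the wing lies in line with the jar's two lugs; grows as the cap is unscrewed (anticlockwise from above), so tighten clockwise; up to 2.8. It turns with 0.02 N m of friction, less than the jar's own grip on the counter; against the stop the whole jar turns
- cup: small white handleless cup, 64 across, 55 high, standing among the jars; loose, not part of the job; origin at the centre of its underside
- mug: blue mug, 80 across, 80 high, with a handle; loose, not part of the job; origin at the centre of its underside
- bowl: brown earthenware bowl, 130 across, 55 high; loose, not part of the job; origin at the centre of its underside
- plates: stack of white plates, 150 across, 30 high; loose, not part of the job; origin at the centre of its underside
- mill: dark wooden pepper mill, 56 across, 130 high; loose, not part of the job; origin at the centre of its underside
- sugar: steel sugar tin with a darker lid and small knob, 78 across, 87 high; loose, not part of the job; origin at the centre of its underside
Not all that is in view belongs to the job. What is shaped like the jar4 but pink or red is not meant.

How it is judged:
On the way, in this order (a step that is already met when the one before it is completed fails the run):
1. every jar's cap is screwed tight (value of joint each of cap1, cap2, cap3, cap4 below 0.15 rad), for 0.2 s.
2. all the jars stand upright on the floor of the case, caps tight (all of step 1 and x of jar1 in the frame of case between -0.072 and 0.072 m and y of jar1 in the frame of case between -0.072 and 0.072 m and z of each of jar1, jar2, jar3, jar4 in the frame of case below 0.018 m and angle between each of jar1, jar2, jar3, jar4's own z axis and vertical below 0.12 rad and x of jar2 in the frame of case between -0.072 and 0.072 m and y of jar2 in the frame of case between -0.072 and 0.072 m and x of jar3 in the frame of case between -0.072 and 0.072 m and y of jar3 in the frame of case between -0.072 and 0.072 m and x of jar4 in the frame of case between -0.072 and 0.072 m and y of jar4 in the frame of case between -0.072 and 0.072 m), for 0.2 s.
3. the door is shut and held by its catch (value of joint door below 0.03 rad), for 0.2 s.
At the end, for the whole second after the job is handed in: Every cap is within 0.15 rad of its stop; every jar stands at rest and upright (within 0.12 rad) on the floor of the case, its centre within 72 mm of the case's centre in the case's x and y and its underside less than 18 mm above the counter; the door is within 0.03 rad of fully shut (all of step 2 and linear speed of each of jar1, jar2, jar3, jar4 below 0.03 m/s and value of joint door below 0.03 rad); the robot touches nothing.
It fails at once if another piece of crockery was shoved more than 8 cm from its place or tipped over (distance of any of cup, mug, bowl, plates, mill, sugar from where it was at the start of the episode above 0.08 m or angle between any of cup, mug, bowl, plates, mill, sugar's own z axis and vertical above 0.7 rad).
Of jar1, jar2, jar3, jar4 only 3 to 4 are there at a start; the rules pass over those that are not, and their reading is None.
At some moment in a run one of jar1, jar2, jar3, jar4 may be knocked a few centimetres aside while the robot is not near it.
It also fails if it takes over 210 s, if anything falls off the work surface, if the arm or the gripper's body presses on something with over 40 N, if the wrist force passes 120 N, or if a joint passes its speed limit or range.

### The arm

A 6-joint arm with a two-finger parallel gripper is mounted at the origin on the work surface. World frame = base frame: x ahead of the robot, y to its left, z up, the work surface at z = 0. Lengths are in m, angles in rad, forces in N, time in s.
With the tool pointing down it reaches from about 0.25 to 0.8 m from the base axis. Payload 3.9 kg.
Tool frame: the origin (TCP) lies midway between the tips of the shut fingers; the grasp point (between the pads) lies 19 mm behind it (pinch_z is the distance from the TCP to the grasp point, in m); z points along the fingers, x is the direction in which the jaws open and shut, and the axes are right-handed (so a half turn about z gives the same grasp; the last joint's range is limited). The gripper opens to 85 mm and grips with 20 to 120 N. Pads are 22 mm wide; open, the fingers measure 114 mm over their backs; the gripper's body (76 mm by 85 mm) begins 54 mm behind the grasp point. The pads swing forward as they close: fully open they stand 13 mm farther back than shut.
Start: joints at [-1.284, 0.26, -0.138, 1.173, 0, 1.571], TCP at [0.149, -0.504, 0.231] pointing down, gripper open.
Joint ranges: [-2.78, 2.78], [-0.83, 1.72], [-1.28, 1.37], [-1.9, 2.12], [-1.57, 1.48], [-3.14, 3.14]. Speed limits (rad/s): [2.57, 2.57, 3.14, 3.14, 3.14, 3.14].

### API

Orientations are given as a unit quaternion [w, x, y, z].
In Python, from bench import * gives the robot as it stands. The module is installed in compiled form; this text tells all that it offers.
- The arm moves only by the tool move_arm, never from a script. Its argument "moves" is a list of rows, each an object of numbers: "rx", "ry", "rz": the turn, a rotation vector about the tool's x, y, z in units of 6 degrees (1.0 is 6 degrees); "dx", "dy", "dz": the shift along the tool's x, y, z in units of 50 mm (1.0 is 50 mm); "jaw": the opening, from 0 (shut) to 1 (fully open). A call has 1 to 8 rows; each row shifts and turns the pose as measured when the row begins, along the tool's axes as they then stand; what a row does not reach is not made up. A row lasts 1/8 s, in which the tool goes at most 62.5 mm and 10.7 degrees, less where a joint would pass 70% of its speed; a pose out of reach is approached as far as the arm can. A call is refused whole if a number of a shift passes 1 or a number of a turn 1, either way. A call with a gripper value outside its range is refused whole. The fingers move at their own pace and stop on an object; the grip force is fixed at half the most. Time passes only in rows, so rows that do not move let the fingers close. It gives the time, the measured TCP pose, the force and the opening at its end, in the units of the state.
- observe(): the state, without advancing time (a new reading comes with each control period).
- capture(name): name is "scene" or "side" or "wrist"; returns a dict with "pixels" (400x640x3 uint8, blue, green, red), "depth" (400x640 float32, m along the optical axis (not along the pixel's ray), 0 where there is no reading), "K" (3x3 intrinsics, pixels), "dist" ([k1, k2, p1, p2, k3] as OpenCV has them; the pictures are not rectified), "T" (4x4, takes a point from camera to world coordinates). Camera axes: x right, y down, z forward; pixel columns grow to the right and rows downward; lengths in m; the calibration is good to about 2 mm. A picture is of the moment at which its call begins.
- job_done(): hands the job in, once; it reports no verdict.
The state is a dict: "time_s": time; "q": joint angles; "qd": joint speeds; "joint_torque": joint torques, N m; "position": TCP position; "ee_rot": TCP orientation; "wrist_force": force on the tool from outside, world axes, zero at the start; "torque": the same for the moment, N m; "grip_width": finger opening in m.
Only numpy, scipy, OpenCV 4.12 (cv2) and the standard library are available. Lean on these libraries where they do the work, as an engineer would, in place of code of your own. Each camera call takes 0.05 s, during which the arm holds its last target.

## Working session

There is one attempt and no reset: what is moved stays moved. The work goes in short steps, Python scripts to look and compute and a tool call to move; the robot and the scene stay as the last step left them, time stands still between calls to the robot, and variables do not carry over. Pictures are saved under pics/ and viewed, and the job is handed in when it is done.

Besides the shell and the picture viewer there is one more tool, called after "Emit:" as a command line: name --argument value ..., lists and objects as JSON in quotes. move_arm: Moves the arm, as the interface text tells. Its arguments: {"type":"object","properties":{"moves":{"type":"array"}},"required":["moves"]}

```bash
mkdir -p pics; cat > h.py <<'E'
from bench import *
import numpy as np, cv2
def shot(name,fn,crop=None,scale=1):
    c=capture(name); im=c["pixels"]
    np.savez(''+fn+'.npz',**c)
    if crop: 
        x0,y0,x1,y1=crop; im=im[y0:y1,x0:x1]
    if scale!=1: im=cv2.resize(im,None,fx=scale,fy=scale,interpolation=cv2.INTER_CUBIC)
    cv2.imwrite('pics/'+fn+'.png',im); return c
def ray(c,u,v):
    p=cv2.undistortPoints(np.array([[[u,v]]],float),c["K"],c["dist"])[0,0]
    d=c["T"][:3,:3]@np.array([p[0],p[1],1.0]); return c["T"][:3,3],d
def onz(c,u,v,z):
    o,d=ray(c,u,v); t=(z-o[2])/d[2]; return o+t*d
def cloud(c):
    D=c["depth"];H,W=D.shape
    uv=np.stack(np.meshgrid(np.arange(W),np.arange(H)),-1).reshape(-1,1,2).astype(float)
    p=cv2.undistortPoints(uv,c["K"],c["dist"])[:,0]
    P=np.c_[p,np.ones(len(p))]*D.reshape(-1,1)
    return (P@c["T"][:3,:3].T+c["T"][:3,3]).reshape(H,W,3)
def load(fn): return dict(np.load(''+fn+'.npz'))
E
python3 - <<'E'
from h import *
for n in("scene","side","wrist"):
    c=shot(n,n+"0"); print(n,c["T"].round(3).tolist(),c["K"].round(0).tolist())
s=observe(); print(s)
E
```

```text
scene [[-0.016, 0.725, -0.688, 1.277], [1.0, 0.005, -0.018, 0.015], [-0.01, -0.688, -0.725, 0.856], [0.0, 0.0, 0.0, 1.0]] [[405.0, 0.0, 318.0], [0.0, 405.0, 207.0], [0.0, 0.0, 1.0]]
side [[-0.998, -0.043, 0.054, 0.457], [-0.069, 0.647, -0.759, 0.936], [-0.003, -0.761, -0.648, 0.882], [0.0, 0.0, 0.0, 1.0]] [[380.0, 0.0, 325.0], [0.0, 380.0, 210.0], [0.0, 0.0, 1.0]]
wrist [[0.283, -0.92, -0.27, 0.216], [-0.959, -0.272, -0.077, -0.484], [-0.003, 0.281, -0.96, 0.373], [0.0, 0.0, 0.0, 1.0]] [[279.0, 0.0, 317.0], [0.0, 279.0, 198.0], [0.0, 0.0, 1.0]]
{'time_s': 0.15, 'q': array([-1.28398447e+00,  2.60545477e-01, -1.39063566e-01,  1.17271794e+00,
       -4.21184595e-07,  1.57080255e+00]), 'qd': array([ 0.00051384, -0.00181615,  0.00493562,  0.00083331,  0.00023   ,
       -0.00089354]), 'joint_torque': array([ 1.73479824e-03, -4.06005800e+01,  2.54166555e+01,  1.26692231e-02,
        1.83471184e-04,  1.39669748e-06]), 'position': array([ 0.14837128, -0.5030494 ,  0.23065312]), 'ee_rot': array([-4.58100429e-04,  8.00902317e-01, -5.98794533e-01, -6.13080158e-04]), 'wrist_force': array([-0.25760197,  0.10288415, -0.17044507]), 'torque': array([ 0.02868981, -0.01421054, -0.01713953]), 'grip_width': 0.08543248498099817}
```

View pics/scene0.png

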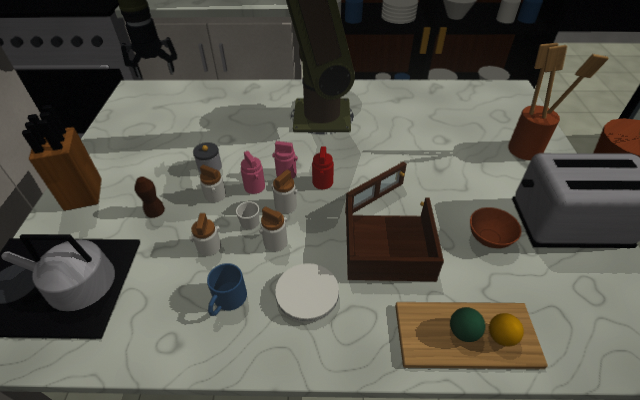

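View pics/side0.png

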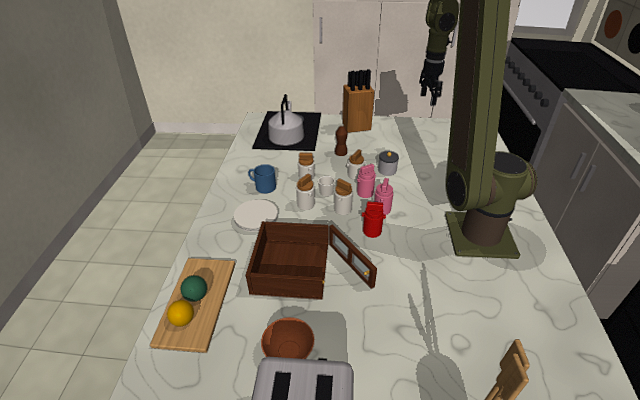

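View pics/wrist0.png

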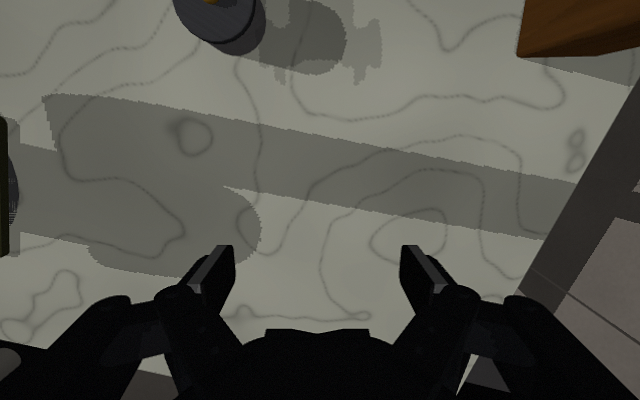

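Four white jars with wooden caps are in the scene view at (211,182), (284,190), (205,235) and (273,228). The lookalikes are pink (252,172) and (285,160) and red (322,168), and the white cup is at (248,214). Next I'll take close crops.

```bash
python3 - <<'E'
from h import *
c=load("scene0"); im=c["pixels"]
cv2.imwrite('pics/sc1.png',cv2.resize(im[140:260,180:340],None,fx=5,fy=5,interpolation=cv2.INTER_CUBIC))
cv2.imwrite('pics/sc2.png',cv2.resize(im[150:290,330:450],None,fx=4,fy=4,interpolation=cv2.INTER_CUBIC))
d=load("side0"); im=d["pixels"]
cv2.imwrite('pics/si1.png',cv2.resize(im[140:250,285:405],None,fx=5,fy=5,interpolation=cv2.INTER_CUBIC))
# cap tops via cloud: wooden colour
for n,c in(("scene",c),("side",d)):
    P=cloud(c); hsv=cv2.cvtColor(c["pixels"],cv2.COLOR_BGR2HSV)
    z=P[...,2]; m=((z>0.065)&(z<0.13)&(hsv[...,1]>100)&(hsv[...,0]<20)&(hsv[...,2]>60)&(P[...,0]>.15)&(P[...,0]<.7)).astype(np.uint8)
    k,l,st,ce=cv2.connectedComponentsWithStats(m)
    for i in range(1,k):
        if st[i,4]>20:
            q=P[l==i]; print(n,ce[i].round(0),st[i,4],q.mean(0).round(3),"zmax",np.percentile(q[:,2],97).round(3))
E
```

```text
scene [550. 135.] 38 [0.246 0.71  0.098] zmax 0.128
scene [205. 147.] 26 [ 0.295 -0.355  0.084] zmax 0.09
scene [323. 162.] 413 [0.377 0.008 0.096] zmax 0.126
scene [ 87. 167.] 217 [ 0.403 -0.671  0.097] zmax 0.127
scene [211. 174.] 153 [ 0.43  -0.306  0.095] zmax 0.112
scene [285. 180.] 276 [ 0.471 -0.094  0.11 ] zmax 0.127
scene [272. 218.] 242 [ 0.608 -0.115  0.11 ] zmax 0.127
scene [204. 226.] 322 [ 0.619 -0.289  0.093] zmax 0.112
side [344. 109.] 46 [ 0.481 -0.705  0.098] zmax 0.125
side [360. 113.] 313 [ 0.409 -0.672  0.098] zmax 0.128
side [342. 134.] 97 [ 0.486 -0.464  0.104] zmax 0.127
side [356. 158.] 141 [ 0.423 -0.305  0.091] zmax 0.112
side [305. 159.] 157 [ 0.617 -0.285  0.092] zmax 0.112
side [305. 183.] 197 [ 0.599 -0.109  0.107] zmax 0.126
side [343. 187.] 206 [ 0.468 -0.09   0.108] zmax 0.125
side [373. 212.] 386 [0.368 0.02  0.096] zmax 0.125
side [297. 226.] 417 [0.606 0.082 0.079] zmax 0.088
side [355. 250.] 248 [0.425 0.174 0.086] zmax 0.089
side [286. 279.] 505 [0.607 0.289 0.079] zmax 0.088
```

View pics/sc1.png

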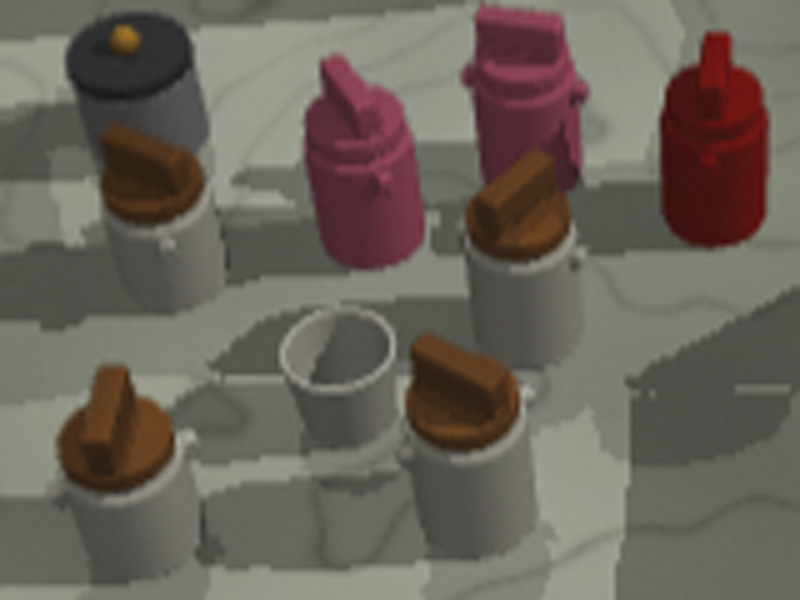

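View pics/sc2.png

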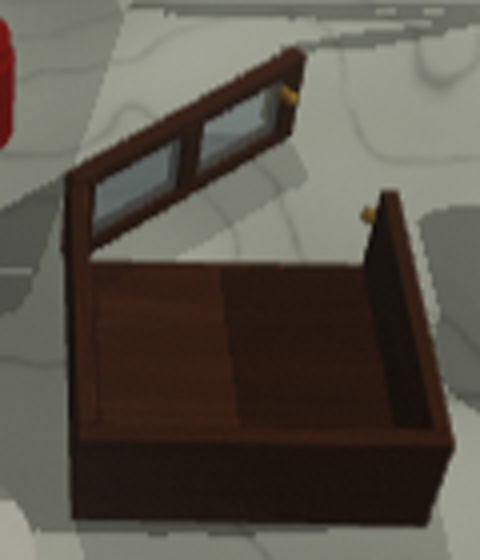

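View pics/si1.png

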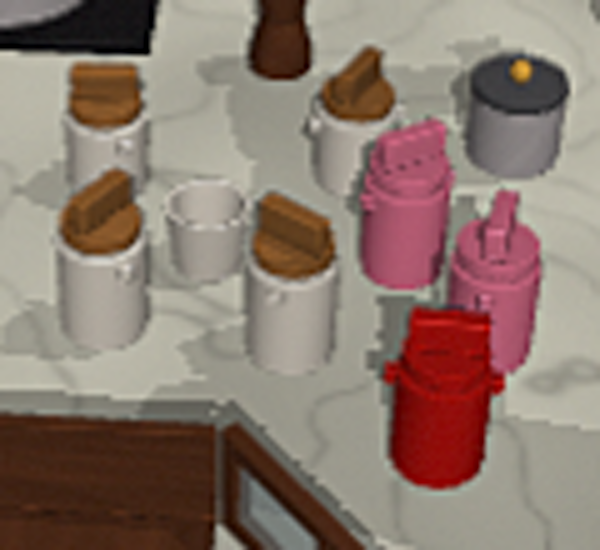

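The four jars I want are the white ones: A(0.43,-0.31) short, D(0.62,-0.29) short, B(0.47,-0.09) tall and C(0.61,-0.11) tall. The crops confirm white bodies, wooden caps and two lugs each. I'll move to an overhead view.

Emit:
move_arm --moves '[{"dx": -0.56, "dy": -0.95, "dz": -0.5, "jaw": 0.6}, {"dx": -0.56, "dy": -0.95, "dz": -0.5, "jaw": 0.6}, {"dx": -0.56, "dy": -0.95, "dz": -0.5, "jaw": 0.6}, {"dx": -0.56, "dy": -0.95, "dz": -0.3, "jaw": 0.6}, {"dx": -0.56, "dy": -0.95, "dz": -0.3, "jaw": 0.6}, {"dx": -0.56, "dy": -0.95, "dz": -0.3, "jaw": 0.6}, {"dx": -0.56, "dy": -0.95, "dz": -0.3, "jaw": 0.6}, {"dx": 0, "jaw": 0.6}]'

```text
validation failed for argument at $.mo...
```

Emit:
move_arm --moves '[{"rx": 0, "ry": 0, "rz": 0, "dx": -0.56, "dy": -0.95, "dz": -0.5, "jaw": 0.6}]'

```text
time_s: 0.28
position: [0.1848, -0.4632, 0.2537]
ee_rot: [-0.001, 0.799, -0.601, -0.002]
wrist_force: [1.1, -0.2, 0.1]
grip_width: 0.0698
```

Emit:
move_arm --moves '[{"rx": 0, "ry": 0, "rz": 0, "dx": -0.56, "dy": -0.95, "dz": -0.5, "jaw": 0.6}, {"rx": 0, "ry": 0, "rz": 0, "dx": -0.56, "dy": -0.95, "dz": -0.5, "jaw": 0.6}, {"rx": 0, "ry": 0, "rz": 0, "dx": -0.56, "dy": -0.95, "dz": -0.4, "jaw": 0.6}, {"rx": 0, "ry": 0, "rz": 0, "dx": -0.56, "dy": -0.95, "dz": -0.3, "jaw": 0.6}, {"rx": 0, "ry": 0, "rz": 0, "dx": -0.56, "dy": -0.95, "dz": -0.3, "jaw": 0.6}, {"rx": 0, "ry": 0, "rz": 0, "dx": -0.56, "dy": -0.95, "dz": -0.3, "jaw": 0.6}, {"rx": 0, "ry": 0, "rz": 0, "dx": 0, "dy": 0, "dz": 0, "jaw": 0.6}]'

```text
time_s: 1.15
position: [0.4201, -0.2135, 0.3729]
ee_rot: [-0.002, 0.8, -0.6, -0.001]
wrist_force: [-0.3, -0.4, -0.7]
grip_width: 0.0512
```

```bash
python3 - <<'E'
from h import *
c=shot("wrist","w1",scale=1.25); print(c["T"].round(3).tolist()); s=observe();print(s["position"],s["q"])
E
```

```text
[[0.279, -0.922, -0.27, 0.487], [-0.96, -0.27, -0.072, -0.195], [-0.006, 0.279, -0.96, 0.515], [0.0, 0.0, 0.0, 1.0]]
[ 0.41869645 -0.21456656  0.37233037] [-0.47630419  0.1468458   0.07907725  1.50672374  0.00401715  2.38399798]
```

View pics/w1.png

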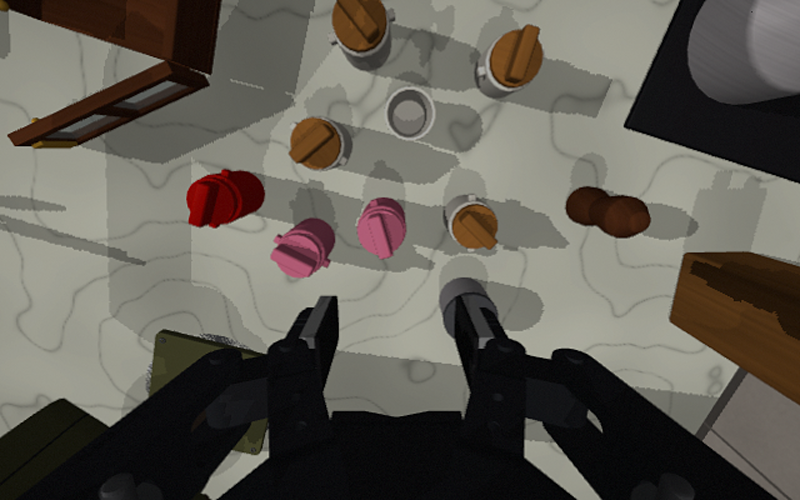

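```bash
cat >> h.py <<'E'
def jars(c,approx,hs):
    P=cloud(c); hsv=cv2.cvtColor(c["pixels"],cv2.COLOR_BGR2HSV)
    out=[]
    for a,h in zip(approx,hs):
        near=np.hypot(P[...,0]-a[0],P[...,1]-a[1])<.045
        w=near&(hsv[...,1]>100)&(hsv[...,0]<20)&(np.abs(P[...,2]-h)<.0045)
        q=P[w][:,:2]
        if len(q)<8: out.append((None,)); continue
        r=cv2.minAreaRect((q*1000).astype(np.float32))
        bx=cv2.boxPoints(r); e=[bx[1]-bx[0],bx[2]-bx[1]]; e=max(e,key=np.linalg.norm)
        out.append((np.array(r[0])/1000,np.array(r[1]),np.degrees(np.arctan2(e[1],e[0]))%180,len(q)))
    return out
def plan(tgt,yaw=None):
    s=observe(); w,x,y,z=s["ee_rot"]
    from scipy.spatial.transform import Rotation as R
    M=R.from_quat([x,y,z,w]).as_matrix()
    d=M.T@(np.array(tgt)-s["position"])/0.05
    psi=np.degrees(np.arctan2(M[1,0],M[0,0]))
    print("pos",s["position"].round(4),"yaw",psi.round(1),"q6",s["q"][5].round(3),"tilt",M[:,2].round(3),"w",round(s["grip_width"],4),"F",s["wrist_force"].round(1),"t",s["time_s"])
    print(" shift units",d.round(2), "" if yaw is None else "rz to yaw(units,mod180) %.2f %.2f"%tuple(-(((yaw-psi)%180)-k)/6 for k in(0,180)))
def proj(c,p):
    T=np.linalg.inv(c["T"]);
    return cv2.projectPoints(np.array([p],float),cv2.Rodrigues(T[:3,:3])[0],T[:3,3],c["K"],c["dist"])[0][0,0]
E
python3 - <<'E'
from h import *
A=[(.43,-.306),(.471,-.094),(.608,-.113),(.619,-.289)];H=[.108,.123,.123,.108]
for n in("w1","scene0","side0"):
    print(n)
    for r in jars(load(n),A,H): print(*r)
c=load("w1"); tiles=[]
for a,h in zip(A,H):
    u,v=proj(c,(*a,h-.04)).astype(int); v=max(v,32);t=c["pixels"][v-32:v+32,u-32:u+32]
    tiles.append(cv2.resize(t,(390,290),interpolation=cv2.INTER_CUBIC)); print(u,v)
cv2.imwrite('pics/t1.png',np.vstack([np.hstack(tiles[:2]),np.hstack(tiles[2:])]))
E
```

```text
w1
[ 0.42014639 -0.31502188] [50.04079437 15.79650593] 62.484493 359
[ 0.46389157 -0.10134186] [16.08855438 50.49687958] 144.1142 454
[ 0.59686011 -0.12200748] [44.30513763 15.989851  ] 57.261707 453
[ 0.61499512 -0.29553729] [50.29987717 16.3381958 ] 1.533469 528
scene0
[ 0.42191141 -0.31427811] [49.16410446 15.71992683] 61.31656 77
[ 0.46507468 -0.09967543] [17.34335327 51.02274704] 147.26761 94
[ 0.60035077 -0.11794913] [50.18073654 17.3888092 ] 57.198627 118
[ 0.61594324 -0.29388113] [52.94903946 15.29639912] 1.8119342 105
side0
[ 0.42402612 -0.31110327] [50.82867813 14.46216393] 62.27581 29
[ 0.46691428 -0.09859879] [15.8558712 48.3562088] 143.38635 57
[ 0.60280151 -0.11722182] [52.04914856 15.51458168] 57.56566 51
[ 0.61885449 -0.29066714] [45.77344131 15.23502731] 0.7700516 34
374 172
249 108
285 32
407 44
```

View pics/t1.png

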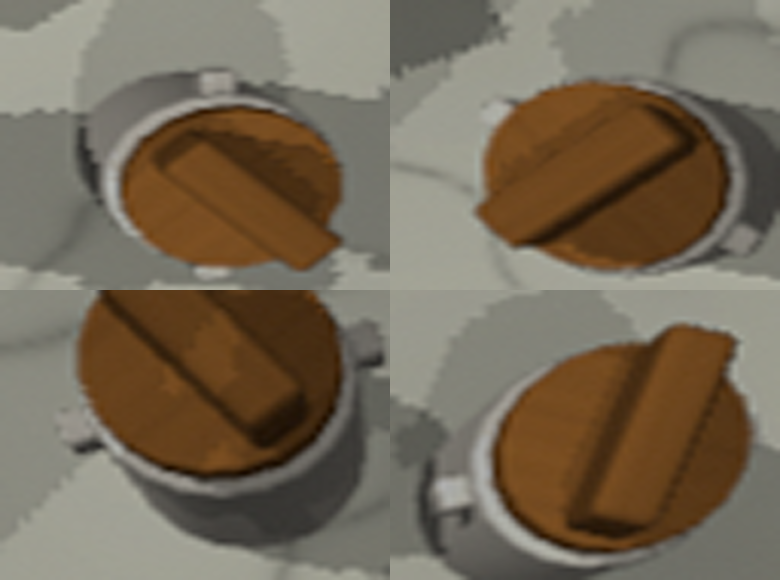

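```bash
python3 - <<'E'
from h import *
c=load("w1")
wing=[62.5,144.1,57.3,1.5]
cen=[(374,172),(249,108),(285,32),(407,44)]
lug=[[(217,80),(210,272)],[(105,108),(350,238)],[(85,137),(365,60)],[(62,203)]]
jc=[(.4201,-.315),(.464,-.1013),(.597,-.122),(.615,-.2955)]
for i in range(4):
    z=[.062,.077,.077,.062][i]
    g=[onz(c,cen[i][0]-32+p[0]/6.09,cen[i][1]-32+p[1]/4.53,z)[:2] for p in lug[i]]
    print(i,[x.round(4) for x in g],[np.linalg.norm(x-jc[i]).round(4) for x in g])
    d=g[1]-g[0] if len(g)>1 else g[0]-np.array(jc[i])
    a=np.degrees(np.arctan2(d[1],d[0]))%180
    if len(g)>1: print(" mid",((g[0]+g[1])/2).round(4), np.linalg.norm(d).round(4))
    print(" lug ang",a.round(1),"turn cw",(wing[i]-a)%180)
plan((.4201,-.315,.2),62.5-90)
E
```

```text
0 [array([ 0.4538, -0.3045]), array([ 0.3856, -0.3269])] [np.float64(0.0353), np.float64(0.0364)]
 mid [ 0.4197 -0.3157] 0.0717
 lug ang 18.2 turn cw 44.349419320230766
1 [array([ 0.4762, -0.0677]), array([ 0.4527, -0.135 ])] [np.float64(0.0357), np.float64(0.0355)]
 mid [ 0.4645 -0.1014] 0.0712
 lug ang 70.8 turn cw 73.32684187747425
2 [array([ 0.5787, -0.0934]), array([ 0.6163, -0.1492])] [np.float64(0.0339), np.float64(0.0333)]
 mid [ 0.5975 -0.1213] 0.0672
 lug ang 123.9 turn cw 113.3625270862655
3 [array([ 0.5965, -0.2651])] [np.float64(0.0356)]
 lug ang 121.2 turn cw 60.2509670815802
pos [ 0.4187 -0.2146  0.3723] yaw -73.9 q6 2.384 tilt [-0.001  0.005 -1.   ] w 0.0509 F [-0.3  0.1 -0.4] t 1.2
 shift units [1.96 0.53 3.44] rz to yaw(units,mod180) -7.73 22.27
```

Estimated turns are A 44°, B 73°, C 113° and D about 60°. I start with A, rotating and descending first and correcting x/y after that.

Emit:
move_arm --moves '[{"rx": 0, "ry": 0, "rz": -0.97, "dx": 0.9, "dy": 0.2, "dz": 0.4, "jaw": 0.7}, {"rx": 0, "ry": 0, "rz": -0.97, "dx": 0.9, "dy": 0.2, "dz": 0.4, "jaw": 0.7}, {"rx": 0, "ry": 0, "rz": -0.97, "dx": 0, "dy": 0, "dz": 0.4, "jaw": 0.7}, {"rx": 0, "ry": 0, "rz": -0.97, "dx": 0, "dy": 0, "dz": 0.4, "jaw": 0.7}, {"rx": 0, "ry": 0, "rz": -0.97, "dx": 0, "dy": 0, "dz": 0.4, "jaw": 0.7}, {"rx": 0, "ry": 0, "rz": -0.97, "dx": 0, "dy": 0, "dz": 0.4, "jaw": 0.7}, {"rx": 0, "ry": 0, "rz": -0.97, "dx": 0, "dy": 0, "dz": 0.4, "jaw": 0.7}, {"rx": 0, "ry": 0, "rz": -0.97, "dx": 0, "dy": 0, "dz": 0.4, "jaw": 0.7}]'

```text
time_s: 2.2
position: [0.4174, -0.3157, 0.2035]
ee_rot: [-0.002, 0.973, -0.231, -0.005]
wrist_force: [-0.3, -0.1, -0.8]
grip_width: 0.06
```

```bash
python3 - <<'E'
from h import *
c=shot("wrist","w2",scale=1.25)
A=[(.42,-.315),(.464,-.101),(.597,-.122),(.615,-.295)];H=[.108,.123,.123,.108]
for r in jars(c,A,H): print(*r)
plan((.4201,-.315,.087),62.5-90)
E
```

```text
[ 0.42039029 -0.31564554] [50.84352112 15.99186802] 61.910164 960
None
None
[ 0.61456964 -0.29533731] [51.62640381 16.30391502] 0.7122806 1499
pos [ 0.4158 -0.3146  0.2007] yaw -26.6 q6 1.387 tilt [-0.013  0.009 -1.   ] w 0.0598 F [-1.2 -0.2 -2. ] t 2.25
 shift units [ 0.12 -0.03  2.27] rz to yaw(units,mod180) -29.84 0.16
```

View pics/w2.png

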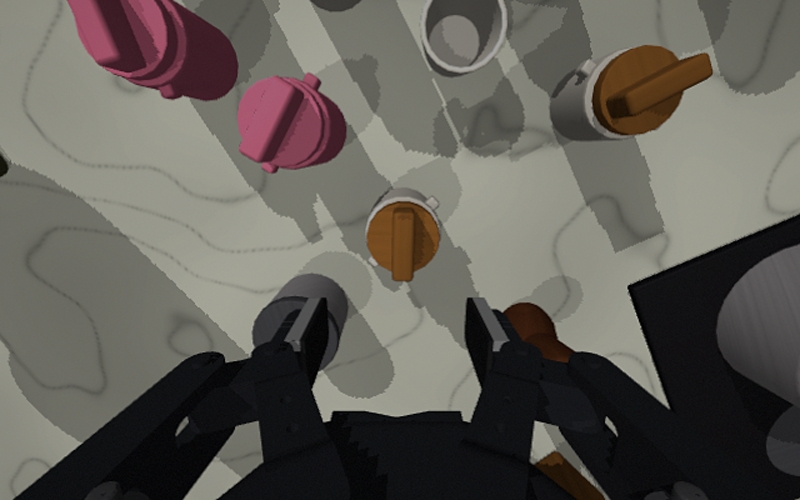

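Emit:
move_arm --moves '[{"rx": 0, "ry": 0, "rz": 0, "dx": 0.1, "dy": 0, "dz": 0.7, "jaw": 0.7}, {"rx": 0, "ry": 0, "rz": 0, "dx": 0, "dy": 0, "dz": 0.7, "jaw": 0.7}, {"rx": 0, "ry": 0, "rz": 0, "dx": 0, "dy": 0, "dz": 0.6, "jaw": 0.7}, {"rx": 0, "ry": 0, "rz": 0, "dx": 0, "dy": 0, "dz": 0, "jaw": 0.7}]'

```text
time_s: 2.75
position: [0.4135, -0.3192, 0.0977]
ee_rot: [-0.003, 0.972, -0.236, -0.009]
wrist_force: [-0.8, -0.2, 1.1]
grip_width: 0.0599
```

```bash
python3 - <<'E'
from h import *
plan((.4203,-.3153,.087),62.2-90)
E
```

```text
pos [ 0.4135 -0.3192  0.0977] yaw -27.3 q6 1.392 tilt [-0.017  0.01  -1.   ] w 0.0599 F [-0.8 -0.2  1.1] t 2.75
 shift units [ 0.09 -0.13  0.21] rz to yaw(units,mod180) -29.92 0.08
```

```bash
cat >> h.py <<'E'
_plan=plan
def plan(tgt,yaw=None):
    _plan(tgt,yaw)
    from scipy.spatial.transform import Rotation as R
    w,x,y,z=observe()["ee_rot"]; M=R.from_quat([x,y,z,w]).as_matrix()
    a=np.cross(M[:,2],[0,0,-1]); t=np.degrees(M.T@a)/6
    print(" level rx,ry units",t[:2].round(2))
E
```

Emit:
move_arm --moves '[{"rx": 0, "ry": 0.19, "rz": 0, "dx": 0.09, "dy": -0.13, "dz": 0.2, "jaw": 0.7}, {"rx": 0, "ry": 0, "rz": 0, "dx": 0, "dy": 0, "dz": 0, "jaw": 0.7}]'

```text
time_s: 3.0
position: [0.42, -0.3173, 0.0897]
ee_rot: [0.0, 0.971, -0.238, 0.001]
wrist_force: [0.6, -0.4, 0.0]
grip_width: 0.0597
```

```bash
python3 - <<'E'
from h import *
plan((.4203,-.3153,.087),62.2-90)
shot("wrist","w3",scale=1.25)
E
```

```text
pos [ 0.42   -0.3173  0.0897] yaw -27.6 q6 1.405 tilt [ 0.002 -0.001 -1.   ] w 0.0597 F [ 0.6 -0.4  0. ] t 3.0
 shift units [-0.01 -0.04  0.05] rz to yaw(units,mod180) -29.96 0.04
 level rx,ry units [-0.   -0.02]
```

View pics/w3.png

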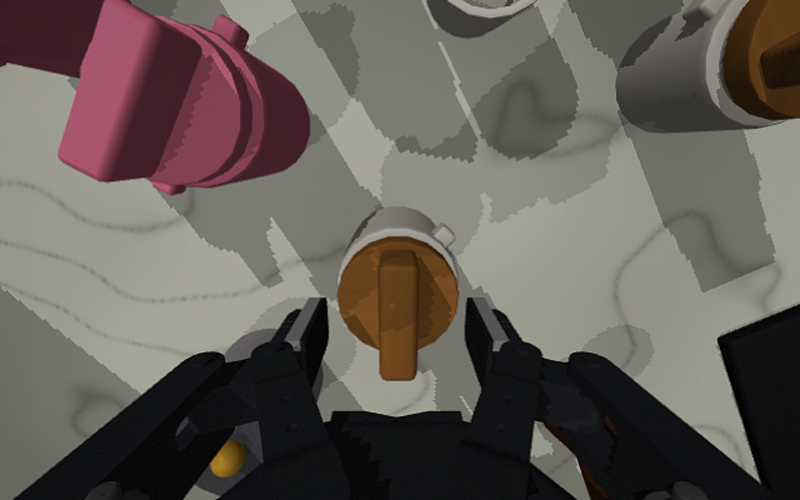

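Emit:
move_arm --moves '[{"rx": 0, "ry": 0, "rz": 0, "dx": 0, "dy": 0, "dz": 0, "jaw": 0}, {"rx": 0, "ry": 0, "rz": 0, "dx": 0, "dy": 0, "dz": 0, "jaw": 0}, {"rx": 0, "ry": 0, "rz": 0, "dx": 0, "dy": 0, "dz": 0, "jaw": 0}, {"rx": 0, "ry": 0, "rz": 0, "dx": 0, "dy": 0, "dz": 0, "jaw": 0}]'

```text
time_s: 3.55
position: [0.4207, -0.3191, 0.0929]
ee_rot: [0.001, 0.971, -0.239, 0.003]
wrist_force: [-0.3, 1.0, -2.8]
grip_width: 0.0146
```

Emit:
move_arm --moves '[{"rx": 0, "ry": 0, "rz": 0.9, "dx": 0, "dy": 0, "dz": 0, "jaw": 0}, {"rx": 0, "ry": 0, "rz": 0.9, "dx": 0, "dy": 0, "dz": 0, "jaw": 0}, {"rx": 0, "ry": 0, "rz": 0.9, "dx": 0, "dy": 0, "dz": 0, "jaw": 0}, {"rx": 0, "ry": 0, "rz": 0.9, "dx": 0, "dy": 0, "dz": 0, "jaw": 0}]'

```text
time_s: 4.05
position: [0.4205, -0.3184, 0.0929]
ee_rot: [0.0, 0.907, -0.422, 0.002]
wrist_force: [-1.3, 1.0, 0.2]
grip_width: 0.0139
```

```bash
python3 - <<'E'
from h import *
plan((.4203,-.3153,.09),62.2-90-52)
E
```

```text
pos [ 0.4205 -0.3184  0.0929] yaw -49.9 q6 1.794 tilt [ 0.004 -0.002 -1.   ] w 0.0139 F [-1.3  1.   0.2] t 4.05
 shift units [-0.05 -0.04  0.06] rz to yaw(units,mod180) -25.02 4.98
 level rx,ry units [-0.02 -0.04]
```

Emit:
move_arm --moves '[{"rx": 0, "ry": 0, "rz": 0.95, "dx": 0, "dy": 0, "dz": 0, "jaw": 0}, {"rx": 0, "ry": 0, "rz": 0.95, "dx": 0, "dy": 0, "dz": 0, "jaw": 0}, {"rx": 0, "ry": 0, "rz": 0.95, "dx": 0, "dy": 0, "dz": 0, "jaw": 0}, {"rx": 0, "ry": 0, "rz": 0.95, "dx": 0, "dy": 0, "dz": 0, "jaw": 0}, {"rx": 0, "ry": 0, "rz": 0.95, "dx": 0, "dy": 0, "dz": 0, "jaw": 0}, {"rx": 0, "ry": 0, "rz": 0.6, "dx": 0, "dy": 0, "dz": 0, "jaw": 0}]'

```text
time_s: 4.8
position: [0.4229, -0.3182, 0.093]
ee_rot: [-0.002, 0.749, -0.663, 0.004]
wrist_force: [1.3, -1.0, -0.8]
grip_width: 0.0145
```

```bash
python3 - <<'E'
from h import *
plan((.4203,-.3153,.09),62.2-90-52);print(observe()["torque"])
c=shot("wrist","w4",(240,130,400,330),3)
E
```

```text
pos [ 0.4229 -0.3182  0.093 ] yaw -83.0 q6 2.373 tilt [ 0.008 -0.002 -1.   ] w 0.0145 F [ 1.3 -1.  -0.8] t 4.8
 shift units [-0.06  0.05  0.06] rz to yaw(units,mod180) -0.54 29.46
 level rx,ry units [-0.07 -0.03]
[-0.32051422 -0.18384778  0.06229882]
```

View pics/w4.png

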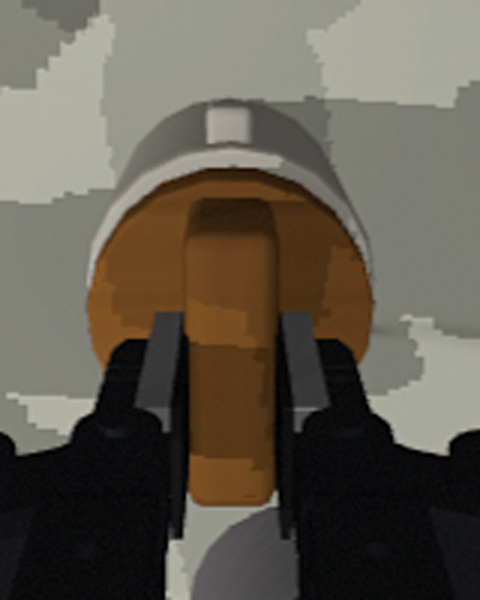

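Emit:
move_arm --moves '[{"rx": 0, "ry": 0, "rz": 0, "dx": 0, "dy": 0, "dz": 0, "jaw": 0.6}, {"rx": 0, "ry": 0, "rz": 0, "dx": 0, "dy": 0, "dz": 0, "jaw": 0.6}, {"rx": 0, "ry": 0, "rz": 0, "dx": 0, "dy": 0, "dz": -0.9, "jaw": 0.6}, {"rx": 0, "ry": 0, "rz": 0, "dx": 0, "dy": 0, "dz": -0.9, "jaw": 0.6}, {"rx": 0, "ry": 0, "rz": -1, "dx": 0, "dy": 0, "dz": -0.9, "jaw": 0.6}, {"rx": 0, "ry": 0, "rz": -1, "dx": 0, "dy": 0, "dz": -0.9, "jaw": 0.6}, {"rx": 0, "ry": 0, "rz": -1, "dx": 0, "dy": 0, "dz": 0, "jaw": 0.6}]'

```text
time_s: 5.72
position: [0.4214, -0.3175, 0.2783]
ee_rot: [-0.001, 0.847, -0.532, 0.004]
wrist_force: [-0.2, -0.3, -0.7]
grip_width: 0.0515
```

```bash
python3 - <<'E'
from h import *
plan((.464,-.1013,.26),54.1)
E
```

```text
pos [ 0.4214 -0.3175  0.2783] yaw -64.2 q6 2.044 tilt [ 0.008 -0.001 -1.   ] w 0.0515 F [-0.2 -0.3 -0.7] t 5.725
 shift units [-3.52 -2.65  0.37] rz to yaw(units,mod180) -19.72 10.28
 level rx,ry units [-0.06 -0.04]
```

Emit:
move_arm --moves '[{"rx": 0, "ry": 0, "rz": 0, "dx": -0.7, "dy": -0.53, "dz": 0, "jaw": 0.7}, {"rx": 0, "ry": 0, "rz": 0, "dx": -0.7, "dy": -0.53, "dz": 0, "jaw": 0.7}, {"rx": 0, "ry": 0, "rz": 0, "dx": -0.7, "dy": -0.53, "dz": 0, "jaw": 0.7}, {"rx": 0, "ry": 0, "rz": 0, "dx": -0.7, "dy": -0.53, "dz": 0, "jaw": 0.7}, {"rx": 0, "ry": 0, "rz": -1, "dx": -0.7, "dy": -0.53, "dz": 0, "jaw": 0.7}, {"rx": 0, "ry": 0, "rz": -1, "dx": 0, "dy": 0, "dz": 0, "jaw": 0.7}, {"rx": 0, "ry": 0, "rz": -1, "dx": 0, "dy": 0, "dz": 0, "jaw": 0.7}, {"rx": 0, "ry": 0, "rz": -1, "dx": 0, "dy": 0, "dz": 0, "jaw": 0.7}]'

```text
time_s: 6.72
position: [0.4669, -0.0958, 0.2802]
ee_rot: [-0.001, 0.942, -0.335, 0.007]
wrist_force: [0.0, 0.1, -0.9]
grip_width: 0.0601
```

Emit:
move_arm --moves '[{"rx": 0, "ry": 0, "rz": -1, "dx": 0, "dy": 0, "dz": 0, "jaw": 0.7}, {"rx": 0, "ry": 0, "rz": -1, "dx": 0, "dy": 0, "dz": 0, "jaw": 0.7}, {"rx": 0, "ry": 0, "rz": -1, "dx": 0, "dy": 0, "dz": 0, "jaw": 0.7}, {"rx": 0, "ry": 0, "rz": -1, "dx": 0, "dy": 0, "dz": 0, "jaw": 0.7}, {"rx": 0, "ry": 0, "rz": -1, "dx": 0, "dy": 0, "dz": 0, "jaw": 0.7}, {"rx": 0, "ry": 0, "rz": -1, "dx": 0, "dy": 0, "dz": 0, "jaw": 0.7}, {"rx": 0, "ry": 0, "rz": -1, "dx": 0, "dy": 0, "dz": 0, "jaw": 0.7}, {"rx": 0, "ry": 0, "rz": -1, "dx": 0, "dy": 0, "dz": 0, "jaw": 0.7}]'

```text
time_s: 7.72
position: [0.4664, -0.0953, 0.2809]
ee_rot: [0.002, 0.996, 0.094, 0.007]
wrist_force: [0.8, 0.7, -0.1]
grip_width: 0.0597
```

Emit:
move_arm --moves '[{"rx": 0, "ry": 0, "rz": -1, "dx": 0, "dy": 0, "dz": 0, "jaw": 0.7}, {"rx": 0, "ry": 0, "rz": -1, "dx": 0, "dy": 0, "dz": 0, "jaw": 0.7}, {"rx": 0, "ry": 0, "rz": -1, "dx": 0, "dy": 0, "dz": 0, "jaw": 0.7}, {"rx": 0, "ry": 0, "rz": -1, "dx": 0, "dy": 0, "dz": 0, "jaw": 0.7}, {"rx": 0, "ry": 0, "rz": -1, "dx": 0, "dy": 0, "dz": 0, "jaw": 0.7}, {"rx": 0, "ry": 0, "rz": -1, "dx": 0, "dy": 0, "dz": 0, "jaw": 0.7}, {"rx": 0, "ry": 0, "rz": -1, "dx": 0, "dy": 0, "dz": 0, "jaw": 0.7}]'

```text
time_s: 8.6
position: [0.4658, -0.095, 0.2815]
ee_rot: [0.005, 0.889, 0.458, 0.006]
wrist_force: [0.5, -0.3, -0.3]
grip_width: 0.0602
```

```bash
python3 - <<'E'
from h import *
c=shot("wrist","w5",scale=1.25)
A=[(.42,-.315),(.464,-.101),(.597,-.122),(.615,-.295)];H=[.108,.123,.123,.108]
for r in jars(c,A,H): print(*r)
plan((.464,-.1013,.102),54.1)
E
```

```text
[ 0.42520157 -0.31677197] [50.77898407 16.68971252] 6.853429 497
[ 0.46315646 -0.101223  ] [15.39992428 50.31949234] 143.52052 619
[ 0.5944837  -0.12448927] [38.84183121 16.23544693] 55.51686 351
[ 0.59845624 -0.28996005] [ 4.66831541 15.40813351] 178.23032 29
pos [ 0.4658 -0.095   0.2815] yaw 54.6 q6 0.416 tilt [ 0.016 -0.002 -1.   ] w 0.0598 F [ 0.1 -0.7 -0.2] t 8.65
 shift units [-0.15 -0.01  3.59] rz to yaw(units,mod180) -29.91 0.09
 level rx,ry units [ 0.13 -0.07]
```

View pics/w5.png

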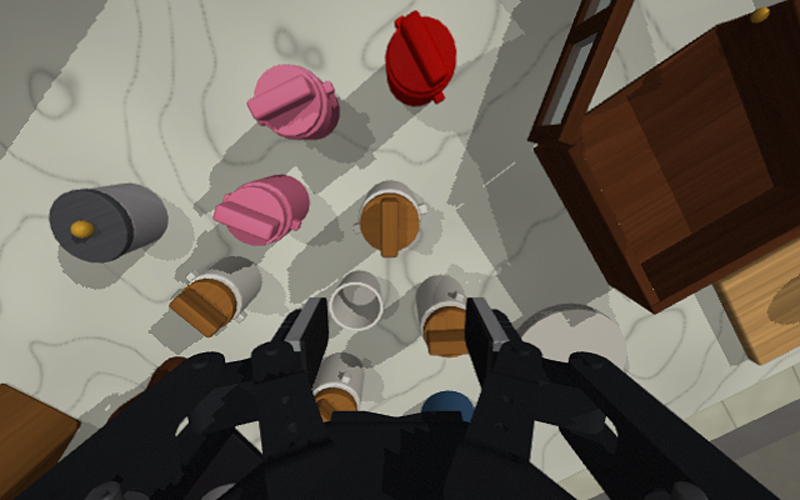

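Emit:
move_arm --moves '[{"rx": 0.13, "ry": -0.07, "rz": 0, "dx": -0.16, "dy": 0, "dz": 0.8, "jaw": 0.7}, {"rx": 0, "ry": 0, "rz": 0, "dx": 0, "dy": 0, "dz": 0.8, "jaw": 0.7}, {"rx": 0, "ry": 0, "rz": 0, "dx": 0, "dy": 0, "dz": 0.8, "jaw": 0.7}, {"rx": 0, "ry": 0, "rz": 0, "dx": 0, "dy": 0, "dz": 0.5, "jaw": 0.7}, {"rx": 0, "ry": 0, "rz": 0, "dx": 0, "dy": 0, "dz": 0, "jaw": 0.7}]'

```text
time_s: 9.28
position: [0.4634, -0.1022, 0.1342]
ee_rot: [0.002, 0.89, 0.457, 0.002]
wrist_force: [-0.4, -0.1, -0.8]
grip_width: 0.0598
```

```bash
python3 - <<'E'
from h import *
plan((.4635,-.1013,.104),53.7)
E
```

```text
pos [ 0.4634 -0.1022  0.1342] yaw 54.3 q6 0.405 tilt [ 0.005 -0.001 -1.   ] w 0.0598 F [-0.4 -0.1 -0.8] t 9.275
 shift units [ 0.01 -0.01  0.6 ] rz to yaw(units,mod180) -29.89 0.11
 level rx,ry units [ 0.04 -0.02]
```

Emit:
move_arm --moves '[{"rx": 0.04, "ry": -0.02, "rz": 0.1, "dx": 0, "dy": 0, "dz": 0.4, "jaw": 0.7}, {"rx": 0, "ry": 0, "rz": 0, "dx": 0, "dy": 0, "dz": 0.25, "jaw": 0.7}, {"rx": 0, "ry": 0, "rz": 0, "dx": 0, "dy": 0, "dz": 0, "jaw": 0}, {"rx": 0, "ry": 0, "rz": 0, "dx": 0, "dy": 0, "dz": 0, "jaw": 0}, {"rx": 0, "ry": 0, "rz": 0, "dx": 0, "dy": 0, "dz": 0, "jaw": 0}, {"rx": 0, "ry": 0, "rz": 0, "dx": 0, "dy": 0, "dz": 0, "jaw": 0}]'

```text
time_s: 10.02
position: [0.4672, -0.1028, 0.1057]
ee_rot: [0.002, 0.892, 0.451, 0.003]
wrist_force: [0.1, 0.3, -4.6]
grip_width: 0.0146
```

```bash
python3 - <<'E'
from h import *
plan((.4635,-.1013,.104),53.7-83)
E
```

```text
pos [ 0.4672 -0.1028  0.1057] yaw 53.7 q6 0.418 tilt [ 0.008 -0.002 -1.   ] w 0.0146 F [ 0.1  0.3 -4.6] t 10.025
 shift units [-0.02 -0.08  0.03] rz to yaw(units,mod180) -16.17 13.83
 level rx,ry units [ 0.07 -0.03]
```

Emit:
move_arm --moves '[{"rx": 0, "ry": 0, "rz": 0.95, "dx": 0, "dy": 0, "dz": 0, "jaw": 0}, {"rx": 0, "ry": 0, "rz": 0.95, "dx": 0, "dy": 0, "dz": 0, "jaw": 0}, {"rx": 0, "ry": 0, "rz": 0.95, "dx": 0, "dy": 0, "dz": 0, "jaw": 0}, {"rx": 0, "ry": 0, "rz": 0.95, "dx": 0, "dy": 0, "dz": 0, "jaw": 0}, {"rx": 0, "ry": 0, "rz": 0.95, "dx": 0, "dy": 0, "dz": 0, "jaw": 0}, {"rx": 0, "ry": 0, "rz": 0.95, "dx": 0, "dy": 0, "dz": 0, "jaw": 0}, {"rx": 0, "ry": 0, "rz": 0.95, "dx": 0, "dy": 0, "dz": 0, "jaw": 0}]'

```text
time_s: 10.9
position: [0.4657, -0.104, 0.1056]
ee_rot: [0.003, 0.994, 0.108, 0.002]
wrist_force: [-0.9, -0.7, -2.1]
grip_width: 0.0144
```

Emit:
move_arm --moves '[{"rx": 0, "ry": 0, "rz": 0.95, "dx": 0, "dy": 0, "dz": 0, "jaw": 0}, {"rx": 0, "ry": 0, "rz": 0.95, "dx": 0, "dy": 0, "dz": 0, "jaw": 0}, {"rx": 0, "ry": 0, "rz": 0.95, "dx": 0, "dy": 0, "dz": 0, "jaw": 0}, {"rx": 0, "ry": 0, "rz": 0.95, "dx": 0, "dy": 0, "dz": 0, "jaw": 0}, {"rx": 0, "ry": 0, "rz": 0.95, "dx": 0, "dy": 0, "dz": 0, "jaw": 0}, {"rx": 0, "ry": 0, "rz": 0.95, "dx": 0, "dy": 0, "dz": 0, "jaw": 0}, {"rx": 0, "ry": 0, "rz": 0.95, "dx": 0, "dy": 0, "dz": 0, "jaw": 0}, {"rx": 0, "ry": 0, "rz": 0.95, "dx": 0, "dy": 0, "dz": 0, "jaw": 0}]'

```text
time_s: 11.9
position: [0.4628, -0.1044, 0.1056]
ee_rot: [0.003, 0.954, -0.298, 0.001]
wrist_force: [-0.5, -1.0, -1.2]
grip_width: 0.0147
```

```bash
python3 - <<'E'
from h import *
plan((.4635,-.1013,.104),53.7-83)
c=shot("wrist","w6",(240,130,400,330),3)
E
```

```text
pos [ 0.4628 -0.1044  0.1056] yaw -34.7 q6 1.959 tilt [-0.    -0.007 -1.   ] w 0.0147 F [-0.5 -1.  -1.2] t 11.9
 shift units [-0.02 -0.06  0.03] rz to yaw(units,mod180) -0.90 29.10
 level rx,ry units [ 0.05 -0.03]
```

View pics/w6.png

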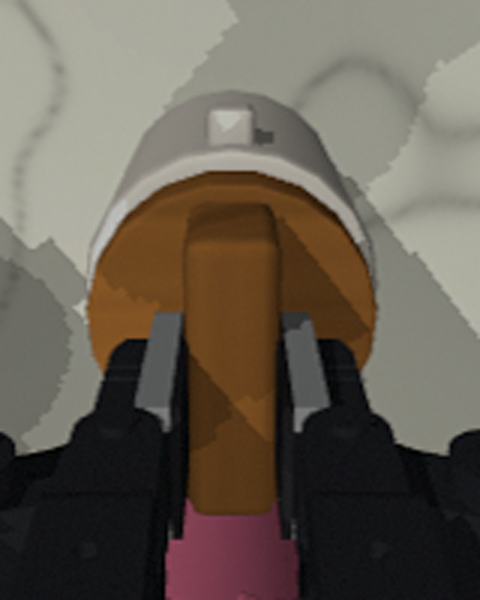

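Emit:
move_arm --moves '[{"rx": 0, "ry": 0, "rz": 0, "dx": 0, "dy": 0, "dz": 0, "jaw": 0.6}, {"rx": 0, "ry": 0, "rz": 0, "dx": 0, "dy": 0, "dz": 0, "jaw": 0.6}, {"rx": 0, "ry": 0, "rz": 0, "dx": 0, "dy": 0, "dz": -0.9, "jaw": 0.6}, {"rx": 0, "ry": 0, "rz": 0, "dx": 0, "dy": 0, "dz": -0.9, "jaw": 0.6}, {"rx": 0, "ry": 0, "rz": 0, "dx": 0, "dy": 0, "dz": -0.9, "jaw": 0.6}, {"rx": 0, "ry": 0, "rz": 0, "dx": 0.93, "dy": 0.28, "dz": -0.7, "jaw": 0.6}, {"rx": 0, "ry": 0, "rz": 0, "dx": 0.93, "dy": 0.28, "dz": 0, "jaw": 0.6}, {"rx": 0, "ry": 0, "rz": 0, "dx": 0.93, "dy": 0.28, "dz": 0, "jaw": 0.6}]'

```text
time_s: 12.95
position: [0.556, -0.2173, 0.2853]
ee_rot: [0.003, 0.956, -0.293, 0.004]
wrist_force: [0.6, 0.5, 0.6]
grip_width: 0.0507
```

Emit:
move_arm --moves '[{"rx": 0, "ry": 0, "rz": 0, "dx": 0.93, "dy": 0.28, "dz": 0, "jaw": 0.7}, {"rx": 0, "ry": 0, "rz": -1, "dx": 0.9, "dy": 0.28, "dz": 0, "jaw": 0.7}, {"rx": 0, "ry": 0, "rz": -1, "dx": 0, "dy": 0, "dz": 0, "jaw": 0.7}, {"rx": 0, "ry": 0, "rz": -1, "dx": 0, "dy": 0, "dz": 0, "jaw": 0.7}, {"rx": 0, "ry": 0, "rz": -1, "dx": 0, "dy": 0, "dz": 0, "jaw": 0.7}, {"rx": 0, "ry": 0, "rz": -1, "dx": 0, "dy": 0, "dz": 0, "jaw": 0.7}, {"rx": 0, "ry": 0, "rz": -1, "dx": 0, "dy": 0, "dz": 0, "jaw": 0.7}, {"rx": 0, "ry": 0, "rz": -1, "dx": 0, "dy": 0, "dz": 0, "jaw": 0.7}]'

```text
time_s: 13.95
position: [0.6219, -0.299, 0.2843]
ee_rot: [0.005, 0.997, 0.083, 0.004]
wrist_force: [0.3, 0.6, 0.7]
grip_width: 0.0597
```

Emit:
move_arm --moves '[{"rx": 0, "ry": 0, "rz": -1, "dx": 0, "dy": 0, "dz": 0, "jaw": 0.7}, {"rx": 0, "ry": 0, "rz": -1, "dx": 0, "dy": 0, "dz": 0, "jaw": 0.7}, {"rx": 0, "ry": 0, "rz": -1, "dx": 0, "dy": 0, "dz": 0, "jaw": 0.7}, {"rx": 0, "ry": 0, "rz": -1, "dx": 0, "dy": 0, "dz": 0, "jaw": 0.7}, {"rx": 0, "ry": 0, "rz": -1, "dx": 0, "dy": 0, "dz": 0, "jaw": 0.7}, {"rx": 0, "ry": 0, "rz": -1, "dx": 0, "dy": 0, "dz": 0, "jaw": 0.7}, {"rx": 0, "ry": 0, "rz": -1, "dx": 0, "dy": 0, "dz": 0, "jaw": 0.7}, {"rx": 0, "ry": 0, "rz": -1, "dx": 0, "dy": 0, "dz": 0, "jaw": 0.7}]'

```text
time_s: 14.95
position: [0.6231, -0.2995, 0.2849]
ee_rot: [0.007, 0.868, 0.497, 0.002]
wrist_force: [0.2, -0.2, 0.0]
grip_width: 0.0595
```

Emit:
move_arm --moves '[{"rx": 0, "ry": 0, "rz": -1, "dx": 0, "dy": 0, "dz": 0, "jaw": 0.7}, {"rx": 0, "ry": 0, "rz": -1, "dx": 0, "dy": 0, "dz": 0, "jaw": 0.7}, {"rx": 0, "ry": 0, "rz": -1, "dx": 0, "dy": 0, "dz": 0, "jaw": 0.7}, {"rx": 0, "ry": 0, "rz": -1, "dx": 0, "dy": 0, "dz": 0, "jaw": 0.7}, {"rx": 0, "ry": 0, "rz": -1, "dx": 0, "dy": 0, "dz": 0, "jaw": 0.7}, {"rx": 0, "ry": 0, "rz": -1, "dx": 0, "dy": 0, "dz": 0, "jaw": 0.7}]'

```text
time_s: 15.7
position: [0.6241, -0.2997, 0.2854]
ee_rot: [0.008, 0.661, 0.75, 0.0]
wrist_force: [0.3, 0.2, -0.3]
grip_width: 0.0591
```

```bash
python3 - <<'E'
from h import *
c=shot("wrist","w7",scale=1.25)
A=[(.422,-.317),(.464,-.104),(.597,-.122),(.615,-.295)];H=[.108,.123,.123,.108]
for r in jars(c,A,H): print(*r)
plan((.615,-.2955,.089),91)
E
```

```text
[ 0.447556  -0.3148251] [ 7.54277515 14.93535519] 97.47074 147
[ 0.46398462 -0.10347446] [51.33044434 16.77156258] 56.254135 1043
[ 0.59896674 -0.11962261] [51.11763    16.20055199] 56.86802 656
[ 0.61491559 -0.29580432] [50.95035553 15.95285606] 1.4056108 579
pos [ 0.6241 -0.2997  0.2854] yaw 97.3 q6 -0.574 tilt [ 0.013 -0.011 -1.   ] w 0.0599 F [ 1.3  0.  -0.5] t 15.75
 shift units [ 0.15 -0.21  3.92] rz to yaw(units,mod180) -28.94 1.06
 level rx,ry units [0.11 0.12]
```

View pics/w7.png

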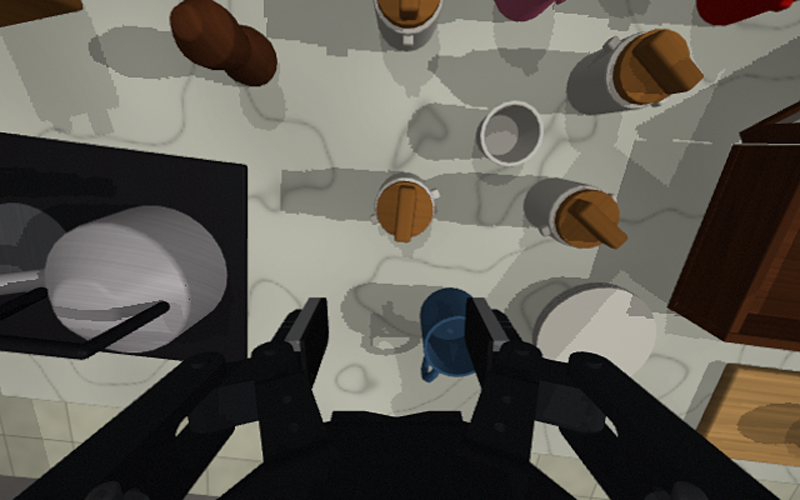

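Emit:
move_arm --moves '[{"rx": 0.11, "ry": 0.12, "rz": 0.5, "dx": 0.15, "dy": -0.21, "dz": 0.85, "jaw": 0.7}, {"rx": 0, "ry": 0, "rz": 0.45, "dx": 0, "dy": 0, "dz": 0.85, "jaw": 0.7}, {"rx": 0, "ry": 0, "rz": 0, "dx": 0, "dy": 0, "dz": 0.85, "jaw": 0.7}, {"rx": 0, "ry": 0, "rz": 0, "dx": 0, "dy": 0, "dz": 0.6, "jaw": 0.7}, {"rx": 0, "ry": 0, "rz": 0, "dx": 0, "dy": 0, "dz": 0, "jaw": 0.7}]'

```text
time_s: 16.38
position: [0.615, -0.2947, 0.1252]
ee_rot: [0.002, 0.699, 0.715, 0.001]
wrist_force: [-0.1, -0.9, 0.4]
grip_width: 0.0598
```

```bash
python3 - <<'E'
from h import *
plan((.615,-.2957,.089),91.3)
E
```

```text
pos [ 0.615  -0.2947  0.1252] yaw 91.2 q6 -0.469 tilt [ 0.005 -0.001 -1.   ] w 0.0598 F [-0.1 -0.9  0.4] t 16.375
 shift units [-0.02 -0.    0.72] rz to yaw(units,mod180) -0.01 29.99
 level rx,ry units [0.04 0.01]
```

Emit:
move_arm --moves '[{"rx": 0.04, "ry": 0, "rz": 0, "dx": -0.02, "dy": 0, "dz": 0.5, "jaw": 0.7}, {"rx": 0, "ry": 0, "rz": 0, "dx": 0, "dy": 0, "dz": 0.28, "jaw": 0.7}, {"rx": 0, "ry": 0, "rz": 0, "dx": 0, "dy": 0, "dz": 0, "jaw": 0}, {"rx": 0, "ry": 0, "rz": 0, "dx": 0, "dy": 0, "dz": 0, "jaw": 0}, {"rx": 0, "ry": 0, "rz": 0, "dx": 0, "dy": 0, "dz": 0, "jaw": 0}, {"rx": 0, "ry": 0, "rz": 0, "dx": 0, "dy": 0, "dz": 0, "jaw": 0}, {"rx": 0, "ry": 0, "rz": 0.9, "dx": 0, "dy": 0, "dz": 0, "jaw": 0}]'

```text
time_s: 17.25
position: [0.6191, -0.2975, 0.092]
ee_rot: [0.005, 0.734, 0.68, 0.001]
wrist_force: [0.7, -0.3, -3.8]
grip_width: 0.0145
```

Emit:
move_arm --moves '[{"rx": 0, "ry": 0, "rz": 0.95, "dx": 0, "dy": 0, "dz": 0, "jaw": 0}, {"rx": 0, "ry": 0, "rz": 0.95, "dx": 0, "dy": 0, "dz": 0, "jaw": 0}, {"rx": 0, "ry": 0, "rz": 0.95, "dx": 0, "dy": 0, "dz": 0, "jaw": 0}, {"rx": 0, "ry": 0, "rz": 0.95, "dx": 0, "dy": 0, "dz": 0, "jaw": 0}, {"rx": 0, "ry": 0, "rz": 0.95, "dx": 0, "dy": 0, "dz": 0, "jaw": 0}, {"rx": 0, "ry": 0, "rz": 0.95, "dx": 0, "dy": 0, "dz": 0, "jaw": 0}, {"rx": 0, "ry": 0, "rz": 0.95, "dx": 0, "dy": 0, "dz": 0, "jaw": 0}]'

```text
time_s: 18.12
position: [0.6195, -0.3002, 0.0921]
ee_rot: [0.007, 0.926, 0.377, 0.002]
wrist_force: [0.1, 0.8, -2.4]
grip_width: 0.0141
```

Emit:
move_arm --moves '[{"rx": 0, "ry": 0, "rz": 0.95, "dx": 0, "dy": 0, "dz": 0, "jaw": 0}, {"rx": 0, "ry": 0, "rz": 0.95, "dx": 0, "dy": 0, "dz": 0, "jaw": 0}, {"rx": 0, "ry": 0, "rz": 0.95, "dx": 0, "dy": 0, "dz": 0, "jaw": 0}, {"rx": 0, "ry": 0, "rz": 0.95, "dx": 0, "dy": 0, "dz": 0, "jaw": 0}, {"rx": 0, "ry": 0, "rz": 0.95, "dx": 0, "dy": 0, "dz": 0, "jaw": 0}]'

```text
time_s: 18.75
position: [0.6183, -0.3021, 0.0922]
ee_rot: [0.008, 0.992, 0.129, 0.002]
wrist_force: [-0.1, -0.8, -2.1]
grip_width: 0.0147
```

```bash
python3 - <<'E'
from h import *
plan((.597,-.122,.3),147)
c=shot("wrist","w8",(240,130,400,330),3)
E
```

```text
pos [ 0.6183 -0.3021  0.0922] yaw 14.8 q6 0.863 tilt [ 0.007 -0.015 -1.   ] w 0.0147 F [-0.1 -0.8 -2.1] t 18.75
 shift units [ 0.52 -3.52 -4.21] rz to yaw(units,mod180) -22.03 7.97
 level rx,ry units [ 0.16 -0.02]
```

View pics/w8.png

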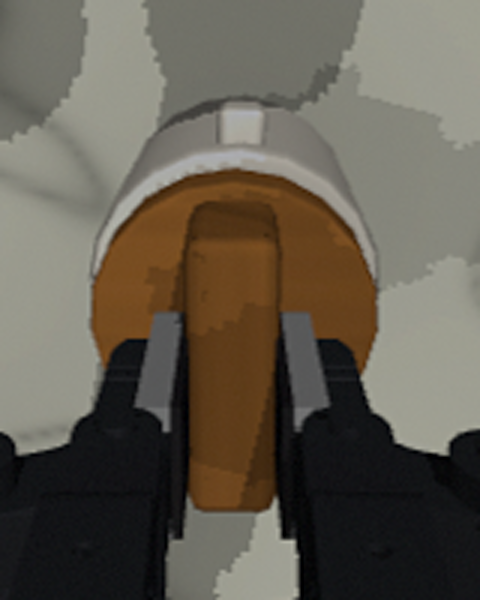

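Emit:
move_arm --moves '[{"rx": 0, "ry": 0, "rz": 0.95, "dx": 0, "dy": 0, "dz": 0, "jaw": 0}, {"rx": 0, "ry": 0, "rz": 0.95, "dx": 0, "dy": 0, "dz": 0, "jaw": 0}, {"rx": 0, "ry": 0, "rz": 0.5, "dx": 0, "dy": 0, "dz": 0, "jaw": 0}]'

```text
time_s: 19.18
position: [0.6171, -0.3034, 0.0922]
ee_rot: [0.009, 1.0, 0.0, 0.002]
wrist_force: [-0.8, -0.6, -2.3]
grip_width: 0.0146
```

```bash
python3 - <<'E'
from h import *
plan((.597,-.122,.3),147)
c=shot("wrist","w9",(240,130,400,330),3)
E
```

```text
pos [ 0.6171 -0.3034  0.0922] yaw 0.0 q6 1.12 tilt [ 0.004 -0.018 -1.   ] w 0.0146 F [-0.8 -0.6 -2.3] t 19.175
 shift units [-0.38 -3.55 -4.22] rz to yaw(units,mod180) -24.49 5.51
 level rx,ry units [ 0.17 -0.04]
```

View pics/w9.png

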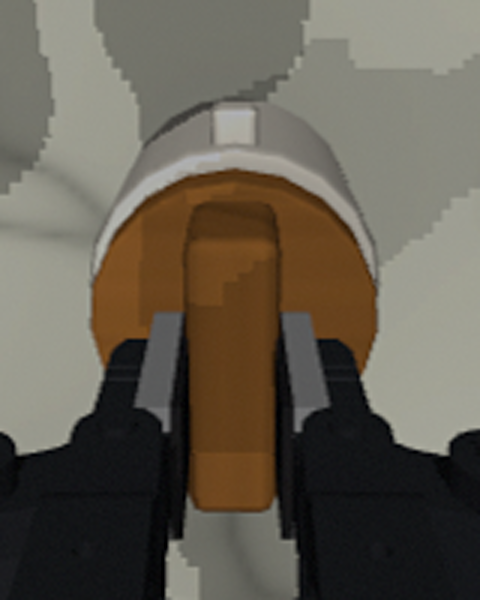

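Emit:
move_arm --moves '[{"rx": 0, "ry": 0, "rz": 0, "dx": 0, "dy": 0, "dz": 0, "jaw": 0.6}, {"rx": 0, "ry": 0, "rz": 0, "dx": 0, "dy": 0, "dz": 0, "jaw": 0.6}, {"rx": 0, "ry": 0, "rz": 0, "dx": 0, "dy": 0, "dz": -0.9, "jaw": 0.6}, {"rx": 0, "ry": 0, "rz": 0, "dx": 0, "dy": 0, "dz": -0.9, "jaw": 0.6}, {"rx": 0, "ry": 0, "rz": 0, "dx": 0, "dy": 0, "dz": -0.9, "jaw": 0.6}, {"rx": 0.17, "ry": 0, "rz": 0, "dx": -0.1, "dy": -0.9, "dz": -0.9, "jaw": 0.6}, {"rx": 0, "ry": 0, "rz": 0, "dx": -0.1, "dy": -0.9, "dz": 0, "jaw": 0.6}, {"rx": 0, "ry": 0, "rz": 0, "dx": -0.1, "dy": -0.9, "dz": 0, "jaw": 0.6}]'

```text
time_s: 20.23
position: [0.6031, -0.1667, 0.2783]
ee_rot: [0.0, 1.0, 0.001, 0.007]
wrist_force: [0.6, -0.3, -0.5]
grip_width: 0.0515
```

Emit:
move_arm --moves '[{"rx": 0, "ry": 0, "rz": -1, "dx": -0.1, "dy": -0.8, "dz": 0, "jaw": 0.7}, {"rx": 0, "ry": 0, "rz": -1, "dx": 0, "dy": 0, "dz": 0, "jaw": 0.7}, {"rx": 0, "ry": 0, "rz": -1, "dx": 0, "dy": 0, "dz": 0, "jaw": 0.7}, {"rx": 0, "ry": 0, "rz": -1, "dx": 0, "dy": 0, "dz": 0, "jaw": 0.7}, {"rx": 0, "ry": 0, "rz": -1, "dx": 0, "dy": 0, "dz": 0, "jaw": 0.7}, {"rx": 0, "ry": 0, "rz": -1, "dx": 0, "dy": 0, "dz": 0, "jaw": 0.7}, {"rx": 0, "ry": 0, "rz": -1, "dx": 0, "dy": 0, "dz": 0, "jaw": 0.7}, {"rx": 0, "ry": 0, "rz": -1, "dx": 0, "dy": 0, "dz": 0, "jaw": 0.7}]'

```text
time_s: 21.22
position: [0.5994, -0.1198, 0.2847]
ee_rot: [0.005, 0.904, 0.427, 0.012]
wrist_force: [-0.4, 0.2, 0.0]
grip_width: 0.0601
```

Emit:
move_arm --moves '[{"rx": 0, "ry": 0, "rz": -1, "dx": 0, "dy": 0, "dz": 0, "jaw": 0.7}, {"rx": 0, "ry": 0, "rz": -1, "dx": 0, "dy": 0, "dz": 0, "jaw": 0.7}, {"rx": 0, "ry": 0, "rz": -1, "dx": 0, "dy": 0, "dz": 0, "jaw": 0.7}, {"rx": 0, "ry": 0, "rz": -1, "dx": 0, "dy": 0, "dz": 0, "jaw": 0.7}, {"rx": 0, "ry": 0, "rz": -1, "dx": 0, "dy": 0, "dz": 0, "jaw": 0.7}, {"rx": 0, "ry": 0, "rz": -1, "dx": 0, "dy": 0, "dz": 0, "jaw": 0.7}, {"rx": 0, "ry": 0, "rz": -1, "dx": 0, "dy": 0, "dz": 0, "jaw": 0.7}, {"rx": 0, "ry": 0, "rz": -1, "dx": 0, "dy": 0, "dz": 0, "jaw": 0.7}]'

```text
time_s: 22.22
position: [0.6011, -0.1188, 0.2894]
ee_rot: [0.013, 0.638, 0.77, 0.011]
wrist_force: [-0.0, -0.3, 0.1]
grip_width: 0.0598
```

Emit:
move_arm --moves '[{"rx": 0, "ry": 0, "rz": -1, "dx": 0, "dy": 0, "dz": 0, "jaw": 0.7}, {"rx": 0, "ry": 0, "rz": -1, "dx": 0, "dy": 0, "dz": 0, "jaw": 0.7}, {"rx": 0, "ry": 0, "rz": -1, "dx": 0, "dy": 0, "dz": 0, "jaw": 0.7}, {"rx": 0, "ry": 0, "rz": -1, "dx": 0, "dy": 0, "dz": 0, "jaw": 0.7}, {"rx": 0, "ry": 0, "rz": -1, "dx": 0, "dy": 0, "dz": 0, "jaw": 0.7}, {"rx": 0, "ry": 0, "rz": -1, "dx": 0, "dy": 0, "dz": 0, "jaw": 0.7}, {"rx": 0, "ry": 0, "rz": -1, "dx": 0, "dy": 0, "dz": 0, "jaw": 0.7}]'

```text
time_s: 23.1
position: [0.6025, -0.1178, 0.2936]
ee_rot: [0.02, 0.304, 0.952, 0.007]
wrist_force: [-0.5, 0.3, -0.3]
grip_width: 0.0596
```

```bash
python3 - <<'E'
from h import *
c=shot("wrist","w10",scale=1.25)
A=[(.422,-.317),(.464,-.104),(.597,-.122),(.617,-.303)];H=[.108,.123,.123,.108]
for r in jars(c,A,H): print(*r)
plan((.597,-.122,.104),147)
E
```

```text
None
[ 0.46332953 -0.10272987] [50.1009903  16.40317154] 55.304737 765
[ 0.59922485 -0.11979115] [50.89376068 15.94753075] 57.325916 597
[ 0.6175722 -0.3008038] [52.49370956 16.12366486] 88.89526 807
pos [ 0.6025 -0.1178  0.2938] yaw 144.7 q6 -1.152 tilt [ 0.043  0.001 -0.999] w 0.0596 F [ 0.4  0.4 -0.4] t 23.15
 shift units [ 0.17 -0.23  3.79] rz to yaw(units,mod180) -0.39 29.61
 level rx,ry units [0.24 0.33]
```

View pics/w10.png

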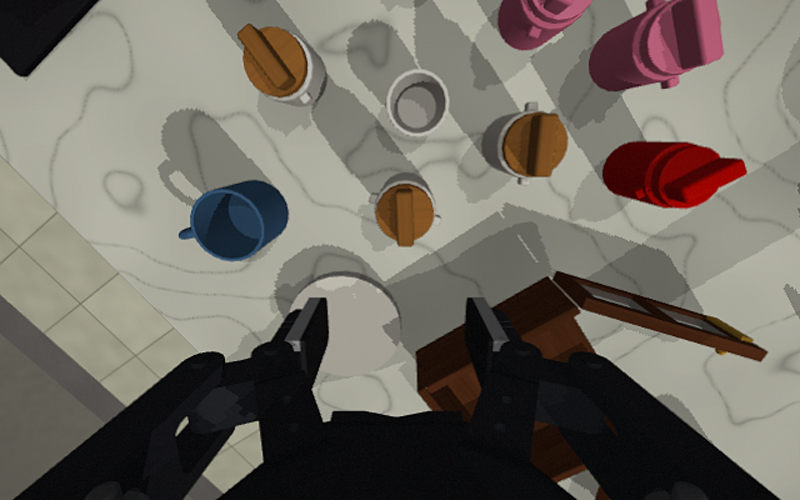

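Emit:
move_arm --moves '[{"rx": 0.24, "ry": 0.33, "rz": -0.4, "dx": 0.16, "dy": -0.19, "dz": 0.85, "jaw": 0.7}, {"rx": 0, "ry": 0, "rz": 0, "dx": 0, "dy": 0, "dz": 0.85, "jaw": 0.7}, {"rx": 0, "ry": 0, "rz": 0, "dx": 0, "dy": 0, "dz": 0.85, "jaw": 0.7}, {"rx": 0, "ry": 0, "rz": 0, "dx": 0, "dy": 0, "dz": 0.4, "jaw": 0.7}, {"rx": 0, "ry": 0, "rz": 0, "dx": 0, "dy": 0, "dz": 0, "jaw": 0.7}]'

```text
time_s: 23.78
position: [0.595, -0.121, 0.1452]
ee_rot: [0.004, 0.284, 0.959, 0.0]
wrist_force: [0.7, -0.3, 0.6]
grip_width: 0.0597
```

```bash
python3 - <<'E'
from h import *
plan((.5985,-.1205,.104),147.2)
E
```

```text
pos [ 0.595  -0.121   0.1452] yaw 147.0 q6 -1.195 tilt [ 0.008 -0.001 -1.   ] w 0.0597 F [ 0.7 -0.3  0.6] t 23.775
 shift units [-0.05  0.04  0.83] rz to yaw(units,mod180) -0.04 29.96
 level rx,ry units [0.03 0.07]
```

Emit:
move_arm --moves '[{"rx": 0.03, "ry": 0.07, "rz": 0, "dx": -0.05, "dy": 0.04, "dz": 0.6, "jaw": 0.7}, {"rx": 0, "ry": 0, "rz": 0, "dx": 0, "dy": 0, "dz": 0.28, "jaw": 0.7}, {"rx": 0, "ry": 0, "rz": 0, "dx": 0, "dy": 0, "dz": 0, "jaw": 0}, {"rx": 0, "ry": 0, "rz": 0, "dx": 0, "dy": 0, "dz": 0, "jaw": 0}, {"rx": 0, "ry": 0, "rz": 0, "dx": 0, "dy": 0, "dz": 0, "jaw": 0}, {"rx": 0, "ry": 0, "rz": 0, "dx": 0, "dy": 0, "dz": 0, "jaw": 0}, {"rx": 0, "ry": 0, "rz": 0.9, "dx": 0, "dy": 0, "dz": 0, "jaw": 0}]'

```text
time_s: 24.65
position: [0.6017, -0.1213, 0.1064]
ee_rot: [0.004, 0.331, 0.944, 0.001]
wrist_force: [-0.2, 1.1, -4.8]
grip_width: 0.0147
```

Emit:
move_arm --moves '[{"rx": 0, "ry": 0, "rz": 0.95, "dx": 0, "dy": 0, "dz": 0, "jaw": 0}, {"rx": 0, "ry": 0, "rz": 0.95, "dx": 0, "dy": 0, "dz": 0, "jaw": 0}, {"rx": 0, "ry": 0, "rz": 0.95, "dx": 0, "dy": 0, "dz": 0, "jaw": 0}, {"rx": 0, "ry": 0, "rz": 0.95, "dx": 0, "dy": 0, "dz": 0, "jaw": 0}, {"rx": 0, "ry": 0, "rz": 0.95, "dx": 0, "dy": 0, "dz": 0, "jaw": 0}, {"rx": 0, "ry": 0, "rz": 0.95, "dx": 0, "dy": 0, "dz": 0, "jaw": 0}, {"rx": 0, "ry": 0, "rz": 0.95, "dx": 0, "dy": 0, "dz": 0, "jaw": 0}, {"rx": 0, "ry": 0, "rz": 0.95, "dx": 0, "dy": 0, "dz": 0, "jaw": 0}]'

```text
time_s: 25.65
position: [0.6034, -0.1215, 0.1064]
ee_rot: [0.005, 0.681, 0.733, 0.003]
wrist_force: [0.7, -1.2, -2.7]
grip_width: 0.0147
```

```bash
python3 - <<'E'
from h import *
plan((.5985,-.1205,.107),24)
E
```

```text
pos [ 0.6034 -0.1215  0.1064] yaw 94.2 q6 -0.272 tilt [ 0.011 -0.002 -1.   ] w 0.0147 F [ 0.7 -1.2 -2.7] t 25.65
 shift units [ 0.03 -0.1  -0.01] rz to yaw(units,mod180) -18.30 11.70
 level rx,ry units [0.11 0.03]
```

Emit:
move_arm --moves '[{"rx": 0, "ry": 0, "rz": 0.95, "dx": 0, "dy": 0, "dz": 0, "jaw": 0}, {"rx": 0, "ry": 0, "rz": 0.95, "dx": 0, "dy": 0, "dz": 0, "jaw": 0}, {"rx": 0, "ry": 0, "rz": 0.95, "dx": 0, "dy": 0, "dz": 0, "jaw": 0}, {"rx": 0, "ry": 0, "rz": 0.95, "dx": 0, "dy": 0, "dz": 0, "jaw": 0}, {"rx": 0, "ry": 0, "rz": 0.95, "dx": 0, "dy": 0, "dz": 0, "jaw": 0}, {"rx": 0, "ry": 0, "rz": 0.95, "dx": 0, "dy": 0, "dz": 0, "jaw": 0}, {"rx": 0, "ry": 0, "rz": 0.95, "dx": 0, "dy": 0, "dz": 0, "jaw": 0}, {"rx": 0, "ry": 0, "rz": 0.95, "dx": 0, "dy": 0, "dz": 0, "jaw": 0}]'

```text
time_s: 26.65
position: [0.6045, -0.1238, 0.1066]
ee_rot: [0.006, 0.917, 0.399, 0.005]
wrist_force: [0.1, -0.8, -3.2]
grip_width: 0.0145
```

Emit:
move_arm --moves '[{"rx": 0, "ry": 0, "rz": 0.95, "dx": 0, "dy": 0, "dz": 0, "jaw": 0}, {"rx": 0, "ry": 0, "rz": 0.95, "dx": 0, "dy": 0, "dz": 0, "jaw": 0}, {"rx": 0, "ry": 0, "rz": 0.95, "dx": 0, "dy": 0, "dz": 0, "jaw": 0}, {"rx": 0, "ry": 0, "rz": 0.95, "dx": 0, "dy": 0, "dz": 0, "jaw": 0}, {"rx": 0, "ry": 0, "rz": 0.95, "dx": 0, "dy": 0, "dz": 0, "jaw": 0}]'

```text
time_s: 27.28
position: [0.6043, -0.1256, 0.1067]
ee_rot: [0.006, 0.988, 0.152, 0.006]
wrist_force: [-0.5, -0.4, -2.9]
grip_width: 0.0143
```

```bash
python3 - <<'E'
from h import *
plan((.5985,-.1205,.107),24)
c=shot("wrist","w11",(240,130,400,330),3)
shot("scene","s2");shot("side","d2")
c=load("scene0")
# case geometry: rim points z~0.085
for n in("s2","d2","w5","w10","scene0","side0"):
    c=load(n);P=cloud(c);hsv=cv2.cvtColor(c["pixels"],cv2.COLOR_BGR2HSV)
    m=(np.abs(P[...,2]-.085)<.003)&(P[...,0]>.3)&(P[...,0]<.75)&(P[...,1]>-.02)&(P[...,1]<.4)&(hsv[...,2]<110)
    q=P[m][:,:2]; print(n,len(q))
    if len(q)>50:
        np.save(n+"_rim.npy",q); 
        # wall: far in x
        k=q[(q[:,1]>.05)&(q[:,1]<.33)]; print(np.percentile(k,[1,99],axis=0).round(3))
E
```

```text
pos [ 0.6043 -0.1256  0.1067] yaw 17.5 q6 1.065 tilt [ 0.013 -0.011 -1.   ] w 0.0143 F [-0.5 -0.4 -2.9] t 27.275
 shift units [-0.08 -0.13 -0.01] rz to yaw(units,mod180) -1.08 28.92
 level rx,ry units [ 0.14 -0.09]
s2 1140
[[0.375 0.072]
 [0.718 0.292]]
d2 976
[[0.373 0.072]
 [0.718 0.293]]
w5 4397
[[0.426 0.071]
 [0.715 0.282]]
w10 2678
[[0.367 0.071]
 [0.713 0.288]]
scene0 1119
[[0.375 0.072]
 [0.718 0.292]]
side0 968
[[0.373 0.072]
 [0.717 0.293]]
```

View pics/w11.png

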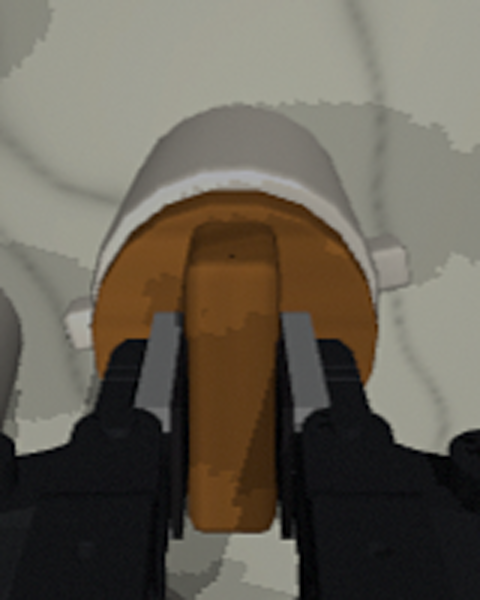

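View pics/d2.png

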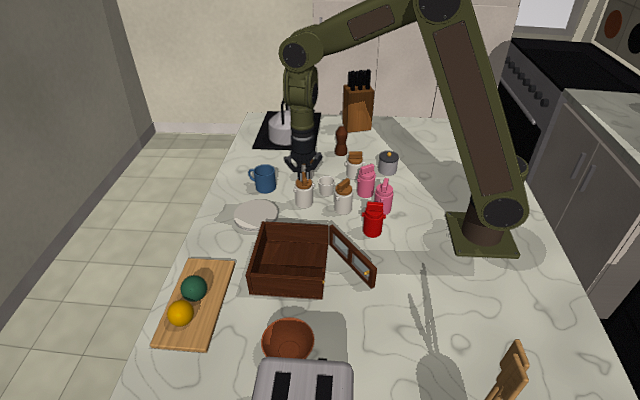

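Jar C's lugs at crop (390,262) and (80,325) are still about 78° off the wing, so the jar was dragged round with the cap. The wrist force of -3 to -5 N shows the closing fingers were half lifting it. I'll press down a little and continue.

Emit:
move_arm --moves '[{"rx": 0.14, "ry": -0.09, "rz": 0, "dx": 0, "dy": 0, "dz": 0.08, "jaw": 0}, {"rx": 0, "ry": 0, "rz": 0, "dx": 0, "dy": 0, "dz": 0.03, "jaw": 0}]'

```text
time_s: 27.68
position: [0.6079, -0.1262, 0.1058]
ee_rot: [0.001, 0.988, 0.156, 0.003]
wrist_force: [-2.1, -0.1, 2.8]
grip_width: 0.0145
```

Emit:
move_arm --moves '[{"rx": 0, "ry": 0, "rz": 0.95, "dx": 0, "dy": 0, "dz": 0.06, "jaw": 0}, {"rx": 0, "ry": 0, "rz": 0.95, "dx": 0, "dy": 0, "dz": 0.06, "jaw": 0}, {"rx": 0, "ry": 0, "rz": 0.95, "dx": 0, "dy": 0, "dz": 0.06, "jaw": 0}]'

```text
time_s: 28.05
position: [0.6085, -0.1261, 0.1057]
ee_rot: [0.001, 1.0, 0.005, 0.006]
wrist_force: [-4.8, 0.6, 14.1]
grip_width: 0.0145
```

```bash
python3 - <<'E'
from h import *
plan((.5985,-.1205,.107),24)
c=shot("wrist","w12",(240,130,400,330),3)
E
```

```text
pos [ 0.6085 -0.1261  0.1057] yaw 0.6 q6 1.355 tilt [ 0.012 -0.001 -1.   ] w 0.0145 F [-4.8  0.6 14.1] t 28.05
 shift units [-0.2  -0.11 -0.03] rz to yaw(units,mod180) -3.90 26.10
 level rx,ry units [ 0.01 -0.11]
```

View pics/w12.png

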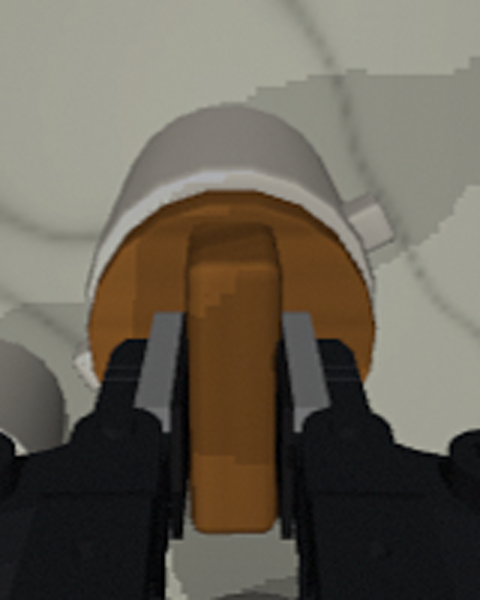

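Emit:
move_arm --moves '[{"rx": 0, "ry": -0.1, "rz": 0.95, "dx": 0, "dy": 0, "dz": 0.03, "jaw": 0}, {"rx": 0, "ry": 0, "rz": 0.95, "dx": 0, "dy": 0, "dz": 0.03, "jaw": 0}, {"rx": 0, "ry": 0, "rz": 0.95, "dx": 0, "dy": 0, "dz": 0.03, "jaw": 0}, {"rx": 0, "ry": 0, "rz": 0.95, "dx": 0, "dy": 0, "dz": 0.03, "jaw": 0}, {"rx": 0, "ry": 0, "rz": 0.95, "dx": 0, "dy": 0, "dz": 0.03, "jaw": 0}, {"rx": 0, "ry": 0, "rz": 0.95, "dx": 0, "dy": 0, "dz": 0.03, "jaw": 0}]'

```text
time_s: 28.85
position: [0.6092, -0.1262, 0.1057]
ee_rot: [-0.0, 0.955, -0.296, 0.003]
wrist_force: [-2.3, -0.5, 6.3]
grip_width: 0.0145
```

Emit:
move_arm --moves '[{"rx": 0, "ry": 0, "rz": 0.95, "dx": 0, "dy": 0, "dz": 0.03, "jaw": 0}, {"rx": 0, "ry": 0, "rz": 0.95, "dx": 0, "dy": 0, "dz": 0.03, "jaw": 0}, {"rx": 0, "ry": 0, "rz": 0.95, "dx": 0, "dy": 0, "dz": 0.03, "jaw": 0}, {"rx": 0, "ry": 0, "rz": 0.95, "dx": 0, "dy": 0, "dz": 0.03, "jaw": 0}, {"rx": 0, "ry": 0, "rz": 0.95, "dx": 0, "dy": 0, "dz": 0.02, "jaw": 0}, {"rx": 0, "ry": 0, "rz": 0.8, "dx": 0, "dy": 0, "dz": 0.0, "jaw": 0}]'

```text
time_s: 29.6
position: [0.6084, -0.1266, 0.1061]
ee_rot: [-0.002, 0.827, -0.562, 0.004]
wrist_force: [-1.7, -0.1, -1.2]
grip_width: 0.0147
```

```bash
python3 - <<'E'
from h import *
plan((.5985,-.1205,.107),24)
c=shot("wrist","w13",(240,130,400,330),3)
E
```

```text
pos [ 0.6084 -0.1266  0.1061] yaw -68.4 q6 2.559 tilt [ 0.008 -0.001 -1.   ] w 0.0147 F [-1.7 -0.1 -1.2] t 29.6
 shift units [-0.19  0.14 -0.02] rz to yaw(units,mod180) -15.39 14.61
 level rx,ry units [-0.06 -0.04]
```

View pics/w13.png

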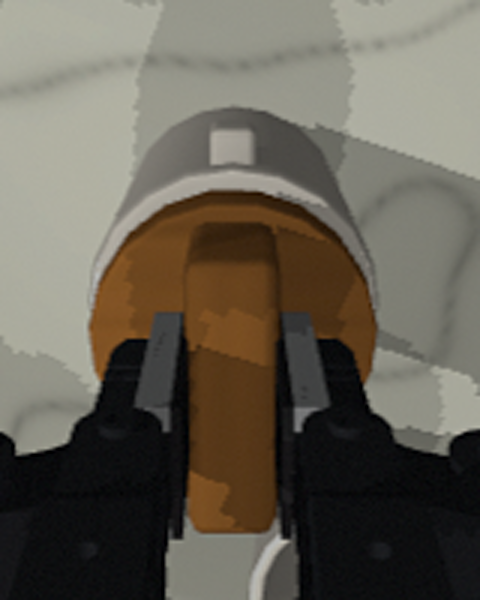

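```bash
python3 - <<'E'
from h import *
for n in("scene0","side0","w5"):
    q=np.load(n+"_rim.npy")
    b=q[(q[:,0]>.68)&(q[:,1]>.1)&(q[:,1]<.26)]
    print(n,"back",np.polyfit(b[:,1],b[:,0],1).round(3),b[:,0].min().round(3),b[:,0].max().round(3), [ (b[abs(b[:,1]-y)<.02][:,0].min().round(3),b[abs(b[:,1]-y)<.02][:,0].max().round(3)) for y in(.12,.24)if (abs(b[:,1]-y)<.02).any()])
    for lo,hi in((.05,.1),(.26,.31)):
        r=q[(q[:,1]>lo)&(q[:,1]<hi)&(q[:,0]>.50)&(q[:,0]<.67)]
        if len(r)>10:print(" side",np.polyfit(r[:,0],r[:,1],1).round(3),[(x,np.percentile(r[abs(r[:,0]-x)<.02][:,1],[3,97]).round(4)) for x in(.54,.62) if (abs(r[:,0]-x)<.02).any()])
    d=q[(q[:,0]<.52)]
    print(" front pts", d[d[:,1]>.25][:,0].min() if (d[:,1]>.25).any() else None, np.percentile(d,[1,99],axis=0).round(3))
    dd=d[(d[:,0]<.49)]; print(" door fit deg",np.degrees(np.arctan2(*np.linalg.svd(dd-dd.mean(0))[2][0][::-1])), dd.min(0),dd.max(0))
E
```

```text
scene0 back [0.015 0.709] 0.703 0.719 [(np.float64(0.704), np.float64(0.717)), (np.float64(0.706), np.float64(0.719))]
 side [-0.007  0.083] [(0.54, array([0.0735, 0.0841])), (0.62, array([0.0723, 0.0834]))]
 side [-0.008  0.29 ] [(0.54, array([0.2816, 0.2931])), (0.62, array([0.2803, 0.2918]))]
 front pts 0.3689021787042346 [[ 0.369 -0.015]
 [ 0.518  0.288]]
 door fit deg -82.88524418798936 [ 0.36524897 -0.01766985] [0.48868929 0.25117904]
side0 back [0.017 0.708] 0.705 0.719 [(np.float64(0.705), np.float64(0.716)), (np.float64(0.707), np.float64(0.719))]
 side [-0.014  0.089] [(0.54, array([0.0725, 0.0862])), (0.62, array([0.0743, 0.0851]))]
 side [-0.011  0.294] [(0.54, array([0.2825, 0.2943])), (0.62, array([0.2794, 0.2931]))]
 front pts 0.37424356100627254 [[0.368 0.074]
 [0.519 0.29 ]]
 door fit deg -54.39132579544563 [0.36560445 0.0089063 ] [0.48938969 0.25141638]
w5 back [0.012 0.707] 0.702 0.717 [(np.float64(0.702), np.float64(0.716)), (np.float64(0.705), np.float64(0.716))]
 side [-0.013  0.085] [(0.54, array([0.0725, 0.0835])), (0.62, array([0.0716, 0.0826]))]
 side [-0.09   0.328] [(0.54, array([0.2792, 0.2824]))]
 front pts 0.5081017231883915 [[0.423 0.073]
 [0.518 0.283]]
 door fit deg -56.1043636594044 [ 0.37783477 -0.01934321] [0.48996709 0.17394713]
```

All four caps are now confirmed tight, each with its lug in line with the wing. The case centre is about (0.612, 0.1825) with yaw near -0.012. I'll lift C, which is still gripped, and carry it to the back-left slot.

Emit:
move_arm --moves '[{"rx": 0, "ry": 0, "rz": 0, "dx": 0, "dy": 0, "dz": -0.5, "jaw": 0}, {"rx": 0, "ry": 0, "rz": 0, "dx": 0, "dy": 0, "dz": -0.8, "jaw": 0}, {"rx": 0, "ry": 0, "rz": -0.9, "dx": 0, "dy": 0, "dz": -0.8, "jaw": 0}, {"rx": 0, "ry": 0, "rz": -0.9, "dx": 0, "dy": 0, "dz": -0.8, "jaw": 0}, {"rx": 0, "ry": 0, "rz": -0.9, "dx": 0, "dy": 0, "dz": -0.5, "jaw": 0}, {"rx": 0, "ry": 0, "rz": -0.9, "dx": 0, "dy": 0, "dz": 0, "jaw": 0}, {"rx": 0, "ry": 0, "rz": -0.9, "dx": 0, "dy": 0, "dz": 0, "jaw": 0}]'

```text
time_s: 30.52
position: [0.6056, -0.1249, 0.275]
ee_rot: [-0.002, 0.941, -0.339, -0.002]
wrist_force: [-0.7, -0.4, -5.3]
grip_width: 0.0145
```

```bash
python3 - <<'E'
from h import *
plan((.663,.234,.26),-40)
c=shot("wrist","w14",scale=1.25)
E
```

```text
pos [ 0.6056 -0.1249  0.275 ] yaw -39.6 q6 2.057 tilt [-0.002  0.005 -1.   ] w 0.0145 F [-0.7 -0.4 -5.3] t 30.525
 shift units [-3.69 -6.26  0.34] rz to yaw(units,mod180) -29.94 0.06
 level rx,ry units [-0.03  0.05]
```

View pics/w14.png

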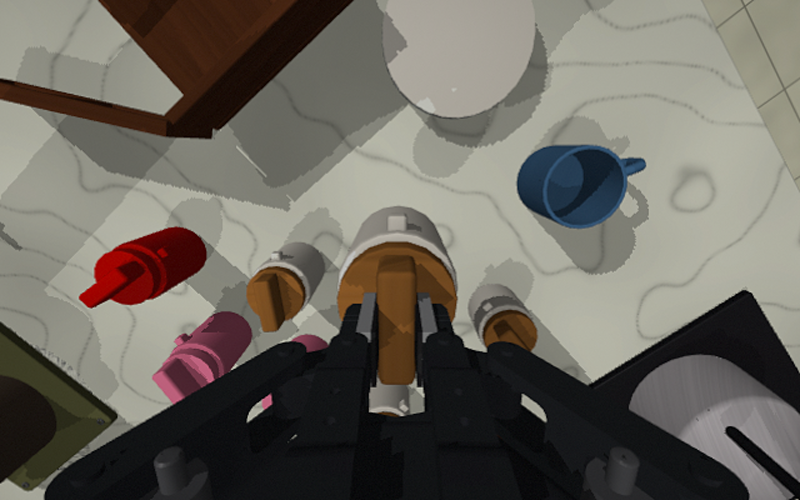

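Jar C is held upright. Now to translate: 8 rows, measured at the end.

Emit:
move_arm --moves '[{"rx": 0, "ry": 0, "rz": 0, "dx": -0.3, "dy": -0.52, "dz": 0, "jaw": 0}, {"rx": 0, "ry": 0, "rz": 0, "dx": -0.46, "dy": -0.78, "dz": 0, "jaw": 0}, {"rx": 0, "ry": 0, "rz": 0, "dx": -0.46, "dy": -0.78, "dz": 0, "jaw": 0}, {"rx": 0, "ry": 0, "rz": 0, "dx": -0.46, "dy": -0.78, "dz": 0, "jaw": 0}, {"rx": 0, "ry": 0, "rz": 0, "dx": -0.46, "dy": -0.78, "dz": 0, "jaw": 0}, {"rx": 0, "ry": 0, "rz": 0, "dx": -0.46, "dy": -0.78, "dz": 0, "jaw": 0}, {"rx": 0, "ry": 0, "rz": 0, "dx": -0.46, "dy": -0.78, "dz": 0, "jaw": 0}, {"rx": 0, "ry": 0, "rz": 0, "dx": -0.4, "dy": -0.7, "dz": 0, "jaw": 0}]'

```text
time_s: 31.58
position: [0.6604, 0.2199, 0.2689]
ee_rot: [-0.001, 0.941, -0.34, -0.007]
wrist_force: [1.0, 0.5, -5.2]
grip_width: 0.0143
```

```bash
python3 - <<'E'
from h import *
plan((.663,.234,.116),-40)
E
```

```text
pos [0.6604 0.2199 0.2689] yaw -39.7 q6 2.581 tilt [-0.013  0.006 -1.   ] w 0.0143 F [ 1.   0.5 -5.2] t 31.575
 shift units [-0.1  -0.26  3.06] rz to yaw(units,mod180) -29.95 0.05
 level rx,ry units [0.04 0.14]
```

Emit:
move_arm --moves '[{"rx": 0.04, "ry": 0.14, "rz": 0, "dx": -0.1, "dy": -0.26, "dz": 0.1, "jaw": 0}, {"rx": 0, "ry": 0, "rz": 0, "dx": 0, "dy": 0, "dz": 0.4, "jaw": 0}, {"rx": 0, "ry": 0, "rz": 0, "dx": 0, "dy": 0, "dz": 0, "jaw": 0}]'

```text
time_s: 31.95
position: [0.664, 0.2372, 0.2392]
ee_rot: [0.001, 0.941, -0.337, -0.002]
wrist_force: [0.4, -0.6, -3.9]
grip_width: 0.0144
```

```bash
python3 - <<'E'
from h import *
plan((.663,.234,.116),-40)
c=shot("wrist","w15",scale=1.25)
c=shot("side","d15",(220,180,400,310),4)
E
```

```text
pos [0.664  0.2372 0.2392] yaw -39.4 q6 2.601 tilt [-0.004 -0.001 -1.   ] w 0.0144 F [ 0.4 -0.6 -3.9] t 31.95
 shift units [0.03 0.05 2.46] rz to yaw(units,mod180) -29.90 0.10
 level rx,ry units [0.03 0.02]
```

View pics/w15.png

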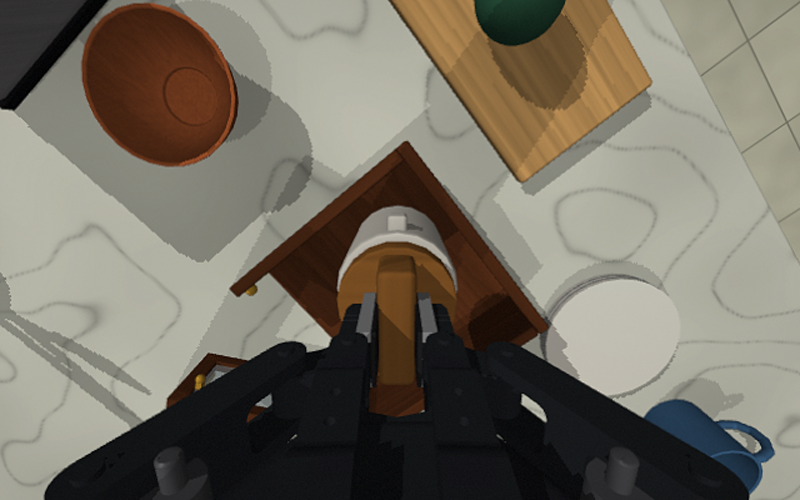

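View pics/d15.png

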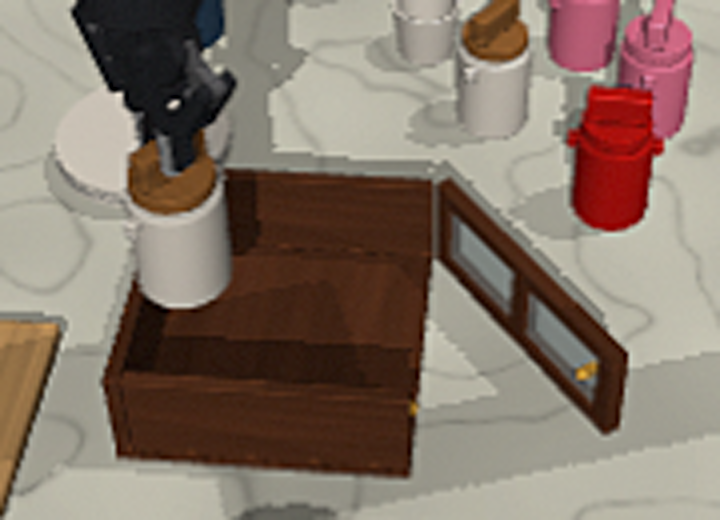

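Emit:
move_arm --moves '[{"rx": 0, "ry": 0, "rz": 0, "dx": 0.03, "dy": 0.04, "dz": 0.7, "jaw": 0}, {"rx": 0, "ry": 0, "rz": 0, "dx": 0, "dy": 0, "dz": 0.7, "jaw": 0}, {"rx": 0, "ry": 0, "rz": 0, "dx": 0, "dy": 0, "dz": 0.6, "jaw": 0}, {"rx": 0, "ry": 0, "rz": 0, "dx": 0, "dy": 0, "dz": 0.1, "jaw": 0}, {"rx": 0, "ry": 0, "rz": 0, "dx": 0, "dy": 0, "dz": 0, "jaw": 0}]'

```text
time_s: 32.67
position: [0.6703, 0.2324, 0.1423]
ee_rot: [-0.004, 0.941, -0.34, 0.005]
wrist_force: [-0.6, -0.5, -4.0]
grip_width: 0.0147
```

```bash
python3 - <<'E'
from h import *
plan((.663,.234,.116),-40)
E
```

```text
pos [0.6703 0.2324 0.1423] yaw -39.7 q6 2.598 tilt [ 0.012  0.004 -1.   ] w 0.0147 F [-0.6 -0.5 -4. ] t 32.675
 shift units [-0.14  0.07  0.52] rz to yaw(units,mod180) -29.95 0.05
 level rx,ry units [-0.1  -0.07]
```

Emit:
move_arm --moves '[{"rx": -0.1, "ry": -0.07, "rz": 0, "dx": -0.14, "dy": 0.07, "dz": 0.2, "jaw": 0}, {"rx": 0, "ry": 0, "rz": 0, "dx": 0, "dy": 0, "dz": 0.2, "jaw": 0}, {"rx": 0, "ry": 0, "rz": 0, "dx": 0, "dy": 0, "dz": 0, "jaw": 0}]'

```text
time_s: 33.05
position: [0.6644, 0.235, 0.1247]
ee_rot: [-0.002, 0.941, -0.34, 0.002]
wrist_force: [-0.0, -0.5, -5.1]
grip_width: 0.0145
```

```bash
python3 - <<'E'
from h import *
plan((.663,.234,.116),-40)
E
```

```text
pos [0.6644 0.235  0.1247] yaw -39.7 q6 2.603 tilt [ 0.005  0.002 -1.   ] w 0.0145 F [-0.  -0.5 -5.1] t 33.05
 shift units [-0.01  0.03  0.17] rz to yaw(units,mod180) -29.95 0.05
 level rx,ry units [-0.05 -0.02]
```

Emit:
move_arm --moves '[{"rx": -0.05, "ry": 0, "rz": 0, "dx": 0, "dy": 0.03, "dz": 0.1, "jaw": 0}, {"rx": 0, "ry": 0, "rz": 0, "dx": 0, "dy": 0, "dz": 0.1, "jaw": 0}, {"rx": 0, "ry": 0, "rz": 0, "dx": 0, "dy": 0, "dz": 0.03, "jaw": 0}]'

```text
time_s: 33.42
position: [0.6651, 0.234, 0.1158]
ee_rot: [-0.0, 0.941, -0.34, 0.003]
wrist_force: [-2.8, -1.4, 7.1]
grip_width: 0.0148
```

Emit:
move_arm --moves '[{"rx": 0, "ry": 0, "rz": 0, "dx": 0, "dy": 0, "dz": 0, "jaw": 0.5}, {"rx": 0, "ry": 0, "rz": 0, "dx": 0, "dy": 0, "dz": 0, "jaw": 0.5}, {"rx": 0, "ry": 0, "rz": 0, "dx": 0, "dy": 0, "dz": -0.5, "jaw": 0.5}, {"rx": 0, "ry": 0, "rz": 0, "dx": 0, "dy": 0, "dz": -0.9, "jaw": 0.5}, {"rx": 0, "ry": 0, "rz": 0, "dx": 0, "dy": 0, "dz": -0.9, "jaw": 0.5}, {"rx": 0, "ry": 0, "rz": 0, "dx": 0, "dy": 0, "dz": -0.9, "jaw": 0.5}, {"rx": 0, "ry": 0, "rz": 0, "dx": 0, "dy": 0, "dz": 0, "jaw": 0.5}]'

```text
time_s: 34.3
position: [0.6657, 0.2352, 0.2819]
ee_rot: [-0.003, 0.941, -0.34, 0.005]
wrist_force: [0.0, 0.1, -0.9]
grip_width: 0.0425
```

```bash
python3 - <<'E'
from h import *
c=shot("wrist","w16",scale=1.25)
A=[(.66,.23)];H=[.133]
for r in jars(c,A,H): print(*r)
c=shot("scene","s16")
A=[(.66,.23),(.422,-.317),(.464,-.104),(.617,-.303)];H=[.133,.108,.123,.108]
for r in jars(c,A,H): print(*r)
plan((.4637,-.103,.29),-34.3)
E
```

```text
[0.67203033 0.22398122] [51.60936737 16.02157784] 54.724533 668
[0.67373047 0.22363123] [51.78165436 16.95189285] 52.991405 140
[ 0.42715845 -0.31561395] [49.36003494 16.57256508] 3.09657 72
[ 0.46528253 -0.10102968] [51.37412262 17.12974358] 52.2088 91
[ 0.62031274 -0.29923862] [49.82920837 13.49137688] 89.638565 103
pos [0.664  0.2345 0.2772] yaw -39.7 q6 2.604 tilt [ 0.005 -0.001 -1.   ] w 0.0426 F [ 0.  -0.1 -1.2] t 34.4
 shift units [ 1.23  7.75 -0.27] rz to yaw(units,mod180) -0.90 29.10
 level rx,ry units [-0.02 -0.04]
```

View pics/w16.png

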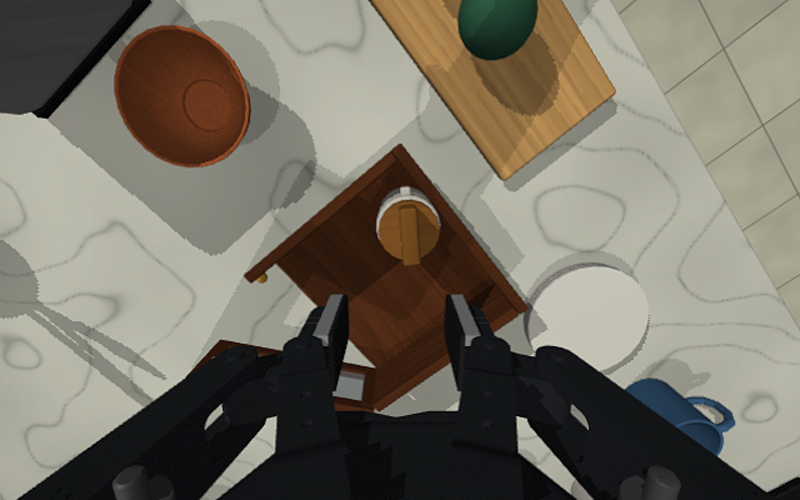

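View pics/s16.png

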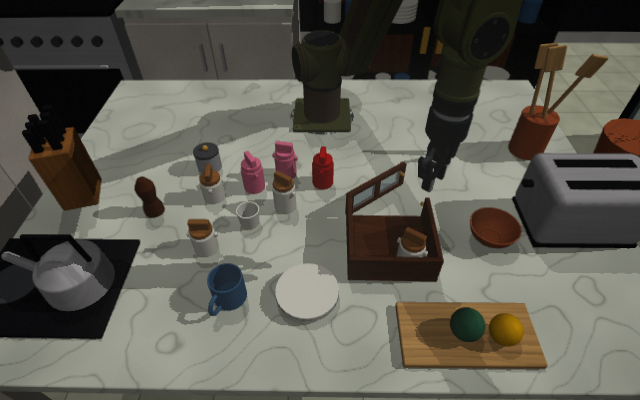

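C stands in the case at about (0.672, 0.224), which is x +60, y +42 in the case frame. That is inside the limits. B is next.

Emit:
move_arm --moves '[{"rx": 0, "ry": 0, "rz": 0, "dx": 0.12, "dy": 0.8, "dz": -0.1, "jaw": 0.6}, {"rx": 0, "ry": 0, "rz": 0, "dx": 0.14, "dy": 0.9, "dz": -0.1, "jaw": 0.6}, {"rx": 0, "ry": 0, "rz": 0, "dx": 0.14, "dy": 0.9, "dz": -0.1, "jaw": 0.6}, {"rx": 0, "ry": 0, "rz": 0, "dx": 0.14, "dy": 0.9, "dz": 0, "jaw": 0.6}, {"rx": 0, "ry": 0, "rz": 0, "dx": 0.14, "dy": 0.9, "dz": 0, "jaw": 0.6}, {"rx": 0, "ry": 0, "rz": 0, "dx": 0.14, "dy": 0.9, "dz": 0, "jaw": 0.6}, {"rx": 0, "ry": 0, "rz": 0, "dx": 0.14, "dy": 0.9, "dz": 0, "jaw": 0.6}, {"rx": 0, "ry": 0, "rz": 0, "dx": 0.14, "dy": 0.9, "dz": 0, "jaw": 0.6}]'

```text
time_s: 35.4
position: [0.4681, -0.0805, 0.2757]
ee_rot: [0.006, 0.942, -0.337, -0.01]
wrist_force: [0.8, -1.1, -0.7]
grip_width: 0.0514
```

Emit:
move_arm --moves '[{"rx": 0, "ry": 0, "rz": -0.9, "dx": 0.1, "dy": 0.5, "dz": 0, "jaw": 0.7}, {"rx": 0, "ry": 0, "rz": 0, "dx": 0, "dy": 0, "dz": 0, "jaw": 0.7}]'

```text
time_s: 35.65
position: [0.4517, -0.1051, 0.2727]
ee_rot: [0.006, 0.956, -0.293, -0.013]
wrist_force: [-0.0, 0.5, -0.2]
grip_width: 0.06
```

```bash
python3 - <<'E'
from h import *
c=shot("wrist","w17",scale=1.25)
A=[(.422,-.317),(.464,-.104),(.617,-.303)];H=[.108,.123,.108]
for r in jars(c,A,H): print(*r)
plan((.4637,-.103,.104),-34.3)
E
```

```text
[ 0.40526889 -0.31163583] [11.21045971  3.82719588] 29.440645 26
[ 0.46369342 -0.10206006] [50.07949066 15.91482639] 56.090324 690
[ 0.61694849 -0.30055746] [51.67152023 15.62732029] 88.91355 548
pos [ 0.4521 -0.1044  0.2727] yaw -34.1 q6 1.944 tilt [-0.029 -0.003 -1.   ] w 0.0597 F [-0.   0.3  0.4] t 35.7
 shift units [ 0.25 -0.22  3.37] rz to yaw(units,mod180) -29.96 0.04
 level rx,ry units [0.18 0.21]
```

View pics/w17.png

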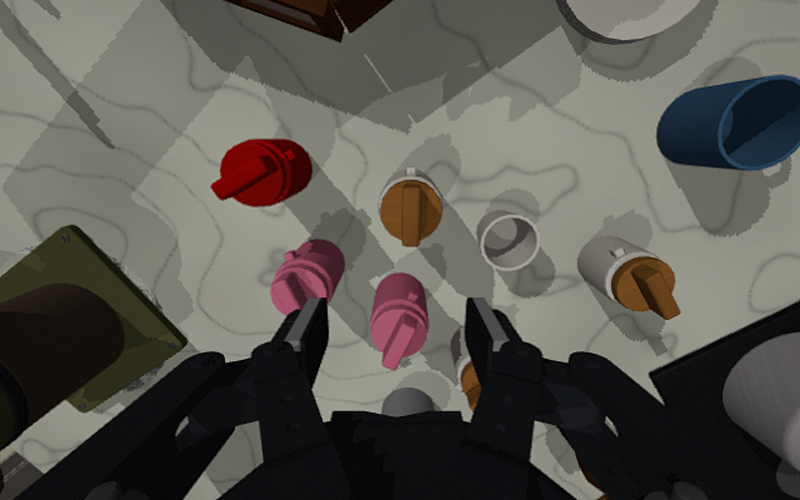

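Emit:
move_arm --moves '[{"rx": 0.18, "ry": 0.21, "rz": 0, "dx": 0.25, "dy": -0.22, "dz": 0.7, "jaw": 0.7}, {"rx": 0, "ry": 0, "rz": 0, "dx": 0, "dy": 0, "dz": 0.85, "jaw": 0.7}, {"rx": 0, "ry": 0, "rz": 0, "dx": 0, "dy": 0, "dz": 0.8, "jaw": 0.7}, {"rx": 0, "ry": 0, "rz": 0, "dx": 0, "dy": 0, "dz": 0.3, "jaw": 0.7}, {"rx": 0, "ry": 0, "rz": 0, "dx": 0, "dy": 0, "dz": 0, "jaw": 0.7}]'

```text
time_s: 36.33
position: [0.4697, -0.0967, 0.1324]
ee_rot: [-0.002, 0.956, -0.292, -0.001]
wrist_force: [0.8, -0.7, 0.1]
grip_width: 0.0599
```

```bash
python3 - <<'E'
from h import *
plan((.4637,-.1025,.104),-34)
E
```

```text
pos [ 0.4697 -0.0967  0.1324] yaw -34.0 q6 1.958 tilt [-0.002  0.004 -1.   ] w 0.0599 F [ 0.8 -0.7  0.1] t 36.325
 shift units [-0.03  0.17  0.57] rz to yaw(units,mod180) -30.00 0.00
 level rx,ry units [-0.02  0.04]
```

Emit:
move_arm --moves '[{"rx": 0, "ry": 0, "rz": 0, "dx": -0.03, "dy": 0.17, "dz": 0.35, "jaw": 0.7}, {"rx": 0, "ry": 0, "rz": 0, "dx": 0, "dy": 0, "dz": 0.25, "jaw": 0.7}, {"rx": 0, "ry": 0, "rz": 0, "dx": 0, "dy": 0, "dz": 0, "jaw": 0}, {"rx": 0, "ry": 0, "rz": 0, "dx": 0, "dy": 0, "dz": 0, "jaw": 0}, {"rx": 0, "ry": 0, "rz": 0, "dx": 0, "dy": 0, "dz": 0, "jaw": 0}, {"rx": 0, "ry": 0, "rz": 0, "dx": 0, "dy": 0, "dz": 0, "jaw": 0}]'

```text
time_s: 37.08
position: [0.4666, -0.1006, 0.1035]
ee_rot: [-0.003, 0.957, -0.291, 0.0]
wrist_force: [-0.1, 0.5, -5.2]
grip_width: 0.0142
```

```bash
python3 - <<'E'
from h import *
plan((.4637,-.1025,.104),-34)
E
```

```text
pos [ 0.4666 -0.1006  0.1035] yaw -33.9 q6 1.946 tilt [ 0.002  0.005 -1.   ] w 0.0142 F [-0.1  0.5 -5.2] t 37.075
 shift units [-0.03  0.06 -0.01] rz to yaw(units,mod180) -29.98 0.02
 level rx,ry units [-0.05  0.01]
```

Emit:
move_arm --moves '[{"rx": 0, "ry": 0, "rz": 0, "dx": 0, "dy": 0, "dz": -0.5, "jaw": 0}, {"rx": 0, "ry": 0, "rz": 0, "dx": 0, "dy": 0, "dz": -0.8, "jaw": 0}, {"rx": 0, "ry": 0, "rz": 0, "dx": 0, "dy": 0, "dz": -0.9, "jaw": 0}, {"rx": 0, "ry": 0, "rz": 0, "dx": 0, "dy": 0, "dz": -0.9, "jaw": 0}, {"rx": 0, "ry": 0, "rz": 0, "dx": 0, "dy": 0, "dz": -0.5, "jaw": 0}, {"rx": 0, "ry": 0, "rz": 0, "dx": 0, "dy": 0, "dz": 0, "jaw": 0}]'

```text
time_s: 37.83
position: [0.4625, -0.101, 0.2831]
ee_rot: [-0.002, 0.957, -0.292, -0.006]
wrist_force: [0.3, -1.3, -8.4]
grip_width: 0.0145
```

```bash
python3 - <<'E'
from h import *
plan((.657,.134,.28),-34)
c=shot("wrist","w18",(240,130,400,330),3)
E
```

```text
pos [ 0.4625 -0.101   0.2831] yaw -33.9 q6 1.945 tilt [-0.011  0.007 -1.   ] w 0.0145 F [ 0.3 -1.3 -8.4] t 37.825
 shift units [ 0.61 -6.07  0.05] rz to yaw(units,mod180) -29.99 0.01
 level rx,ry units [-0.    0.12]
```

View pics/w18.png

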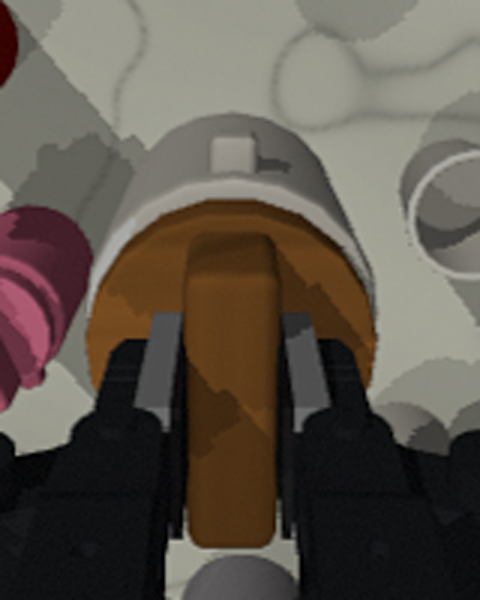

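Emit:
move_arm --moves '[{"rx": 0, "ry": 0.12, "rz": 0, "dx": 0.04, "dy": -0.5, "dz": 0, "jaw": 0}, {"rx": 0, "ry": 0, "rz": 0, "dx": 0.08, "dy": -0.8, "dz": 0, "jaw": 0}, {"rx": 0, "ry": 0, "rz": 0, "dx": 0.08, "dy": -0.8, "dz": 0, "jaw": 0}, {"rx": 0, "ry": 0, "rz": 0, "dx": 0.08, "dy": -0.8, "dz": 0, "jaw": 0}, {"rx": 0, "ry": 0, "rz": 0, "dx": 0.08, "dy": -0.8, "dz": 0, "jaw": 0}, {"rx": 0, "ry": 0, "rz": 0, "dx": 0.08, "dy": -0.8, "dz": 0, "jaw": 0}, {"rx": 0, "ry": 0, "rz": 0, "dx": 0.08, "dy": -0.8, "dz": 0, "jaw": 0}, {"rx": 0, "ry": 0, "rz": 0, "dx": 0.07, "dy": -0.6, "dz": 0, "jaw": 0}]'

```text
time_s: 38.88
position: [0.6456, 0.1314, 0.2553]
ee_rot: [0.007, 0.956, -0.294, -0.018]
wrist_force: [0.2, -0.8, -5.8]
grip_width: 0.0147
```

```bash
python3 - <<'E'
from h import *
plan((.658,.136,.114),-34)
E
```

```text
pos [0.6456 0.1314 0.2553] yaw -34.2 q6 2.367 tilt [-0.039 -0.003 -0.999] w 0.0147 F [ 0.2 -0.8 -5.8] t 38.875
 shift units [ 0.24 -0.28  2.81] rz to yaw(units,mod180) -0.04 29.96
 level rx,ry units [0.23 0.29]
```

Emit:
move_arm --moves '[{"rx": 0.23, "ry": 0.29, "rz": 0, "dx": 0.24, "dy": -0.28, "dz": 0, "jaw": 0}, {"rx": 0, "ry": 0, "rz": 0, "dx": 0, "dy": 0, "dz": 0.3, "jaw": 0}, {"rx": 0, "ry": 0, "rz": 0, "dx": 0, "dy": 0, "dz": 0, "jaw": 0}]'

```text
time_s: 39.25
position: [0.6617, 0.1387, 0.2273]
ee_rot: [0.004, 0.956, -0.293, -0.007]
wrist_force: [-0.0, -0.2, -6.9]
grip_width: 0.0151
```

```bash
python3 - <<'E'
from h import *
plan((.658,.136,.114),-34)
c=shot("side","d19",(220,180,400,310),4)
E
```

```text
pos [0.6617 0.1387 0.2273] yaw -34.0 q6 2.371 tilt [-0.015 -0.003 -1.   ] w 0.0151 F [-0.  -0.2 -6.9] t 39.25
 shift units [-0.01  0.06  2.27] rz to yaw(units,mod180) -0.01 29.99
 level rx,ry units [0.11 0.1 ]
```

View pics/d19.png

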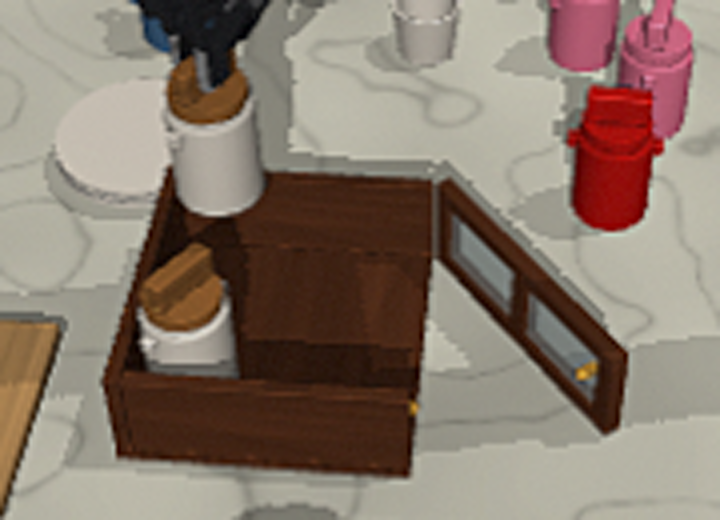

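Emit:
move_arm --moves '[{"rx": 0.1, "ry": 0.1, "rz": 0, "dx": 0, "dy": 0.06, "dz": 0.55, "jaw": 0}, {"rx": 0, "ry": 0, "rz": 0, "dx": 0, "dy": 0, "dz": 0.6, "jaw": 0}, {"rx": 0, "ry": 0, "rz": 0, "dx": 0, "dy": 0, "dz": 0.5, "jaw": 0}, {"rx": 0, "ry": 0, "rz": 0, "dx": 0, "dy": 0, "dz": 0, "jaw": 0}]'

```text
time_s: 39.8
position: [0.6596, 0.135, 0.1432]
ee_rot: [0.0, 0.956, -0.293, 0.0]
wrist_force: [-1.4, 0.5, -6.2]
grip_width: 0.0144
```

```bash
python3 - <<'E'
from h import *
plan((.658,.136,.114),-34)
E
```

```text
pos [0.6596 0.135  0.1432] yaw -34.1 q6 2.368 tilt [ 0. -0. -1.] w 0.0144 F [-1.4  0.5 -6.2] t 39.8
 shift units [-0.04  0.    0.58] rz to yaw(units,mod180) -0.02 29.98
 level rx,ry units [ 0. -0.]
```

Emit:
move_arm --moves '[{"rx": 0, "ry": 0, "rz": 0, "dx": -0.04, "dy": 0, "dz": 0.3, "jaw": 0}, {"rx": 0, "ry": 0, "rz": 0, "dx": 0, "dy": 0, "dz": 0.15, "jaw": 0}, {"rx": 0, "ry": 0, "rz": 0, "dx": 0, "dy": 0, "dz": 0, "jaw": 0}]'

```text
time_s: 40.17
position: [0.6596, 0.1363, 0.122]
ee_rot: [-0.001, 0.956, -0.293, 0.002]
wrist_force: [-1.3, -1.0, -6.7]
grip_width: 0.0145
```

```bash
python3 - <<'E'
from h import *
plan((.658,.136,.114),-34)
E
```

```text
pos [0.6596 0.1363 0.122 ] yaw -34.1 q6 2.371 tilt [ 0.004  0.001 -1.   ] w 0.0145 F [-1.3 -1.  -6.7] t 40.175
 shift units [-0.02  0.02  0.16] rz to yaw(units,mod180) -0.02 29.98
 level rx,ry units [-0.03 -0.03]
```

Emit:
move_arm --moves '[{"rx": 0, "ry": 0, "rz": 0, "dx": 0, "dy": 0, "dz": 0.1, "jaw": 0}, {"rx": 0, "ry": 0, "rz": 0, "dx": 0, "dy": 0, "dz": 0.08, "jaw": 0}, {"rx": 0, "ry": 0, "rz": 0, "dx": 0, "dy": 0, "dz": 0, "jaw": 0}]'

```text
time_s: 40.55
position: [0.6606, 0.1366, 0.1138]
ee_rot: [-0.002, 0.956, -0.293, 0.003]
wrist_force: [0.1, -0.6, -6.5]
grip_width: 0.0146
```

```bash
python3 - <<'E'
from h import *
plan((.658,.136,.114),-34)
E
```

```text
pos [0.6606 0.1366 0.1138] yaw -34.1 q6 2.371 tilt [ 0.007  0.001 -1.   ] w 0.0146 F [ 0.1 -0.6 -6.5] t 40.55
 shift units [-0.04  0.04 -0.  ] rz to yaw(units,mod180) -0.02 29.98
 level rx,ry units [-0.05 -0.05]
```

Emit:
move_arm --moves '[{"rx": -0.05, "ry": -0.05, "rz": 0, "dx": 0, "dy": 0, "dz": 0.06, "jaw": 0}, {"rx": 0, "ry": 0, "rz": 0, "dx": 0, "dy": 0, "dz": 0.03, "jaw": 0}]'

```text
time_s: 40.8
position: [0.662, 0.1368, 0.1136]
ee_rot: [-0.001, 0.956, -0.293, 0.002]
wrist_force: [-1.5, -0.0, -3.0]
grip_width: 0.0146
```

Emit:
move_arm --moves '[{"rx": 0, "ry": 0, "rz": 0, "dx": 0, "dy": 0, "dz": 0.02, "jaw": 0.3}, {"rx": 0, "ry": 0, "rz": 0, "dx": 0, "dy": 0, "dz": 0, "jaw": 0.4}, {"rx": 0, "ry": 0, "rz": 0, "dx": 0, "dy": 0, "dz": 0, "jaw": 0.5}]'

```text
time_s: 41.18
position: [0.6648, 0.1374, 0.1151]
ee_rot: [-0.002, 0.956, -0.293, 0.005]
wrist_force: [0.3, -0.2, -0.0]
grip_width: 0.0423
```

```bash
python3 - <<'E'
from h import *
plan((.658,.136,.114),-34)
c=shot("wrist","w20",scale=1.25)
for r in jars(c,[(.66,.134),(.672,.224)],[.133,.133]): print(*r)
E
```

```text
pos [0.6648 0.1374 0.1151] yaw -34.1 q6 2.37 tilt [ 0.011  0.002 -1.   ] w 0.0423 F [ 0.3 -0.2 -0. ] t 41.175
 shift units [-0.1   0.1   0.02] rz to yaw(units,mod180) -0.02 29.98
 level rx,ry units [-0.07 -0.07]
[0.65659589 0.13525655] [50.27525711 41.60965729] 84.043434 2817
[0.67237378 0.22354118] [52.036026   16.83609009] 54.58176 4695
```

View pics/w20.png

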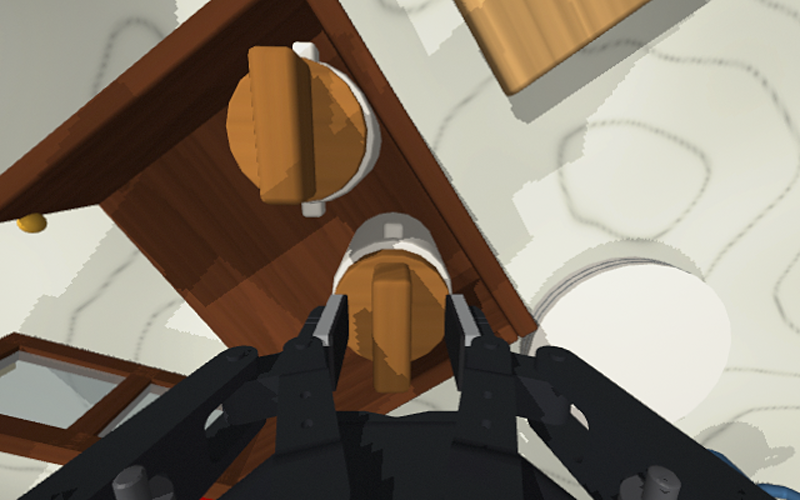

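Emit:
move_arm --moves '[{"rx": 0, "ry": 0, "rz": 0, "dx": 0, "dy": 0, "dz": -0.6, "jaw": 0.5}, {"rx": 0, "ry": 0, "rz": 0, "dx": 0, "dy": 0, "dz": -0.9, "jaw": 0.5}, {"rx": 0, "ry": 0, "rz": 0, "dx": 0, "dy": 0, "dz": -0.9, "jaw": 0.5}, {"rx": -0.1, "ry": -0.1, "rz": 0, "dx": 0, "dy": 0, "dz": -0.9, "jaw": 0.5}]'

```text
time_s: 41.72
position: [0.6605, 0.1366, 0.2794]
ee_rot: [0.003, 0.956, -0.293, -0.006]
wrist_force: [0.9, -0.1, -0.0]
grip_width: 0.0425
```

```bash
python3 - <<'E'
from h import *
c=shot("wrist","w21",scale=1.25)
for r in jars(c,[(.66,.134),(.672,.224)],[.133,.133]): print(*r)
c=shot("scene","s21")
for r in jars(c,[(.66,.134),(.672,.224),(.422,-.317),(.617,-.303)],[.133,.133,.108,.108]): print(*r)
plan((.617,-.3,.29),0)
plan((.424,-.316,.29),-87)
E
```

```text
[0.65951465 0.13481116] [50.83831406 15.2443676 ] 55.57221 686
[0.67159106 0.2236582 ] [51.03026581 16.07547188] 54.079884 877
[0.66080615 0.13453316] [51.56025696 18.10439682] 58.21792 133
[0.67369141 0.22345589] [51.84022141 17.1677742 ] 56.576153 141
[ 0.42634698 -0.31551947] [52.88277054 15.72792721] 7.535754 73
[ 0.62006067 -0.29942294] [52.22509003 15.70880699] 86.97328 104
pos [0.6636 0.1372 0.2841] yaw -34.1 q6 2.37 tilt [-0.003 -0.001 -1.   ] w 0.043 F [ 0.3 -0.1  1.1] t 41.825
 shift units [ 4.13  7.76 -0.11] rz to yaw(units,mod180) -5.69 24.31
 level rx,ry units [0.02 0.02]
pos [0.6636 0.1372 0.2841] yaw -34.1 q6 2.37 tilt [-0.003 -0.001 -1.   ] w 0.043 F [ 0.3 -0.1  1.1] t 41.825
 shift units [ 1.12 10.19 -0.09] rz to yaw(units,mod180) -21.19 8.81
 level rx,ry units [0.02 0.02]
```

View pics/w21.png

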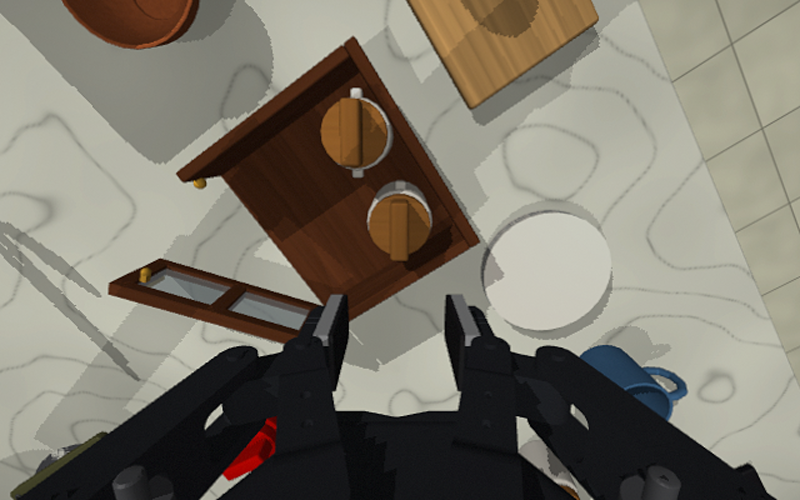

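Emit:
move_arm --moves '[{"rx": 0, "ry": 0, "rz": 0, "dx": 0.42, "dy": 0.8, "dz": 0, "jaw": 0.7}, {"rx": 0, "ry": 0, "rz": 0, "dx": 0.42, "dy": 0.8, "dz": 0, "jaw": 0.7}, {"rx": 0, "ry": 0, "rz": 0, "dx": 0.42, "dy": 0.8, "dz": 0, "jaw": 0.7}, {"rx": 0, "ry": 0, "rz": 0, "dx": 0.42, "dy": 0.8, "dz": 0, "jaw": 0.7}, {"rx": 0, "ry": 0, "rz": 0, "dx": 0.42, "dy": 0.8, "dz": 0, "jaw": 0.7}, {"rx": 0, "ry": 0, "rz": 0, "dx": 0.42, "dy": 0.8, "dz": 0, "jaw": 0.7}, {"rx": 0, "ry": 0, "rz": 0, "dx": 0.42, "dy": 0.8, "dz": 0, "jaw": 0.7}, {"rx": 0, "ry": 0, "rz": 0, "dx": 0.42, "dy": 0.8, "dz": 0, "jaw": 0.7}]'

```text
time_s: 42.82
position: [0.6238, -0.2284, 0.279]
ee_rot: [0.0, 0.957, -0.29, -0.002]
wrist_force: [0.7, 0.6, 0.2]
grip_width: 0.0598
```

Emit:
move_arm --moves '[{"rx": 0, "ry": 0, "rz": 0, "dx": 0.42, "dy": 0.8, "dz": 0, "jaw": 0.7}, {"rx": 0, "ry": 0, "rz": -1, "dx": 0.2, "dy": 0.3, "dz": 0, "jaw": 0.7}, {"rx": 0, "ry": 0, "rz": -1, "dx": 0, "dy": 0, "dz": 0, "jaw": 0.7}, {"rx": 0, "ry": 0, "rz": -1, "dx": 0, "dy": 0, "dz": 0, "jaw": 0.7}, {"rx": 0, "ry": 0, "rz": -1, "dx": 0, "dy": 0, "dz": 0, "jaw": 0.7}, {"rx": 0, "ry": 0, "rz": -1, "dx": 0, "dy": 0, "dz": 0, "jaw": 0.7}, {"rx": 0, "ry": 0, "rz": -0.5, "dx": 0, "dy": 0, "dz": 0, "jaw": 0.7}]'

```text
time_s: 43.7
position: [0.6162, -0.2985, 0.2713]
ee_rot: [-0.002, 1.0, -0.0, -0.005]
wrist_force: [-0.3, -0.2, -0.1]
grip_width: 0.0599
```

```bash
python3 - <<'E'
from h import *
c=shot("wrist","w22",scale=1.25)
A=[(.425,-.316),(.617,-.303)];H=[.108,.108]
for r in jars(c,A,H): print(*r)
plan((.617,-.3005,.089),-1.1)
E
```

```text
[ 0.42611386 -0.31719968] [52.0702858  15.97106934] 6.9037814 590
[ 0.61726703 -0.30119733] [15.01520157 50.17713547] 90.3974 605
pos [ 0.6161 -0.2985  0.2711] yaw 0.0 q6 1.12 tilt [-0.011  0.003 -1.   ] w 0.0596 F [ 0.2  0.4 -0.1] t 43.75
 shift units [0.06 0.05 3.64] rz to yaw(units,mod180) -29.81 0.19
 level rx,ry units [-0.03  0.1 ]
```

View pics/w22.png

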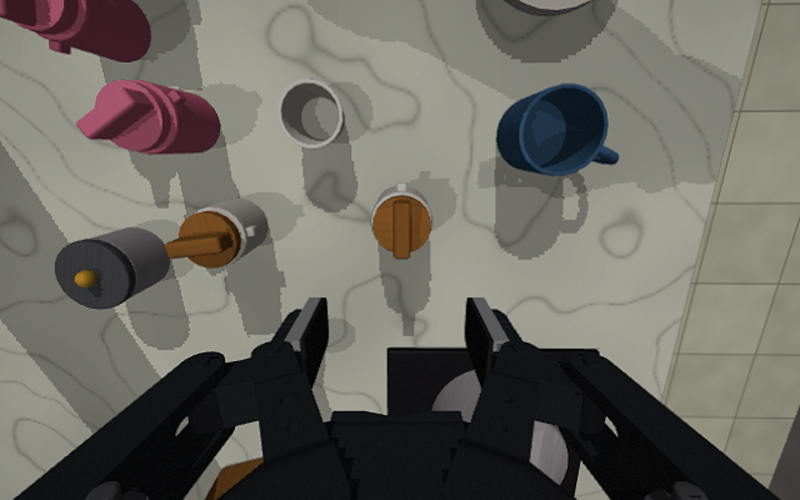

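Emit:
move_arm --moves '[{"rx": -0.03, "ry": 0.1, "rz": 0, "dx": 0.03, "dy": 0.05, "dz": 0.8, "jaw": 0.7}, {"rx": 0, "ry": 0, "rz": 0, "dx": 0, "dy": 0, "dz": 0.85, "jaw": 0.7}, {"rx": 0, "ry": 0, "rz": 0, "dx": 0, "dy": 0, "dz": 0.8, "jaw": 0.7}, {"rx": 0, "ry": 0, "rz": 0, "dx": 0, "dy": 0, "dz": 0.4, "jaw": 0.7}, {"rx": 0, "ry": 0, "rz": 0, "dx": 0, "dy": 0, "dz": 0, "jaw": 0.7}]'

```text
time_s: 44.38
position: [0.6168, -0.3007, 0.1223]
ee_rot: [-0.0, 1.0, -0.002, -0.0]
wrist_force: [0.6, 0.1, 1.1]
grip_width: 0.0598
```

```bash
python3 - <<'E'
from h import *
plan((.6172,-.3010,.089),0)
E
```

```text
pos [ 0.6168 -0.3007  0.1223] yaw -0.2 q6 1.121 tilt [-0.  0. -1.] w 0.0598 F [0.6 0.1 1.1] t 44.375
 shift units [0.01 0.01 0.67] rz to yaw(units,mod180) -0.03 29.97
 level rx,ry units [-0.  0.]
```

Emit:
move_arm --moves '[{"rx": 0, "ry": 0, "rz": 0, "dx": 0, "dy": 0, "dz": 0.4, "jaw": 0.7}, {"rx": 0, "ry": 0, "rz": 0, "dx": 0, "dy": 0, "dz": 0.26, "jaw": 0.7}, {"rx": 0, "ry": 0, "rz": 0, "dx": 0, "dy": 0, "dz": 0, "jaw": 0}, {"rx": 0, "ry": 0, "rz": 0, "dx": 0, "dy": 0, "dz": 0, "jaw": 0}, {"rx": 0, "ry": 0, "rz": 0, "dx": 0, "dy": 0, "dz": 0, "jaw": 0}, {"rx": 0, "ry": 0, "rz": 0, "dx": 0, "dy": 0, "dz": 0, "jaw": 0}]'

```text
time_s: 45.12
position: [0.6193, -0.3019, 0.0927]
ee_rot: [0.001, 1.0, -0.002, 0.003]
wrist_force: [0.1, -0.2, -5.1]
grip_width: 0.0145
```

Emit:
move_arm --moves '[{"rx": 0, "ry": 0, "rz": 0, "dx": 0, "dy": 0, "dz": -0.5, "jaw": 0}, {"rx": 0, "ry": 0, "rz": 0, "dx": 0, "dy": 0, "dz": -0.8, "jaw": 0}, {"rx": 0, "ry": 0, "rz": 0, "dx": 0, "dy": 0, "dz": -0.9, "jaw": 0}, {"rx": 0, "ry": 0, "rz": 0, "dx": 0, "dy": 0, "dz": -0.9, "jaw": 0}, {"rx": 0, "ry": 0, "rz": 0, "dx": 0, "dy": 0, "dz": -0.8, "jaw": 0}, {"rx": 0, "ry": 0, "rz": 0, "dx": 0, "dy": 0, "dz": 0, "jaw": 0}]'

```text
time_s: 45.88
position: [0.6155, -0.3, 0.2869]
ee_rot: [-0.001, 1.0, -0.002, -0.003]
wrist_force: [0.5, -0.0, -4.9]
grip_width: 0.0145
```

```bash
python3 - <<'E'
from h import *
plan((.561,.231,.28),0)
c=shot("wrist","w23",(240,130,400,330),3)
E
```

```text
pos [ 0.6155 -0.3     0.2869] yaw -0.3 q6 1.122 tilt [-0.006  0.003 -1.   ] w 0.0145 F [ 0.5 -0.  -4.9] t 45.875
 shift units [ -1.14 -10.61   0.17] rz to yaw(units,mod180) -0.04 29.96
 level rx,ry units [-0.03  0.06]
```

View pics/w23.png

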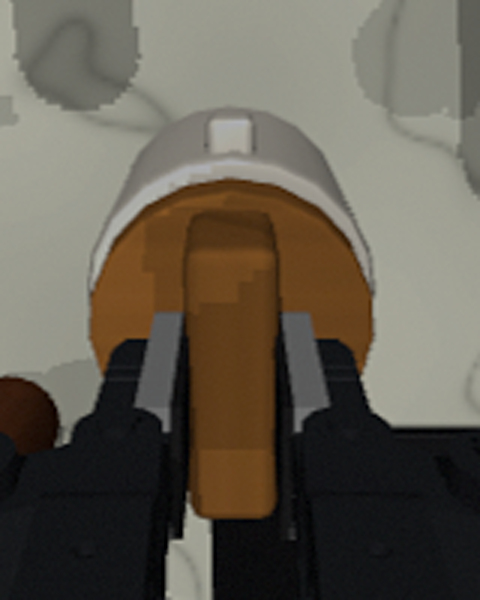

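Emit:
move_arm --moves '[{"rx": 0, "ry": 0.06, "rz": 0, "dx": -0.05, "dy": -0.5, "dz": 0, "jaw": 0}, {"rx": 0, "ry": 0, "rz": 0, "dx": -0.08, "dy": -0.85, "dz": 0, "jaw": 0}, {"rx": 0, "ry": 0, "rz": 0, "dx": -0.08, "dy": -0.85, "dz": 0, "jaw": 0}, {"rx": 0, "ry": 0, "rz": 0, "dx": -0.08, "dy": -0.85, "dz": 0, "jaw": 0}, {"rx": 0, "ry": 0, "rz": 0, "dx": -0.08, "dy": -0.85, "dz": 0, "jaw": 0}, {"rx": 0, "ry": 0, "rz": 0, "dx": -0.08, "dy": -0.85, "dz": 0, "jaw": 0}, {"rx": 0, "ry": 0, "rz": 0, "dx": -0.08, "dy": -0.85, "dz": 0, "jaw": 0}, {"rx": 0, "ry": 0, "rz": 0, "dx": -0.08, "dy": -0.85, "dz": 0, "jaw": 0}]'

```text
time_s: 46.92
position: [0.5735, 0.0309, 0.2586]
ee_rot: [-0.006, 1.0, -0.006, -0.023]
wrist_force: [0.7, 0.2, -4.1]
grip_width: 0.0146
```

```bash
python3 - <<'E'
from h import *
plan((.565,.228,.28),0)
E
```

```text
pos [0.5735 0.0309 0.2586] yaw -0.7 q6 1.628 tilt [-0.045  0.012 -0.999] w 0.0146 F [ 0.7  0.2 -4.1] t 46.925
 shift units [-0.23 -3.94 -0.37] rz to yaw(units,mod180) -0.11 29.89
 level rx,ry units [-0.11  0.43]
```

Emit:
move_arm --moves '[{"rx": -0.11, "ry": 0.43, "rz": 0, "dx": 0, "dy": -0.8, "dz": -0.3, "jaw": 0}, {"rx": 0, "ry": 0, "rz": 0, "dx": -0.05, "dy": -0.85, "dz": -0.1, "jaw": 0}, {"rx": 0, "ry": 0, "rz": 0, "dx": -0.05, "dy": -0.85, "dz": 0, "jaw": 0}, {"rx": 0, "ry": 0, "rz": 0, "dx": -0.05, "dy": -0.8, "dz": 0, "jaw": 0}, {"rx": 0, "ry": 0, "rz": 0, "dx": 0, "dy": -0.4, "dz": 0, "jaw": 0}, {"rx": 0, "ry": 0, "rz": 0, "dx": 0, "dy": 0, "dz": 0, "jaw": 0}]'

```text
time_s: 47.68
position: [0.5581, 0.2219, 0.2595]
ee_rot: [0.004, 1.0, -0.004, -0.014]
wrist_force: [-1.2, -0.9, -4.2]
grip_width: 0.0145
```

```bash
python3 - <<'E'
from h import *
plan((.565,.228,.103),0)
c=shot("side","d24",(220,180,400,310),4)
E
```

```text
pos [0.5581 0.2219 0.2595] yaw -0.4 q6 1.956 tilt [-0.028 -0.009 -1.   ] w 0.0145 F [-1.2 -0.9 -4.2] t 47.675
 shift units [ 0.23 -0.15  3.12] rz to yaw(units,mod180) -0.07 29.93
 level rx,ry units [0.08 0.27]
```

View pics/d24.png

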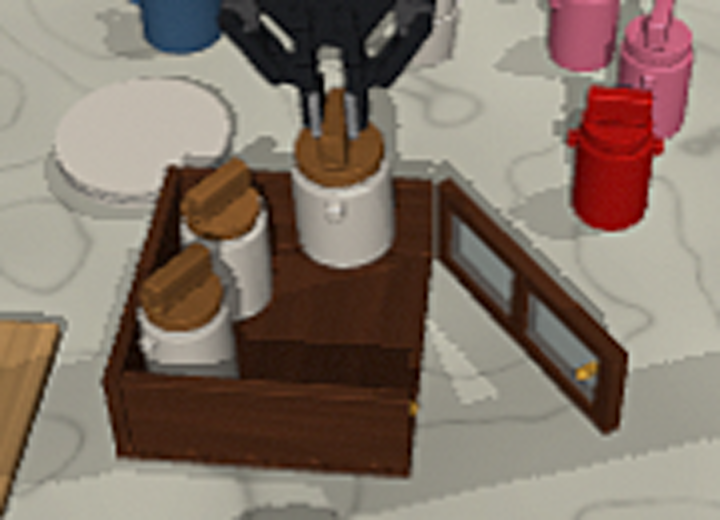

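Emit:
move_arm --moves '[{"rx": 0.08, "ry": 0.27, "rz": 0, "dx": 0.23, "dy": -0.15, "dz": 0.3, "jaw": 0}, {"rx": 0, "ry": 0, "rz": 0, "dx": 0, "dy": 0, "dz": 0.5, "jaw": 0}, {"rx": 0, "ry": 0, "rz": 0, "dx": 0, "dy": 0, "dz": 0, "jaw": 0}]'

```text
time_s: 48.1
position: [0.5687, 0.2231, 0.2162]
ee_rot: [0.003, 1.0, -0.007, -0.002]
wrist_force: [-0.7, 0.1, -5.0]
grip_width: 0.0142
```

```bash
python3 - <<'E'
from h import *
plan((.565,.228,.103),0)
E
```

```text
pos [0.5687 0.2231 0.2162] yaw -0.8 q6 1.96 tilt [-0.003 -0.005 -1.   ] w 0.0142 F [-0.7  0.1 -5. ] t 48.1
 shift units [-0.07 -0.11  2.26] rz to yaw(units,mod180) -0.13 29.87
 level rx,ry units [0.05 0.03]
```

Emit:
move_arm --moves '[{"rx": 0.05, "ry": 0.03, "rz": 0, "dx": -0.07, "dy": -0.11, "dz": 0.5, "jaw": 0}, {"rx": 0, "ry": 0, "rz": 0, "dx": 0, "dy": 0, "dz": 0.6, "jaw": 0}, {"rx": 0, "ry": 0, "rz": 0, "dx": 0, "dy": 0, "dz": 0.5, "jaw": 0}, {"rx": 0, "ry": 0, "rz": 0, "dx": 0, "dy": 0, "dz": 0, "jaw": 0}]'

```text
time_s: 48.6
position: [0.5679, 0.2243, 0.1383]
ee_rot: [0.0, 1.0, -0.01, 0.002]
wrist_force: [-0.4, 0.8, -5.5]
grip_width: 0.0146
```

```bash
python3 - <<'E'
from h import *
plan((.565,.228,.103),0)
E
```

```text
pos [0.5679 0.2243 0.1383] yaw -1.1 q6 1.968 tilt [ 0.005 -0.    -1.   ] w 0.0146 F [-0.4  0.8 -5.5] t 48.6
 shift units [-0.06 -0.07  0.71] rz to yaw(units,mod180) -0.19 29.81
 level rx,ry units [ 0.   -0.04]
```

Emit:
move_arm --moves '[{"rx": 0, "ry": -0.04, "rz": 0, "dx": -0.06, "dy": -0.06, "dz": 0.35, "jaw": 0}, {"rx": 0, "ry": 0, "rz": 0, "dx": 0, "dy": 0, "dz": 0.2, "jaw": 0}, {"rx": 0, "ry": 0, "rz": 0, "dx": 0, "dy": 0, "dz": 0.06, "jaw": 0}, {"rx": 0, "ry": 0, "rz": 0, "dx": 0, "dy": 0, "dz": 0.06, "jaw": 0}]'

```text
time_s: 49.1
position: [0.5678, 0.2278, 0.1067]
ee_rot: [-0.001, 1.0, -0.011, 0.003]
wrist_force: [0.4, 0.3, -5.4]
grip_width: 0.0148
```

Emit:
move_arm --moves '[{"rx": 0, "ry": 0, "rz": 0, "dx": 0, "dy": 0, "dz": 0.06, "jaw": 0}, {"rx": 0, "ry": 0, "rz": 0, "dx": 0, "dy": 0, "dz": 0.03, "jaw": 0}]'

```text
time_s: 49.35
position: [0.5683, 0.2282, 0.1026]
ee_rot: [-0.001, 1.0, -0.01, 0.004]
wrist_force: [-1.1, 0.6, -0.7]
grip_width: 0.0143
```

Contact with the floor at 0.1026, as expected. Releasing now.

Emit:
move_arm --moves '[{"rx": 0, "ry": 0, "rz": 0, "dx": 0, "dy": 0, "dz": 0.02, "jaw": 0.3}, {"rx": 0, "ry": 0, "rz": 0, "dx": 0, "dy": 0, "dz": 0, "jaw": 0.4}, {"rx": 0, "ry": 0, "rz": 0, "dx": 0, "dy": 0, "dz": 0, "jaw": 0.5}, {"rx": 0, "ry": 0, "rz": 0, "dx": 0, "dy": 0, "dz": -0.6, "jaw": 0.5}, {"rx": 0, "ry": 0, "rz": 0, "dx": 0, "dy": 0, "dz": -0.9, "jaw": 0.5}, {"rx": 0, "ry": 0, "rz": 0, "dx": 0, "dy": 0, "dz": -0.9, "jaw": 0.5}, {"rx": 0, "ry": 0, "rz": 0, "dx": 0, "dy": 0, "dz": -0.9, "jaw": 0.5}, {"rx": 0, "ry": 0, "rz": 0, "dx": 0, "dy": 0, "dz": 0, "jaw": 0.5}]'

```text
time_s: 50.35
position: [0.5689, 0.2284, 0.2756]
ee_rot: [-0.003, 1.0, -0.01, 0.008]
wrist_force: [-0.1, 0.4, -0.5]
grip_width: 0.0429
```

```bash
python3 - <<'E'
from h import *
c=shot("wrist","w25",scale=1.25)
for r in jars(c,[(.66,.134),(.672,.224),(.567,.228)],[.133,.133,.118]): print(*r)
c=shot("scene","s25")
for r in jars(c,[(.66,.134),(.672,.224),(.567,.228),(.425,-.317)],[.133,.133,.118,.108]): print(*r)
plan((.425,-.317,.29),-84)
E
```

```text
[0.66492621 0.14381444] [29.60366631 16.28802109] 55.37607 317
[0.67128595 0.22402841] [52.46226501 16.59974098] 53.58394 721
[0.56698633 0.22907489] [50.45721817 15.63825989] 88.97086 644
[0.66017004 0.13516962] [52.05237198 17.33129692] 57.86116 133
[0.6738349  0.22415556] [50.94579697 17.21520042] 53.78829 137
[0.57017761 0.22888957] [50.36919785 15.15587902] 88.70019 104
[ 0.42772543 -0.3151893 ] [52.67429352 16.06015396] 6.7289658 72
pos [0.5669 0.2276 0.2713] yaw -1.2 q6 1.974 tilt [ 0.009  0.003 -1.   ] w 0.0423 F [-0.1 -0.6  0. ] t 50.45
 shift units [-2.61 10.95 -0.43] rz to yaw(units,mod180) -16.20 13.80
 level rx,ry units [-0.03 -0.08]
```

View pics/w25.png

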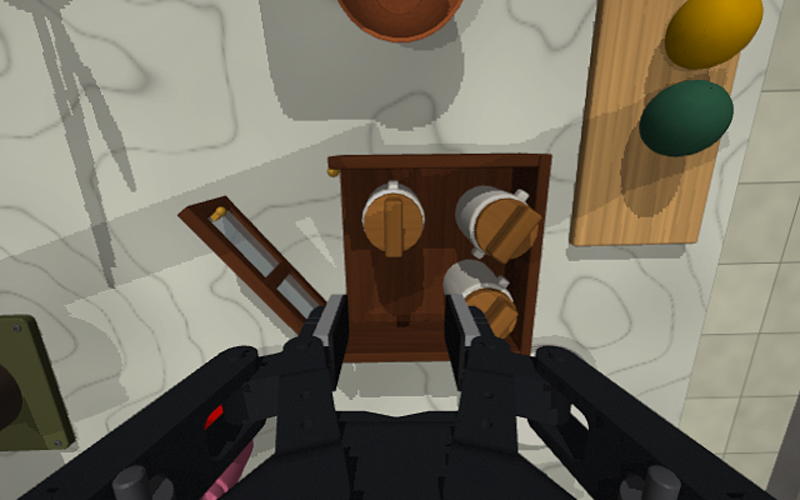

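Emit:
move_arm --moves '[{"rx": 0, "ry": -0.08, "rz": 0, "dx": -0.2, "dy": 0.85, "dz": -0.1, "jaw": 0.7}, {"rx": 0, "ry": 0, "rz": 0, "dx": -0.2, "dy": 0.85, "dz": -0.1, "jaw": 0.7}, {"rx": 0, "ry": 0, "rz": 0, "dx": -0.2, "dy": 0.85, "dz": -0.1, "jaw": 0.7}, {"rx": 0, "ry": 0, "rz": 0, "dx": -0.2, "dy": 0.85, "dz": -0.1, "jaw": 0.7}, {"rx": 0, "ry": 0, "rz": 0, "dx": -0.2, "dy": 0.85, "dz": 0, "jaw": 0.7}, {"rx": 0, "ry": 0, "rz": 0, "dx": -0.2, "dy": 0.85, "dz": 0, "jaw": 0.7}, {"rx": 0, "ry": 0, "rz": 0, "dx": -0.2, "dy": 0.85, "dz": 0, "jaw": 0.7}, {"rx": 0, "ry": 0, "rz": 0, "dx": -0.2, "dy": 0.85, "dz": 0, "jaw": 0.7}]'

```text
time_s: 51.45
position: [0.471, -0.1183, 0.2763]
ee_rot: [-0.001, 1.0, -0.007, -0.013]
wrist_force: [0.3, -0.1, -0.1]
grip_width: 0.0593
```

```bash
python3 - <<'E'
from h import *
plan((.426,-.317,.29),97)
E
```

```text
pos [ 0.471  -0.1183  0.2763] yaw -0.8 q6 1.342 tilt [-0.025  0.001 -1.   ] w 0.0593 F [ 0.3 -0.1 -0.1] t 51.45
 shift units [-0.85  3.99 -0.26] rz to yaw(units,mod180) -16.30 13.70
 level rx,ry units [-0.01  0.24]
```

Emit:
move_arm --moves '[{"rx": 0, "ry": 0.24, "rz": 0, "dx": -0.2, "dy": 0.85, "dz": 0, "jaw": 0.7}, {"rx": 0, "ry": 0, "rz": 0, "dx": -0.2, "dy": 0.85, "dz": 0, "jaw": 0.7}, {"rx": 0, "ry": 0, "rz": 0, "dx": -0.2, "dy": 0.85, "dz": 0, "jaw": 0.7}, {"rx": 0, "ry": 0, "rz": 0, "dx": -0.2, "dy": 0.85, "dz": 0, "jaw": 0.7}, {"rx": 0, "ry": 0, "rz": -1, "dx": -0.05, "dy": 0.3, "dz": 0, "jaw": 0.7}, {"rx": 0, "ry": 0, "rz": -1, "dx": 0, "dy": 0, "dz": 0, "jaw": 0.7}, {"rx": 0, "ry": 0, "rz": -1, "dx": 0, "dy": 0, "dz": 0, "jaw": 0.7}, {"rx": 0, "ry": 0, "rz": -1, "dx": 0, "dy": 0, "dz": 0, "jaw": 0.7}]'

```text
time_s: 52.45
position: [0.4145, -0.3077, 0.2599]
ee_rot: [-0.01, 0.979, 0.204, -0.01]
wrist_force: [0.6, 0.4, 0.4]
grip_width: 0.0596
```

Emit:
move_arm --moves '[{"rx": 0, "ry": 0, "rz": -1, "dx": 0, "dy": 0, "dz": 0, "jaw": 0.7}, {"rx": 0, "ry": 0, "rz": -1, "dx": 0, "dy": 0, "dz": 0, "jaw": 0.7}, {"rx": 0, "ry": 0, "rz": -1, "dx": 0, "dy": 0, "dz": 0, "jaw": 0.7}, {"rx": 0, "ry": 0, "rz": -1, "dx": 0, "dy": 0, "dz": 0, "jaw": 0.7}, {"rx": 0, "ry": 0, "rz": -1, "dx": 0, "dy": 0, "dz": 0, "jaw": 0.7}, {"rx": 0, "ry": 0, "rz": -1, "dx": 0, "dy": 0, "dz": 0, "jaw": 0.7}, {"rx": 0, "ry": 0, "rz": -1, "dx": 0, "dy": 0, "dz": 0, "jaw": 0.7}, {"rx": 0, "ry": 0, "rz": -1, "dx": 0, "dy": 0, "dz": 0, "jaw": 0.7}]'

```text
time_s: 53.45
position: [0.4062, -0.3019, 0.2437]
ee_rot: [-0.028, 0.803, 0.596, -0.009]
wrist_force: [-0.3, 0.3, -0.7]
grip_width: 0.0598
```

Emit:
move_arm --moves '[{"rx": 0, "ry": 0, "rz": -1, "dx": 0, "dy": 0, "dz": 0, "jaw": 0.7}, {"rx": 0, "ry": 0, "rz": -1, "dx": 0, "dy": 0, "dz": 0, "jaw": 0.7}, {"rx": 0, "ry": 0, "rz": -1, "dx": 0, "dy": 0, "dz": 0, "jaw": 0.7}]'

```text
time_s: 53.82
position: [0.4031, -0.2996, 0.2378]
ee_rot: [-0.035, 0.696, 0.718, -0.005]
wrist_force: [0.4, -0.6, 0.1]
grip_width: 0.0599
```

```bash
python3 - <<'E'
from h import *
c=shot("wrist","w26",scale=1.25)
for r in jars(c,[(.425,-.317)],[.108]): print(*r)
plan((.4262,-.3172,.089),96.9)
E
```

```text
[ 0.42464905 -0.31787375] [50.58150101 16.02120972] 7.1614614 720
pos [ 0.4029 -0.2995  0.2376] yaw 91.8 q6 -0.672 tilt [-0.057  0.041 -0.998] w 0.0594 F [ 0.5 -0.3 -0.6] t 53.875
 shift units [-0.5   0.62  2.92] rz to yaw(units,mod180) -0.84 29.16
 level rx,ry units [-0.54 -0.41]
```

View pics/w26.png

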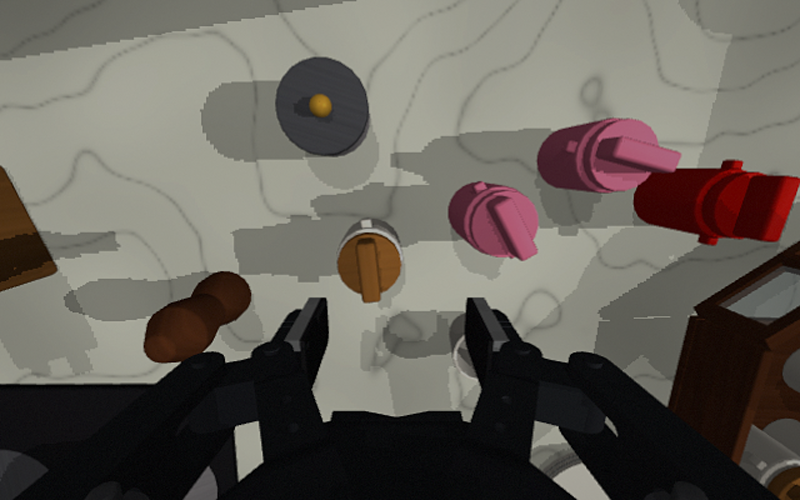

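Emit:
move_arm --moves '[{"rx": -0.54, "ry": -0.41, "rz": -0.84, "dx": -0.4, "dy": 0.55, "dz": 0.2, "jaw": 0.7}, {"rx": 0, "ry": 0, "rz": 0, "dx": 0, "dy": 0, "dz": 0, "jaw": 0.7}]'

```text
time_s: 54.12
position: [0.4291, -0.3172, 0.222]
ee_rot: [-0.002, 0.663, 0.748, 0.001]
wrist_force: [-0.5, -0.2, 0.9]
grip_width: 0.0598
```

```bash
python3 - <<'E'
from h import *
c=shot("wrist","w27",scale=1.25)
for r in jars(c,[(.425,-.317)],[.108]): print(*r)
plan((.4255,-.3175,.089),96.9)
E
```

```text
[ 0.42512891 -0.31811926] [50.51133347 15.23847389] 7.3335857 831
pos [ 0.4285 -0.3167  0.2225] yaw 96.9 q6 -0.759 tilt [-0.002  0.006 -1.   ] w 0.0596 F [-0.7  1.4  0. ] t 54.175
 shift units [-0.03 -0.06  2.67] rz to yaw(units,mod180) -0.00 30.00
 level rx,ry units [-0.02 -0.06]
```

Emit:
move_arm --moves '[{"rx": -0.02, "ry": -0.06, "rz": 0, "dx": -0.02, "dy": -0.06, "dz": 0.7, "jaw": 0.7}, {"rx": 0, "ry": 0, "rz": 0, "dx": 0, "dy": 0, "dz": 0.8, "jaw": 0.7}, {"rx": 0, "ry": 0, "rz": 0, "dx": 0, "dy": 0, "dz": 0.5, "jaw": 0.7}, {"rx": 0, "ry": 0, "rz": 0, "dx": 0, "dy": 0, "dz": 0, "jaw": 0.7}]'

```text
time_s: 54.68
position: [0.4223, -0.3156, 0.1202]
ee_rot: [-0.003, 0.666, 0.746, -0.0]
wrist_force: [-0.8, -0.7, -0.0]
grip_width: 0.06
```

```bash
python3 - <<'E'
from h import *
plan((.4255,-.3178,.089),97)
E
```

```text
pos [ 0.4223 -0.3156  0.1202] yaw 96.4 q6 -0.754 tilt [-0.005  0.004 -1.   ] w 0.06 F [-0.8 -0.7 -0. ] t 54.675
 shift units [-0.05  0.06  0.62] rz to yaw(units,mod180) -0.09 29.91
 level rx,ry units [-0.05 -0.04]
```

Emit:
move_arm --moves '[{"rx": -0.05, "ry": -0.04, "rz": -0.09, "dx": -0.05, "dy": 0.06, "dz": 0.4, "jaw": 0.7}, {"rx": 0, "ry": 0, "rz": 0, "dx": 0, "dy": 0, "dz": 0.23, "jaw": 0.7}, {"rx": 0, "ry": 0, "rz": 0, "dx": 0, "dy": 0, "dz": 0, "jaw": 0}, {"rx": 0, "ry": 0, "rz": 0, "dx": 0, "dy": 0, "dz": 0, "jaw": 0}, {"rx": 0, "ry": 0, "rz": 0, "dx": 0, "dy": 0, "dz": 0, "jaw": 0}, {"rx": 0, "ry": 0, "rz": 0, "dx": 0, "dy": 0, "dz": 0, "jaw": 0}]'

```text
time_s: 55.42
position: [0.4265, -0.3182, 0.0924]
ee_rot: [0.001, 0.664, 0.748, 0.001]
wrist_force: [1.4, -0.5, -4.6]
grip_width: 0.0143
```

Emit:
move_arm --moves '[{"rx": 0, "ry": 0, "rz": 0, "dx": 0, "dy": 0, "dz": -0.5, "jaw": 0}, {"rx": 0, "ry": 0, "rz": 0, "dx": 0, "dy": 0, "dz": -0.8, "jaw": 0}, {"rx": 0, "ry": 0, "rz": 0, "dx": 0, "dy": 0, "dz": -0.9, "jaw": 0}, {"rx": 0, "ry": 0, "rz": 0, "dx": 0, "dy": 0, "dz": -0.9, "jaw": 0}, {"rx": 0, "ry": 0, "rz": 0, "dx": 0, "dy": 0, "dz": -0.8, "jaw": 0}, {"rx": 0, "ry": 0, "rz": 0, "dx": 0, "dy": 0, "dz": 0, "jaw": 0}]'

```text
time_s: 56.18
position: [0.4224, -0.3163, 0.2872]
ee_rot: [-0.005, 0.664, 0.748, -0.001]
wrist_force: [0.3, -0.6, -6.7]
grip_width: 0.0146
```

```bash
python3 - <<'E'
from h import *
plan((.564,.135,.29),97)
c=shot("wrist","w28",(240,130,400,330),3)
E
```

```text
pos [ 0.4224 -0.3163  0.2872] yaw 96.8 q6 -0.76 tilt [-0.01   0.005 -1.   ] w 0.0146 F [ 0.3 -0.6 -6.7] t 56.175
 shift units [ 8.63  3.88 -0.04] rz to yaw(units,mod180) -0.04 29.96
 level rx,ry units [-0.09 -0.06]
```

View pics/w28.png

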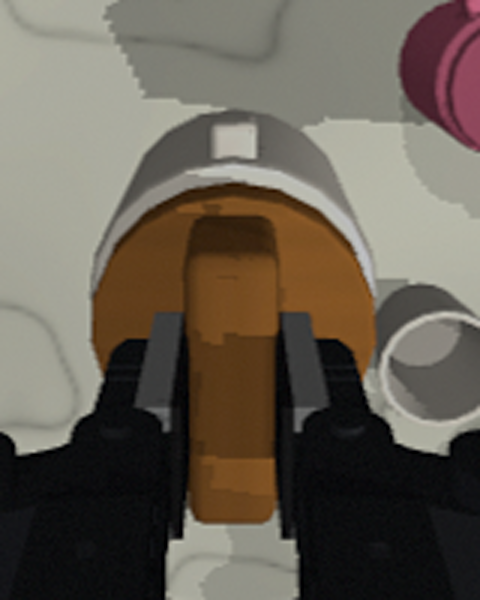

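Emit:
move_arm --moves '[{"rx": -0.09, "ry": -0.06, "rz": 0, "dx": 0.5, "dy": 0.22, "dz": 0, "jaw": 0}, {"rx": 0, "ry": 0, "rz": 0, "dx": 0.8, "dy": 0.36, "dz": 0, "jaw": 0}, {"rx": 0, "ry": 0, "rz": 0, "dx": 0.8, "dy": 0.36, "dz": 0, "jaw": 0}, {"rx": 0, "ry": 0, "rz": 0, "dx": 0.8, "dy": 0.36, "dz": 0, "jaw": 0}, {"rx": 0, "ry": 0, "rz": 0, "dx": 0.8, "dy": 0.36, "dz": 0, "jaw": 0}, {"rx": 0, "ry": 0, "rz": 0, "dx": 0.8, "dy": 0.36, "dz": 0, "jaw": 0}, {"rx": 0, "ry": 0, "rz": 0, "dx": 0.8, "dy": 0.36, "dz": 0, "jaw": 0}]'

```text
time_s: 57.1
position: [0.5001, -0.0307, 0.2636]
ee_rot: [-0.017, 0.667, 0.745, -0.008]
wrist_force: [0.9, -0.2, -5.8]
grip_width: 0.0146
```

```bash
python3 - <<'E'
from h import *
plan((.564,.135,.28),97)
E
```

```text
pos [ 0.5001 -0.0307  0.2636] yaw 96.3 q6 -0.177 tilt [-0.036  0.012 -0.999] w 0.0146 F [ 0.9 -0.2 -5.8] t 57.1
 shift units [ 3.16  1.62 -0.34] rz to yaw(units,mod180) -0.12 29.88
 level rx,ry units [-0.33 -0.15]
```

Emit:
move_arm --moves '[{"rx": -0.33, "ry": -0.15, "rz": 0, "dx": 0.8, "dy": 0.41, "dz": -0.3, "jaw": 0}, {"rx": 0, "ry": 0, "rz": 0, "dx": 0.8, "dy": 0.41, "dz": 0, "jaw": 0}, {"rx": 0, "ry": 0, "rz": 0, "dx": 0.8, "dy": 0.41, "dz": 0, "jaw": 0}, {"rx": 0, "ry": 0, "rz": 0, "dx": 0.65, "dy": 0.31, "dz": 0, "jaw": 0}, {"rx": 0, "ry": 0, "rz": 0, "dx": 0, "dy": 0, "dz": 0, "jaw": 0}]'

```text
time_s: 57.72
position: [0.5543, 0.1363, 0.2606]
ee_rot: [-0.008, 0.665, 0.746, -0.011]
wrist_force: [0.4, -1.4, -6.3]
grip_width: 0.0146
```

```bash
python3 - <<'E'
from h import *
plan((.564,.135,.103),97)
E
```

```text
pos [0.5543 0.1363 0.2606] yaw 96.6 q6 0.126 tilt [-0.026 -0.005 -1.   ] w 0.0146 F [ 0.4 -1.4 -6.3] t 57.725
 shift units [-0.04  0.27  3.15] rz to yaw(units,mod180) -0.07 29.93
 level rx,ry units [-0.25  0.02]
```

Emit:
move_arm --moves '[{"rx": -0.25, "ry": 0.02, "rz": 0, "dx": -0.04, "dy": 0.27, "dz": 0.2, "jaw": 0}, {"rx": 0, "ry": 0, "rz": 0, "dx": 0, "dy": 0, "dz": 0.5, "jaw": 0}, {"rx": 0, "ry": 0, "rz": 0, "dx": 0, "dy": 0, "dz": 0, "jaw": 0}]'

```text
time_s: 58.1
position: [0.5626, 0.1333, 0.2162]
ee_rot: [-0.003, 0.665, 0.746, -0.007]
wrist_force: [-1.7, 0.2, -6.4]
grip_width: 0.0144
```

```bash
python3 - <<'E'
from h import *
plan((.564,.135,.103),97)
c=shot("side","d29",(220,180,400,310),4)
c=shot("scene","s29",(330,150,450,290),4)
E
```

```text
pos [0.5626 0.1333 0.2162] yaw 96.6 q6 0.119 tilt [-0.014 -0.006 -1.   ] w 0.0144 F [-1.7  0.2 -6.4] t 58.1
 shift units [0.04 0.07 2.26] rz to yaw(units,mod180) -0.07 29.93
 level rx,ry units [-0.14  0.04]
```

View pics/d29.png

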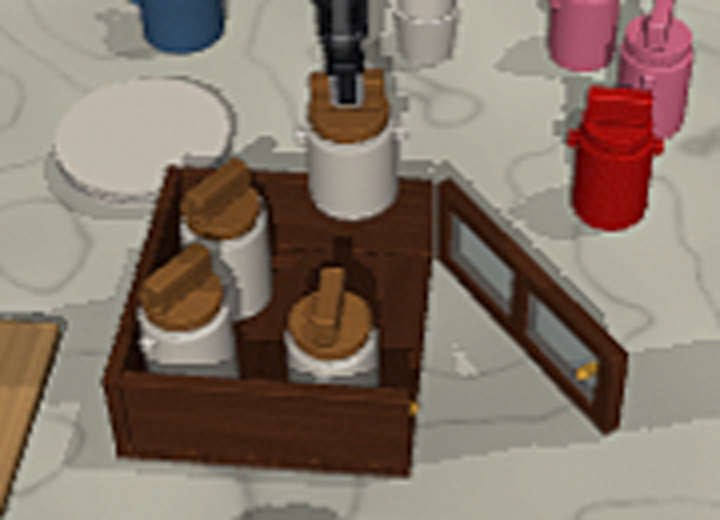

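View pics/s29.png

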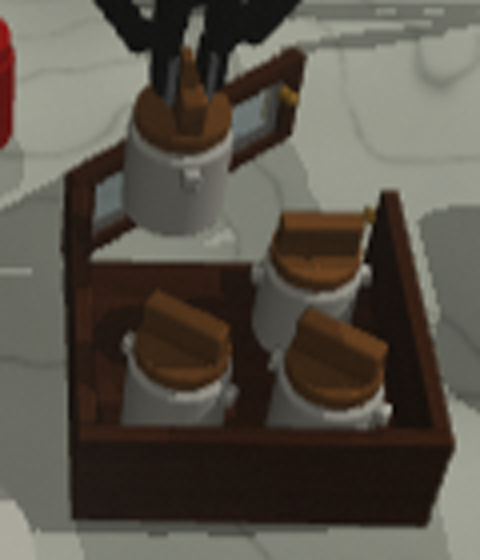

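The slot is clear. I'll descend with A.

Emit:
move_arm --moves '[{"rx": -0.14, "ry": 0.04, "rz": 0, "dx": 0.04, "dy": 0.05, "dz": 0.5, "jaw": 0}, {"rx": 0, "ry": 0, "rz": 0, "dx": 0, "dy": 0, "dz": 0.6, "jaw": 0}, {"rx": 0, "ry": 0, "rz": 0, "dx": 0, "dy": 0, "dz": 0.4, "jaw": 0}, {"rx": 0, "ry": 0, "rz": 0, "dx": 0, "dy": 0, "dz": 0, "jaw": 0}]'

```text
time_s: 58.7
position: [0.5704, 0.1354, 0.147]
ee_rot: [0.004, 0.666, 0.746, 0.006]
wrist_force: [-1.0, 0.1, -5.5]
grip_width: 0.0146
```

```bash
python3 - <<'E'
from h import *
plan((.564,.135,.103),97)
E
```

```text
pos [0.5704 0.1354 0.147 ] yaw 96.5 q6 0.121 tilt [ 0.014  0.003 -1.   ] w 0.0146 F [-1.   0.1 -5.5] t 58.7
 shift units [ 0.01 -0.14  0.88] rz to yaw(units,mod180) -0.09 29.91
 level rx,ry units [ 0.14 -0.01]
```

Emit:
move_arm --moves '[{"rx": 0.12, "ry": 0, "rz": 0, "dx": 0, "dy": -0.14, "dz": 0.35, "jaw": 0}, {"rx": 0, "ry": 0, "rz": 0, "dx": 0, "dy": 0, "dz": 0.3, "jaw": 0}, {"rx": 0, "ry": 0, "rz": 0, "dx": 0, "dy": 0, "dz": 0.05, "jaw": 0}]'

```text
time_s: 59.08
position: [0.5654, 0.1348, 0.1127]
ee_rot: [0.001, 0.666, 0.746, 0.003]
wrist_force: [-0.3, 1.0, -6.2]
grip_width: 0.0145
```

```bash
python3 - <<'E'
from h import *
plan((.564,.135,.103),97)
E
```

```text
pos [0.5654 0.1348 0.1127] yaw 96.4 q6 0.121 tilt [ 0.006  0.003 -1.   ] w 0.0145 F [-0.3  1.  -6.2] t 59.075
 shift units [ 0.01 -0.03  0.19] rz to yaw(units,mod180) -0.09 29.91
 level rx,ry units [ 0.06 -0.02]
```

Emit:
move_arm --moves '[{"rx": 0.05, "ry": 0, "rz": 0, "dx": 0, "dy": 0, "dz": 0.1, "jaw": 0}, {"rx": 0, "ry": 0, "rz": 0, "dx": 0, "dy": 0, "dz": 0.08, "jaw": 0}, {"rx": 0, "ry": 0, "rz": 0, "dx": 0, "dy": 0, "dz": 0.05, "jaw": 0}]'

```text
time_s: 59.45
position: [0.5666, 0.1356, 0.1022]
ee_rot: [-0.0, 0.666, 0.746, 0.002]
wrist_force: [-5.4, 1.5, 11.5]
grip_width: 0.0141
```

Emit:
move_arm --moves '[{"rx": 0, "ry": 0, "rz": 0, "dx": 0, "dy": 0, "dz": 0, "jaw": 0.3}, {"rx": 0, "ry": 0, "rz": 0, "dx": 0, "dy": 0, "dz": 0, "jaw": 0.4}, {"rx": 0, "ry": 0, "rz": 0, "dx": 0, "dy": 0, "dz": 0, "jaw": 0.5}, {"rx": 0, "ry": 0, "rz": 0, "dx": 0, "dy": 0, "dz": -0.6, "jaw": 0.5}, {"rx": 0, "ry": 0, "rz": 0, "dx": 0, "dy": 0, "dz": -0.9, "jaw": 0.5}, {"rx": 0, "ry": 0, "rz": 0, "dx": 0, "dy": 0, "dz": -0.9, "jaw": 0.5}, {"rx": 0, "ry": 0, "rz": 0, "dx": 0, "dy": 0, "dz": -0.9, "jaw": 0.5}, {"rx": 0, "ry": 0, "rz": 0, "dx": 0, "dy": 0, "dz": 0, "jaw": 0.5}]'

```text
time_s: 60.45
position: [0.5687, 0.1353, 0.2758]
ee_rot: [0.003, 0.666, 0.746, 0.006]
wrist_force: [0.6, 1.4, -0.3]
grip_width: 0.0426
```

```bash
python3 - <<'E'
from h import *
c=shot("scene","s30",(330,150,450,290),4)
J=[(.66,.134),(.672,.224),(.567,.228),(.565,.135)];H=[.133,.133,.118,.118]
for r in jars(c,J,H): print(*r)
c=shot("side","d30",(220,180,400,310),4)
for r in jars(c,J,H): print(*r)
c=shot("wrist","w30",scale=1.25)
for r in jars(c,J,H): print(*r)
P=cloud(load("scene0"))
# door rim
for n in("s30","d30"):
    c=load(n);P=cloud(c);hsv=cv2.cvtColor(c["pixels"],cv2.COLOR_BGR2HSV)
    m=(np.abs(P[...,2]-.085)<.004)&(P[...,0]>.36)&(P[...,0]<.498)&(P[...,1]>.06)&(P[...,1]<.26)&(hsv[...,2]<110)
    q=P[m][:,:2]; vx=np.linalg.svd(q-q.mean(0))[2][0]; print(n,len(q),"door dir deg",np.degrees(np.arctan2(vx[1],vx[0])),q.min(0),q.max(0),q.mean(0))
plan((.45,.1,.2),0)
E
```

```text
[0.66055762 0.13483817] [51.30813599 16.89776993] 55.607418 124
[0.67304584 0.22471555] [51.22929382 18.00830269] 54.891403 137
[0.5699729  0.22897173] [51.0853653  13.93293762] 89.68264 104
[0.56726978 0.13662491] [50.50990677 15.73026943] 5.7846518 99
[0.66300696 0.13556   ] [51.32939148 15.27693653] 54.320034 79
[0.67447632 0.22544655] [49.86054993 17.32867241] 54.21113 91
[0.57174677 0.23013353] [49.93610764 15.35729694] 88.53227 82
[0.5687821  0.13621649] [46.91904068 17.92551231] 6.427147 80
[0.65902441 0.1340249 ] [51.79821014 15.9444294 ] 55.90336 580
None
[0.56784723 0.22788188] [50.83545303 16.28866196] 88.98128 646
[0.56471924 0.13524695] [50.71967316 14.54742146] 6.77521 638
s30 290 door dir deg -52.520522203311316 [0.36494989 0.0719256 ] [0.49712237 0.25041354] [0.4351462  0.15967236]
d30 302 door dir deg 127.42081234596483 [0.36573456 0.06930216] [0.49798656 0.25097606] [0.43052259 0.16860495]
pos [0.5658 0.1346 0.2705] yaw 96.4 q6 0.12 tilt [ 0.002  0.003 -1.   ] w 0.0423 F [ 0.2  0.5 -0.5] t 60.6
 shift units [-0.43 -2.38  1.4 ] rz to yaw(units,mod180) -13.93 16.07
 level rx,ry units [ 0.03 -0.02]
```

View pics/s30.png

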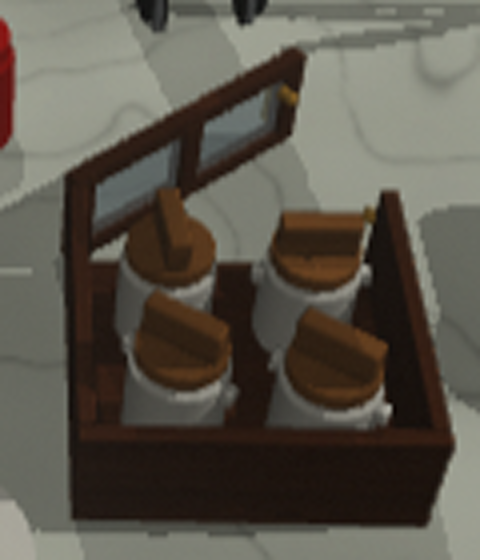

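View pics/w30.png

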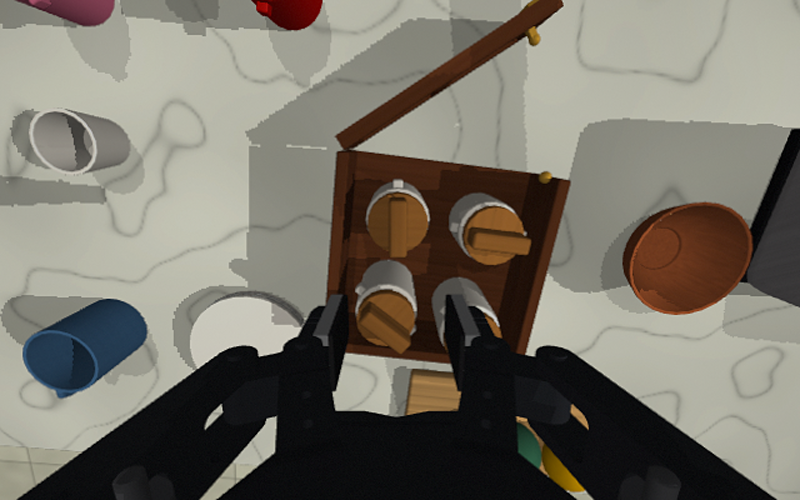

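All four jars stand in the case at (.659,.134), (.672,.224), (.568,.228) and (.565,.135), caps in line. Now the door. It is open about 0.65 rad with its hinge near (.507,.0735). I'll shut the fingers and come down in front of it, on the robot side.

Emit:
move_arm --moves '[{"rx": 0, "ry": 0, "rz": 0.5, "dx": 0.2, "dy": -0.75, "dz": 0, "jaw": 0}, {"rx": 0, "ry": 0, "rz": 0.5, "dx": 0.2, "dy": -0.75, "dz": 0, "jaw": 0}, {"rx": 0, "ry": 0, "rz": 0, "dx": 0.2, "dy": -0.75, "dz": 0, "jaw": 0}, {"rx": 0, "ry": 0, "rz": 0, "dx": 0.1, "dy": -0.75, "dz": 0, "jaw": 0}, {"rx": 0, "ry": 0, "rz": 0, "dx": 0.1, "dy": -0.75, "dz": 0, "jaw": 0}, {"rx": 0, "ry": 0, "rz": 0, "dx": 0, "dy": 0, "dz": 0, "jaw": 0}]'

```text
time_s: 61.35
position: [0.3653, 0.1658, 0.259]
ee_rot: [-0.005, 0.706, 0.708, -0.008]
wrist_force: [-0.2, -0.4, 0.3]
grip_width: -0.0003
```

```bash
python3 - <<'E'
from h import *
c=shot("wrist","w31",scale=1.25)
plan((.372,.165,.2),90)
E
```

```text
pos [0.3668 0.166  0.2591] yaw 90.1 q6 0.42 tilt [-0.017 -0.004 -1.   ] w -0.0001 F [ 0.7 -0.6  0.6] t 61.4
 shift units [-0.01  0.12  1.18] rz to yaw(units,mod180) -29.98 0.02
 level rx,ry units [-0.16  0.04]
```

View pics/w31.png

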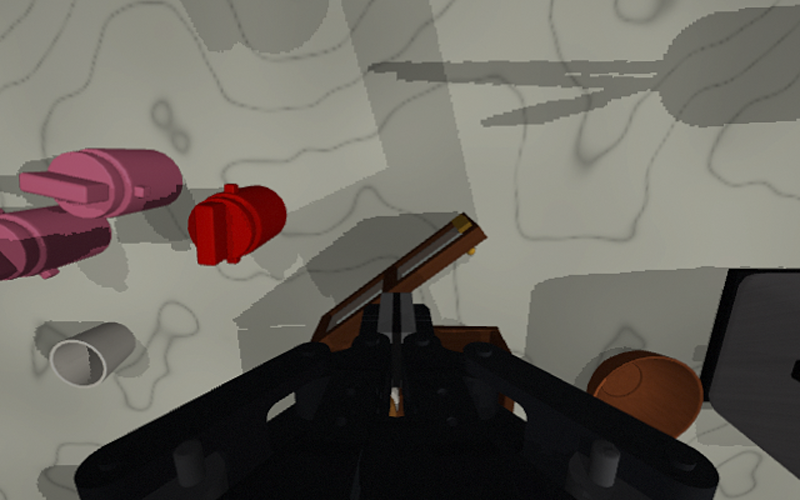

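Emit:
move_arm --moves '[{"rx": -0.16, "ry": 0.04, "rz": 0, "dx": 0, "dy": 0.05, "dz": 0.8, "jaw": 0}, {"rx": 0, "ry": 0, "rz": 0, "dx": 0, "dy": 0, "dz": 0.8, "jaw": 0}, {"rx": 0, "ry": 0, "rz": 0, "dx": 0, "dy": 0, "dz": 0.8, "jaw": 0}, {"rx": 0, "ry": 0, "rz": 0, "dx": 0, "dy": 0, "dz": 0.7, "jaw": 0}, {"rx": 0, "ry": 0, "rz": 0, "dx": 0, "dy": 0, "dz": 0, "jaw": 0}]'

```text
time_s: 62.02
position: [0.3731, 0.1654, 0.0969]
ee_rot: [0.001, 0.707, 0.707, -0.0]
wrist_force: [0.4, 0.0, -0.1]
grip_width: -0.0002
```

```bash
python3 - <<'E'
from h import *
plan((.372,.165,.064),90)
E
```

```text
pos [0.3731 0.1654 0.0969] yaw 90.0 q6 0.419 tilt [ 0.001 -0.001 -1.   ] w -0.0002 F [ 0.4  0.  -0.1] t 62.025
 shift units [-0.01 -0.02  0.66] rz to yaw(units,mod180) -0.00 30.00
 level rx,ry units [0.01 0.01]
```

Emit:
move_arm --moves '[{"rx": 0, "ry": 0, "rz": 0, "dx": 0, "dy": 0, "dz": 0.4, "jaw": 0}, {"rx": 0, "ry": 0, "rz": 0, "dx": 0, "dy": 0, "dz": 0.25, "jaw": 0}, {"rx": 0, "ry": 0, "rz": 0, "dx": 0.2, "dy": 0.3, "dz": 0, "jaw": 0}, {"rx": 0, "ry": 0, "rz": 0, "dx": 0.3, "dy": 0.3, "dz": 0, "jaw": 0}, {"rx": 0, "ry": 0, "rz": 0, "dx": 0.15, "dy": 0.25, "dz": 0, "jaw": 0}]'

```text
time_s: 62.65
position: [0.4206, 0.1987, 0.0664]
ee_rot: [0.002, 0.708, 0.706, 0.001]
wrist_force: [-0.1, -0.5, -0.8]
grip_width: -0.0001
```

```bash
python3 - <<'E'
from h import *
plan((.43,.205,.064),90)
E
```

```text
pos [0.4206 0.1987 0.0664] yaw 89.8 q6 0.446 tilt [ 0.004 -0.001 -1.   ] w -0.0001 F [-0.1 -0.5 -0.8] t 62.65
 shift units [0.13 0.19 0.05] rz to yaw(units,mod180) -0.03 29.97
 level rx,ry units [0.04 0.01]
```

Emit:
move_arm --moves '[{"rx": 0, "ry": 0, "rz": 0, "dx": 0.1, "dy": 0.2, "dz": 0, "jaw": 0}, {"rx": 0, "ry": 0, "rz": 0, "dx": 0.1, "dy": 0.2, "dz": 0, "jaw": 0}, {"rx": 0, "ry": 0, "rz": 0, "dx": 0.1, "dy": 0.2, "dz": 0, "jaw": 0}]'

```text
time_s: 63.02
position: [0.4529, 0.2141, 0.0672]
ee_rot: [0.002, 0.708, 0.706, 0.001]
wrist_force: [-0.7, 0.2, -0.1]
grip_width: -0.0
```

```bash
python3 - <<'E'
from h import *
plan((.489,.2285,.064),90)
shot("side","d32",(220,180,400,310),4)
E
```

```text
pos [0.4529 0.2141 0.0672] yaw 89.8 q6 0.446 tilt [ 0.005 -0.001 -1.   ] w -0.0 F [-0.7  0.2 -0.1] t 63.025
 shift units [0.29 0.72 0.07] rz to yaw(units,mod180) -0.03 29.97
 level rx,ry units [0.05 0.01]
```

View pics/d32.png

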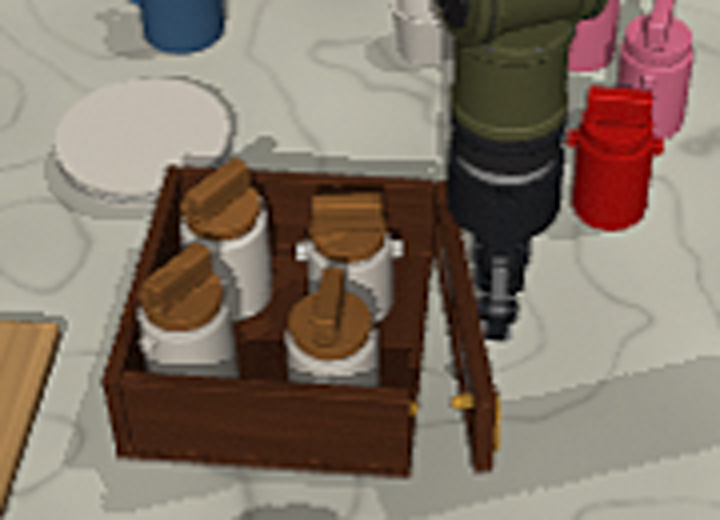

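Emit:
move_arm --moves '[{"rx": 0, "ry": 0, "rz": 0, "dx": 0.1, "dy": 0.2, "dz": 0.02, "jaw": 0}, {"rx": 0, "ry": 0, "rz": 0, "dx": 0.1, "dy": 0.2, "dz": 0.02, "jaw": 0}, {"rx": 0, "ry": 0, "rz": 0, "dx": 0, "dy": 0.15, "dz": 0, "jaw": 0}, {"rx": 0, "ry": 0, "rz": 0, "dx": 0, "dy": 0.12, "dz": 0, "jaw": 0}]'

```text
time_s: 63.58
position: [0.4734, 0.2239, 0.063]
ee_rot: [-0.009, 0.707, 0.707, -0.009]
wrist_force: [-7.4, 0.7, 6.6]
grip_width: 0.0002
```

```bash
python3 - <<'E'
from h import *
plan((.492,.2285,.064),90)
E
```

```text
pos [0.4734 0.2239 0.063 ] yaw 90.0 q6 0.435 tilt [-0.025 -0.001 -1.   ] w 0.0002 F [-7.4  0.7  6.6] t 63.575
 shift units [ 0.09  0.37 -0.03] rz to yaw(units,mod180) -30.00 0.00
 level rx,ry units [-0.24  0.01]
```

Emit:
move_arm --moves '[{"rx": -0.2, "ry": 0, "rz": 0, "dx": 0, "dy": 0.2, "dz": -0.03, "jaw": 0}, {"rx": 0, "ry": 0, "rz": 0, "dx": 0, "dy": 0.2, "dz": 0, "jaw": 0}]'

```text
time_s: 63.82
position: [0.483, 0.2237, 0.0625]
ee_rot: [-0.009, 0.706, 0.708, -0.009]
wrist_force: [-26.9, 1.5, 19.4]
grip_width: 0.0001
```

```bash
python3 - <<'E'
from h import *
plan((.492,.2285,.064),90)
shot("side","d33",(220,180,400,310),4)
E
```

```text
pos [0.483  0.2237 0.0625] yaw 90.2 q6 0.425 tilt [-0.025 -0.    -1.   ] w 0.0001 F [-26.9   1.5  19.4] t 63.825
 shift units [ 0.1   0.18 -0.03] rz to yaw(units,mod180) -29.97 0.03
 level rx,ry units [-0.24 -0.  ]
```

View pics/d33.png

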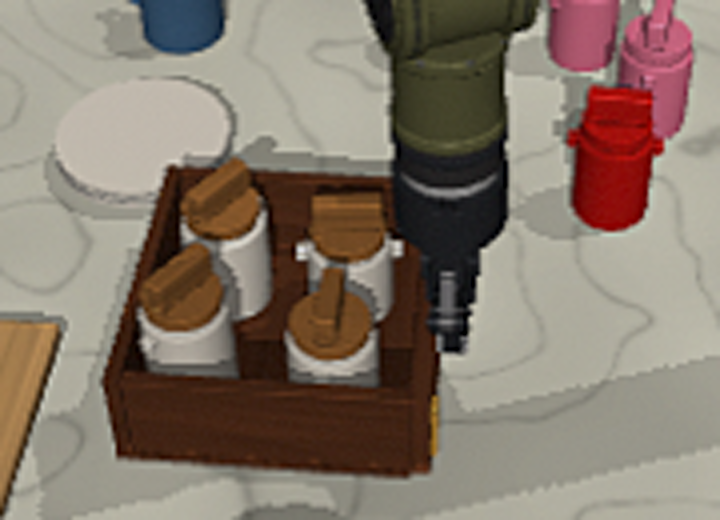

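Emit:
move_arm --moves '[{"rx": 0, "ry": 0, "rz": 0, "dx": 0, "dy": 0.08, "dz": 0, "jaw": 0}, {"rx": 0, "ry": 0, "rz": 0, "dx": 0, "dy": 0, "dz": 0, "jaw": 0}, {"rx": -0.2, "ry": 0, "rz": 0, "dx": 0, "dy": -0.5, "dz": 0, "jaw": 0}, {"rx": 0, "ry": 0, "rz": 0, "dx": 0, "dy": -0.8, "dz": 0, "jaw": 0}, {"rx": 0, "ry": 0, "rz": 0, "dx": 0, "dy": -0.5, "dz": -0.8, "jaw": 0}, {"rx": 0, "ry": 0, "rz": 0, "dx": 0, "dy": 0, "dz": -0.9, "jaw": 0}, {"rx": 0, "ry": 0, "rz": 0, "dx": 0, "dy": 0, "dz": -0.9, "jaw": 0}, {"rx": 0, "ry": 0, "rz": 0, "dx": 0, "dy": 0, "dz": -0.9, "jaw": 0}]'

```text
time_s: 64.88
position: [0.397, 0.224, 0.2411]
ee_rot: [-0.003, 0.706, 0.708, -0.003]
wrist_force: [0.7, 1.5, 0.1]
grip_width: -0.0
```

```bash
python3 - <<'E'
from h import *
J=[(.66,.134),(.672,.224),(.567,.228),(.565,.135)];H=[.133,.133,.118,.118]
c=shot("scene","s34",(330,150,450,290),4)
for r in jars(c,J,H): print(*r)
c=shot("side","d34",(220,180,400,310),4)
for r in jars(c,J,H): print(*r)
for n in("s34","d34"):
    c=load(n);P=cloud(c);hsv=cv2.cvtColor(c["pixels"],cv2.COLOR_BGR2HSV)
    m=(np.abs(P[...,2]-.083)<.005)&(P[...,0]>.47)&(P[...,0]<.52)&(P[...,1]>.09)&(P[...,1]<.27)&(hsv[...,2]<110)
    q=P[m][:,:2]; print(n,len(q),"door top slope dx/dy",np.polyfit(q[:,1],q[:,0],1),q.min(0),q.max(0))
shot("scene","s34f")
plan((.4,.2,.2),90)
E
```

```text
[0.66111041 0.13482703] [50.72598267 15.95038605] 57.411884 131
[0.67396851 0.22395175] [50.46108627 16.95533943] 59.408722 137
[0.56994653 0.22915013] [51.27927017 15.28613663] 89.60187 106
[0.56613287 0.13639847] [51.29666519 15.93941975] 5.7705183 103
[0.66334595 0.135254  ] [53.05194855 19.27213478] 55.586212 81
[0.67413275 0.22553609] [49.97690201 16.7245121 ] 53.67285 87
[0.57150208 0.22950525] [50.93574905 16.14506721] 87.40033 84
[0.56868939 0.13641112] [46.85646439 18.99231339] 6.939401 82
s34 327 door top slope dx/dy [0.01780725 0.49831817] [0.48828669 0.09058265] [0.50988701 0.26993361]
d34 202 door top slope dx/dy [0.00991361 0.50152152] [0.49597349 0.0904122 ] [0.51092468 0.26903028]
pos [0.399  0.2251 0.2421] yaw 90.1 q6 0.509 tilt [-0.003  0.002 -1.   ] w -0.0 F [ 0.2  0.5 -0.4] t 65.025
 shift units [-0.5   0.02  0.84] rz to yaw(units,mod180) -29.98 0.02
 level rx,ry units [-0.03 -0.02]
```

View pics/s34.png

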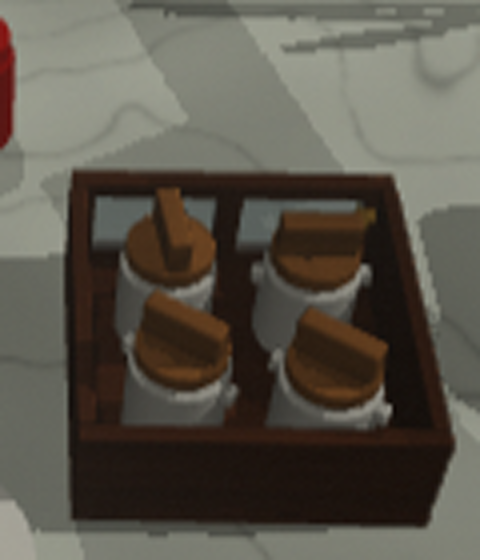

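View pics/d34.png

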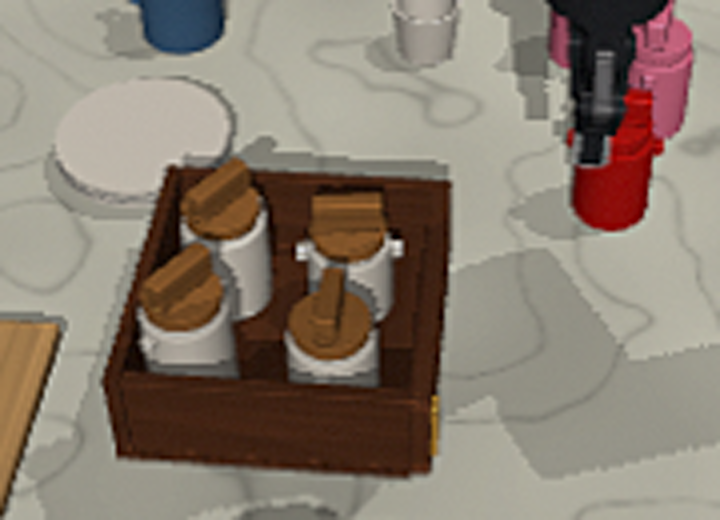

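View pics/s34f.png

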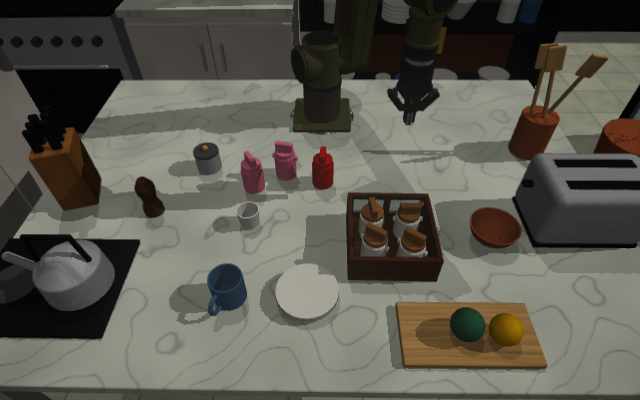

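```bash
python3 - <<'E'
from h import *
print(observe()["time_s"], job_done())
E
```

```text
the job is handed in; nothing more can be done
65.025 None
```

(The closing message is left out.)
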